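Mix a sample bottle in the hand-cranked tumbler

TASK

Mix the sample in the red-capped bottle: stand it upright in the empty cup of the hand-cranked tumbler, swing the keeper fully over its cap, and crank it end over end for two full turns, the top of the crank going away from you, then leave it hanging upright with the keeper closed. Each turn gets heavy while the bottle is carried up to its upside-down position and then tries to run away: keep an even pace of roughly five seconds a turn, never letting it race or swing backwards. The tumbler only stands on its rubber feet, so work by feel and do not drag it from its place, and leave the other bottles as they stand.

Things in the scene. Friction and masses are not known exactly. Their poses are not given: they have to be found in the camera images.
- tumbler: Hand-cranked bottle tumbler, 4.6 kg, loose on rubber feet (slides at 20 to 40 N). Grey foot plate 200 x 215 mm, top 19 mm up; column 46 x 36 mm; round bearing housing on top (radius 29, y -22 to +22 mm). Origin: on the bench under the column's middle; z up, y along the shaft, cup on the +y side, crank on the -y side. Shaft axis 165 mm above the origin, along y.
- crank_hub (a point): Point on the shaft axis at the outer face of the crank's hub, 38 mm from the column's middle on the -y side, 165 mm up; axes as the tumbler's. The slotted steel crank arm is fixed to the rotor: it points straight up at rotor angle 0 and ends 94 mm from the shaft.
- crank_station (a point): Point on the shaft axis 50 mm out from crank_hub, beside the middle of the crank grip. The grip: black sleeve 24 mm thick, 83 mm long (y -44 to -127), parallel to the shaft, spinning freely on its spindle, clamped in the arm's slot with its axis 40 to 72 mm from the shaft axis. This distance differs each time and is NOT reported: find it by touch or sight. It stays constant.
- tumbler_rotor (a joint): Angle of the rotor (cup, crank arm, grip), rad. 0: cup upright, crank arm up; starts within 0.08 of 0. Grows as the crank's top goes to +x, away from the robot; two turns = 12.566. Light friction. Loaded, it hangs upright by itself; turning it over takes 0.3 to 0.5 N m (5 to 12 N at the grip), most a quarter turn from upright; past upside down it pushes forward as hard.
- tumbler_keeper (a joint): Swing of the keeper, rad: 0 = closed, its arm over the middle of the cap and against its stop; grows as it opens toward the robot (-x); starts 1.4 to 2.0. Pivot parallel to the cup's axis at x = 0, y = +42 mm on the rotor. Stays where it is left (0.14 N m friction).
- keeper_knob (a point): On the keeper's red thumb knob, 10 mm below its top. Knob 12 mm thick, 27 mm high, 46 mm from the keeper's pivot, standing on the 5 mm thick keeper arm. With the rotor at 0 the knob's top is 212 mm and the arm's top 185 mm over the bench.
- cup_floor (a point): Middle of the floor of the white cup, 88 mm from the column's middle on the +y side and 118 mm from the shaft axis (straight below it at rotor angle 0, 47 mm over the bench). Cup 67 mm wide inside, 71 mm deep, mouth flared. z points out of the mouth. A back plate 44 mm wide stands on its column side, reaching 19 mm above the shaft.
- red_bottle: Sample bottle: round, clear, 63 mm across, 130 mm high, red screw cap 44 mm across from 104 to 130 mm. Filled, 0.3 to 0.55 kg, closed tight. Origin: centre of its underside, z up. Standing in the cup, its cap ends 3 mm below the keeper.
- amber_dropper: Bystander: square amber dropper bottle 47 x 47 x 132 mm with a black bulb. Origin: centre of its underside.
- blue_bottle: Bystander: small round bottle 56 mm across, 105 mm high, with a blue cap. Origin: centre of its underside.
Things that resemble listed ones, but are neither listed nor needed, are in the scene too. Leave any purple look-alike of the red_bottle alone.

How it is judged:
By the outcome, as a careful person would: the job done as asked, in the order asked, and still so for the second after the job is handed in, with the robot touching nothing.
It also fails if it takes over 72 s, if anything falls off the work surface, if the arm or the gripper's body presses on something with over 40 N, if the wrist force passes 120 N, or if a joint passes its speed limit or range.

ROBOT

A 6-joint arm with a two-finger parallel gripper is mounted at the origin on a cart in front of the work surface, level with it; the furniture and walls round the work are solid. World frame = base frame: x ahead of the robot, y to its left, z up, the work surface at z = 0. Lengths are in mm, angles in rad, forces in N, time in s.
With the tool pointing down it reaches from about 350 to 850 mm from the base axis. Payload 8.1 kg.
Tool frame: the origin (TCP) lies midway between the tips of the shut fingers; the grasp point (between the pads) lies 19 mm behind it (tcp_to_grasp is the distance from the TCP to the grasp point, in mm); z points along the fingers, y is the direction in which the jaws open and shut (so a half turn about z gives the same grasp; the last joint's range is limited). The gripper opens to 85 mm and grips with 20 to 120 N. Pads are 22 mm wide; open, the fingers measure 114 mm over their backs; the gripper's body (76 mm by 85 mm) begins 54 mm behind the grasp point. The pads swing forward as they close: fully open they stand 13 mm farther back than shut.
Start: joints at [1.039, 0.13, 1.488, -0, 1.523, -0.085], TCP at [259.229, 541.115, 231.292] pointing down, gripper open.
Joint ranges: [-2.96, 2.96], [-0.89, 2.26], [0.02, 2.5], [-1.34, 4.48], [0, 2.73], [-2.66, 2.66]. Speed limits (rad/s): [2.39, 2.39, 2.79, 3.14, 3.14, 3.14].

INTERFACE

Orientations are given as a rotation vector (axis times angle).
In Python, from plant import read_state, capture, get_calibration, hand_in, tcp_to_grasp gives the robot as it stands. The module is installed in compiled form; this text tells all that it offers.
- The arm moves only by the tool jog_arm, never from a script. Its argument "plan" is a list of rows, each an object of numbers: "x", "y", "z": the shift along the tool's x, y, z in cm; "ax", "ay", "az": the turn, a rotation vector about the tool's x, y, z in degrees; "grip": the finger opening in cm, from 0 to 8.54. In form: [{"x": .., "y": .., "z": .., "ax": .., "ay": .., "az": .., "grip": ..}, ...]. A call has 1 to 20 rows; each row shifts and turns the pose as measured when the row begins, along the tool's axes as they then stand; what a row does not reach is not made up. A row lasts 1/12 s, in which the tool goes at most 41.7 mm and 7.16 degrees, less where a joint would pass 70% of its speed; a pose out of reach is approached as far as the arm can. A call is refused whole if a number of a shift passes 4.17 or a number of a turn 7.16, either way. A call with a gripper value outside its range is refused whole. The fingers move at their own pace and stop on an object; "squeeze" is the grip in N (left out, the last holds). Time passes only in rows, so rows that do not move let the fingers close. It gives the time, the measured TCP pose, the force and the opening at its end, in the units of the state.
- read_state(): the state, without advancing time (a new reading comes with each control period).
- capture(name): name is "scene" or "top" or "wrist"; returns the picture (480x640x3 uint8, red, green, blue); there is no depth.
- get_calibration(name): a dict with "camera_matrix" (3x3 intrinsics, pixels), "R" (3x3) and "t" (3): a world point X has camera coordinates R X + t. Camera axes: x right, y down, z forward; pixel columns grow to the right and rows downward; lengths in mm; the calibration is good to about 2 mm. A picture is of the moment at which its call begins: read the wrist's pose just before it. get_calibration takes no time and is no camera call; for the wrist camera it gives the pose at the moment of the call.
- hand_in(): hands the job in, once; it reports no verdict.
The state is a dict: "time_s": time; "joint_positions": joint angles; "joint_vel": joint speeds; "joint_torque": joint torques, N m; "ee_pos": TCP position; "orientation": TCP orientation; "force": force on the tool from outside, world axes, zero at the start; "moment": the same for the moment, N m; "opening": finger opening in mm.
Only numpy, scipy, OpenCV 4.12 (cv2) and the standard library are available. Lean on these libraries where they do the work, as an engineer would, in place of code of your own. Each camera call takes 0.05 s, during which the arm holds its last target.

## Working session

There is one attempt and no reset: what is moved stays moved. The work goes in short steps, Python scripts to look and compute and a tool call to move; the robot and the scene stay as the last step left them, time stands still between calls to the robot, and variables do not carry over. Pictures are saved under pics/ and viewed, and the job is handed in when it is done.

Besides the shell and the picture viewer there is one more tool, called after ">>>" as name([rows], argument=value, ...), one row to a line, values as JSON. jog_arm: Moves the arm, as the interface text tells. Its arguments: {"type":"object","properties":{"plan":{"type":"array","items":{"type":"object","properties":{"x":{"type":"number"},"y":{"type":"number"},"z":{"type":"number"},"ax":{"type":"number"},"ay":{"type":"number"},"az":{"type":"number"},"grip":{"type":"number"}}}},"squeeze":{"type":"number"}},"required":["plan"]}

```bash
mkdir -p pics; ls; python3 - <<'E'
from plant import *
import cv2,json
s=read_state();print(s)
for n in ["scene","top","wrist"]:
    c=get_calibration(n);print(n,c)
    cv2.imwrite(f"pics/{n}0.png",capture(n)[:,:,::-1])
print(tcp_to_grasp)
E
```

```text
pics
{'time_s': 0.0, 'joint_positions': array([ 1.03857004e+00,  1.31175169e-01,  1.48925260e+00,  1.68183161e-05,
        1.52297460e+00, -8.54052619e-02]), 'joint_vel': array([ 2.48220976e-04, -2.27957002e-03,  3.19822715e-04,  1.49012986e-04,
        2.47312632e-05, -3.01734173e-04]), 'joint_torque': array([-6.43863914e-04, -5.69389093e+01, -5.00545979e+01, -3.46685993e-04,
        1.49239087e-02, -6.35956167e-05]), 'ee_pos': array([258.96839903, 540.64891768, 230.25070002]), 'orientation': array([-6.95916351e-01, -3.06296285e+00,  2.69970622e-03]), 'force': array([ 0.76375237, -0.56243416, -0.49295469]), 'moment': array([0.00044077, 0.01987341, 0.00846131]), 'opening': 85.6348629774611}
scene {'camera_matrix': array([[466.53187141,   0.        , 325.15289642],
       [  0.        , 466.53187141, 235.24081031],
       [  0.        ,   0.        ,   1.        ]]), 'R': array([[-0.81066111, -0.58543697,  0.00959759],
       [-0.23063073,  0.30420462, -0.92426674],
       [ 0.5381803 , -0.7514806 , -0.38162661]]), 't': array([ 477.22980381,  175.90662528, 1217.30881834])}
top {'camera_matrix': array([[586.40486236,   0.        , 322.44701096],
       [  0.        , 586.40486236, 240.45894637],
       [  0.        ,   0.        ,   1.        ]]), 'R': array([[ 0.01417398, -0.99977229, -0.01595204],
       [-0.99536602, -0.01259044, -0.09533086],
       [ 0.09510831,  0.01722934, -0.99531782]]), 't': array([ 205.47411892,  473.74597288, 1458.19226516])}
wrist {'camera_matrix': array([[369.29633235,   0.        , 315.38324043],
       [  0.        , 369.29633235, 239.87957845],
       [  0.        ,   0.        ,   1.        ]]), 'R': array([[ 0.43288178,  0.90144874, -0.00187887],
       [ 0.85202572, -0.40846607,  0.32742578],
       [ 0.29439011, -0.1433375 , -0.94487503]]), 't': array([-599.43210572,  -41.7443584 ,  381.72624059])}
18.700000000000003
```

View pics/scene0.png

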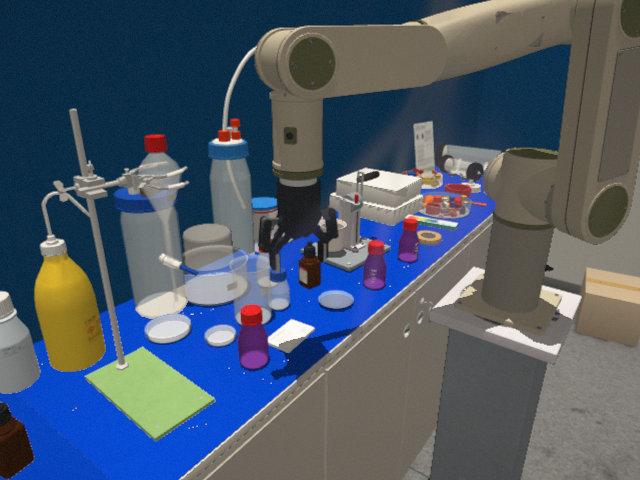

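View pics/top0.png

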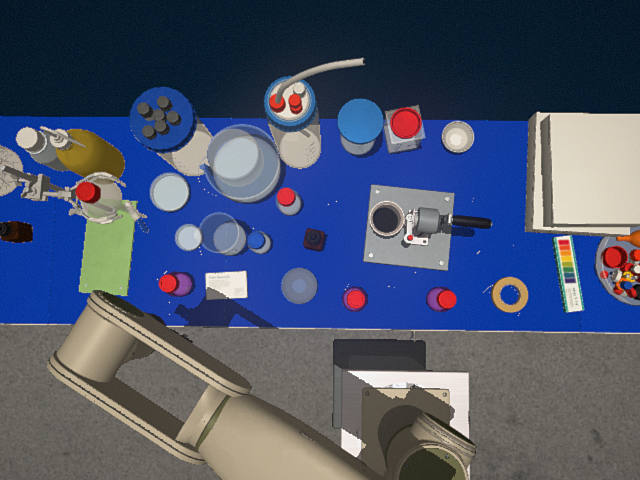

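View pics/wrist0.png

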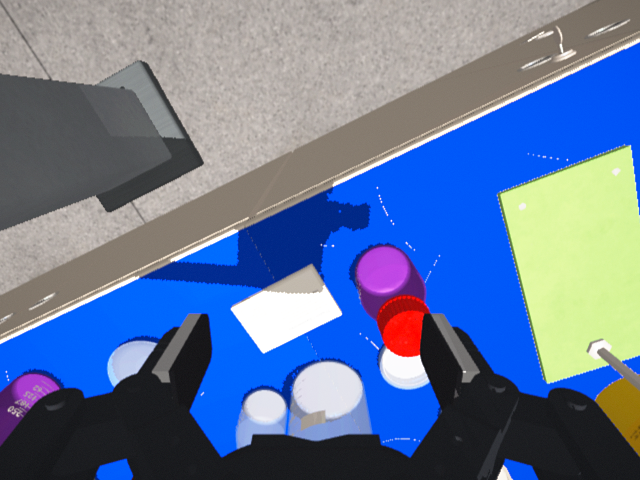

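```bash
cat > h.py <<'E'
from plant import *
import numpy as np, cv2
from scipy.spatial.transform import Rotation as Ro
def proj(n,X):
    c=get_calibration(n); p=c["R"]@np.array(X,float)+c["t"]; p=c["camera_matrix"]@p; return p[:2]/p[2]
def ray(n,uv,z):
    c=get_calibration(n); d=c["R"].T@np.linalg.inv(c["camera_matrix"])@np.array([uv[0],uv[1],1.]); o=-c["R"].T@c["t"]
    return o+d*(z-o[2])/d[2]
E
python3 - <<'E'
from h import *
im=cv2.imread("pics/top0.png")
a=cv2.resize(im[170:275,350:500],None,fx=5,fy=5,interpolation=cv2.INTER_CUBIC)
cv2.imwrite("pics/c1.png",a)
b=cv2.resize(im[170:270,230:340],None,fx=5,fy=5,interpolation=cv2.INTER_CUBIC)
cv2.imwrite("pics/c2.png",b)
print(ray("top",(286,197),130))
E
```

```text
[563.0413638  297.68515627 130.        ]
```

View pics/c1.png

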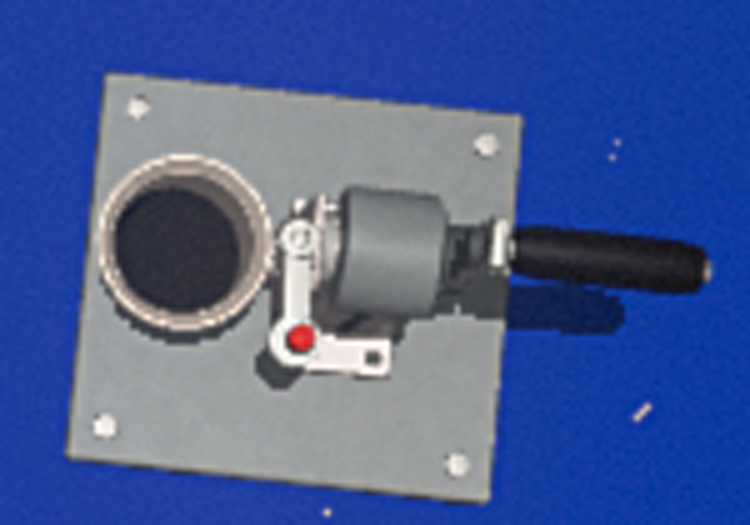

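View pics/c2.png

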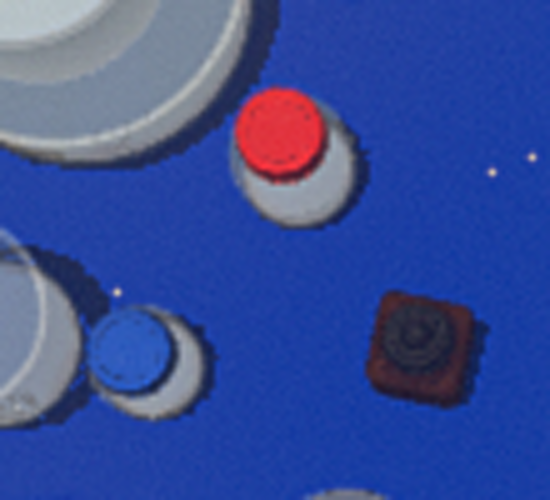

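```bash
python3 - <<'E'
from h import *
P=[(371.2,184.4),(454.6,193),(448,270.4),(363.4,261.6)]
W=np.array([ray("top",p,19) for p in P]);print(W.round(1))
for i in range(4):print(np.linalg.norm(W[i]-W[(i+1)%4]).round(1))
ctr=W.mean(0);print("plate ctr",ctr)
ey=(W[0]+W[3]-W[1]-W[2]);ey/=np.linalg.norm(ey);ex=(W[0]+W[1]-W[2]-W[3]);ex/=np.linalg.norm(ex)
print(ey,ex,np.arctan2(-ey[0],ey[1]),np.arctan2(ex[1],ex[0]))
cup=ray("top",(387.2,219.),118);print("cup",cup)
knob=ray("top",(350+301/5,170+337/5),212);print("knob",knob)
piv=ray("top",(350+299/5,170+239/5),190);print("piv",piv)
hc=ray("top",(350+392/5,170+250/5),194);print("housing top approx",hc)
for y in (513,710):
  print("grip",[ray("top",(350+y/5,170+u/5),165+57+12).round(1) for u in ((250,) if y==513 else (268,))])
# red cap
for n in ["top","scene"]:
  im=cv2.imread(f"pics/{n}0.png");hsv=cv2.cvtColor(im,cv2.COLOR_BGR2HSV)
  m=((hsv[...,0]<8)|(hsv[...,0]>172))&(hsv[...,1]>150)&(hsv[...,2]>110)
  k,l,st,c=cv2.connectedComponentsWithStats(m.astype(np.uint8))
  for i in range(1,k):
    if st[i,4]>20: print(n,c[i].round(1),st[i].tolist(),ray(n,c[i],130).round(1) if n=="top" else "")
E
```

```text
[[ 617.    89.3   19. ]
 [ 597.2 -123.1   19. ]
 [ 399.8 -105.1   19. ]
 [ 419.1  107.7   19. ]]
213.3
198.2
213.7
198.7
plate ctr [508.27025585  -7.79855432  19.        ]
[0.09184316 0.99577349 0.        ] [ 0.99578423 -0.0917266   0.        ] -0.09197277025798113 -0.09185572018478487
cup [515.05385025  57.33692401 118.        ]
knob [462.2205164   15.39312548 212.        ]
piv [508.7387058   13.36814534 190.        ]
housing top approx [503.72669567 -27.63856289 194.        ]
grip [array([499. , -73.4, 234. ])]
grip [array([ 492.2, -158.3,  234. ])]
top [275.7 102.1] [270, 94, 14, 15, 118] [793.6 327.1 130. ]
top [294.3  99.6] [289, 94, 12, 12, 114] [800.1 282.4 130. ]
top [295.7 108.1] [290, 105, 12, 7, 39] [779.2 278.7 130. ]
top [405.4 122.5] [390, 107, 31, 31, 737] [746.3  16.  130. ]
top [ 85.1 190.9] [76, 182, 19, 19, 296] [572.2 776.9 130. ]
top [285.5 196.1] [277, 188, 18, 17, 236] [565.3 298.8 130. ]
top [563.9 244.5] [559, 240, 11, 10, 95] [ 458.4 -352.9  130. ]
top [615.8 258. ] [605, 246, 29, 25, 352] [ 428.5 -471.7  130. ]
top [636.5 254.7] [633, 250, 7, 11, 62] [ 436.
[... 152 characters left out ...]
 299. ] [347, 291, 18, 17, 251] [325.3 131.3 130. ]
top [446.5 298.9] [437, 290, 19, 19, 258] [328.4 -79.4 130. ]
top [618.  291.4] [614, 290, 9, 5, 29] [ 351.4 -474.2  130. ]
scene [234.9 122.5] [230, 119, 10, 8, 71] 
scene [223.6 135.2] [218, 130, 12, 11, 118] 
scene [235.8 134.8] [231, 131, 10, 8, 64] 
scene [154.8 142.7] [145, 134, 22, 18, 336] 
scene [417.4 170.2] [413, 169, 10, 4, 21] 
scene [457.4 187.6] [446, 184, 25, 10, 131] 
scene [355.9 198.2] [355, 195, 3, 8, 22] 
scene [435.3 199.6] [427, 196, 14, 9, 47] 
scene [457.6 200.5] [454, 197, 8, 8, 38] 
scene [410.1 224.1] [404, 219, 14, 12, 144] 
scene [375.4 247. ] [368, 241, 16, 13, 184] 
scene [250.8 314.9] [241, 305, 21, 21, 391]
```

```bash
cat >> h.py <<'E'
def Rdown(deg):  # tool z down, tool y at angle deg in world xy
    a=np.radians(deg); y=np.array([np.cos(a),np.sin(a),0]); z=np.array([0,0,-1.]); x=np.cross(y,z)
    return np.stack([x,y,z],1)
def cur():
    s=read_state(); return s["ee_pos"],Ro.from_rotvec(s["orientation"]).as_matrix(),s
def plan(wps,grip=None):
    """wps: list of (pos,yawdeg,n)"""
    p,R,s=cur(); out=[]; p=np.array(p)
    for (t,yaw,n) in wps:
        t=np.array(t,float); Rt=Rdown(yaw); tot=Ro.from_matrix(R.T@Rt).as_rotvec(); p0=p;R0=R
        for i in range(1,n+1):
            pn=p0+(t-p0)*i/n; Rn=R0@Ro.from_rotvec(tot*i/n).as_matrix()
            d=R.T@(pn-p)/10; w=np.degrees(Ro.from_matrix(R.T@Rn).as_rotvec())
            out.append([round(v,2) for v in d]+[round(v,1) for v in w]); p=pn;R=Rn
    for o in out: print("{"+", ".join(f'"{k}": {v+0:g}' for k,v in zip(["x","y","z","ax","ay","az"],o) if abs(v)>0)+(f', "grip": {grip}' if grip else "")+"},")
E
python3 - <<'E'
from h import *
plan([((330,490,255),50,3),((555,275,255),-5.3,11)],6.5)
E
```

```text
{"x": -2.86, "y": -0.5, "z": -0.82, "az": 4.8, "grip": 6.5},
{"x": -2.9, "y": -0.26, "z": -0.82, "az": 4.8, "grip": 6.5},
{"x": -2.91, "y": -0.02, "z": -0.82, "az": 4.8, "grip": 6.5},
{"x": -2.82, "y": -0.18, "az": 5, "grip": 6.5},
{"x": -2.83, "y": 0.07, "az": 5, "grip": 6.5},
{"x": -2.81, "y": 0.31, "az": 5, "grip": 6.5},
{"x": -2.77, "y": 0.56, "az": 5, "grip": 6.5},
{"x": -2.71, "y": 0.8, "az": 5, "grip": 6.5},
{"x": -2.63, "y": 1.03, "az": 5, "grip": 6.5},
{"x": -2.53, "y": 1.26, "az": 5, "grip": 6.5},
{"x": -2.41, "y": 1.48, "az": 5, "grip": 6.5},
{"x": -2.27, "y": 1.68, "az": 5, "grip": 6.5},
{"x": -2.12, "y": 1.88, "az": 5, "grip": 6.5},
{"x": -1.94, "y": 2.05, "az": 5, "grip": 6.5},
```

>>> jog_arm([
  {"x": -2.86,"y": -0.5,"z": -0.82,"az": 4.8,"grip": 6.5},
  {"x": -2.9,"y": -0.26,"z": -0.82,"az": 4.8,"grip": 6.5},
  {"x": -2.91,"y": 0,"z": -0.82,"az": 4.8,"grip": 6.5},
  {"x": -2.82,"y": -0.18,"az": 5,"grip": 6.5},
  {"x": -2.83,"y": 0.07,"az": 5,"grip": 6.5},
  {"x": -2.81,"y": 0.31,"az": 5,"grip": 6.5},
  {"x": -2.77,"y": 0.56,"az": 5,"grip": 6.5},
  {"x": -2.71,"y": 0.8,"az": 5,"grip": 6.5},
  {"x": -2.63,"y": 1.03,"az": 5,"grip": 6.5},
  {"x": -2.53,"y": 1.26,"az": 5,"grip": 6.5},
  {"x": -2.41,"y": 1.48,"az": 5,"grip": 6.5},
  {"x": -2.27,"y": 1.68,"az": 5,"grip": 6.5},
  {"x": -2.12,"y": 1.88,"az": 5,"grip": 6.5},
  {"x": -1.94,"y": 2.05,"az": 5,"grip": 6.5},
])

```text
invalid input
```

```bash
python3 - <<'E'
from h import *
p,R,s=cur();print(p,np.degrees(np.arctan2(R[1,1],R[0,1])),R[:,2],s["time_s"],s["opening"],s["joint_positions"].round(3))
import pickle
pickle.dump(get_calibration("wrist"),open("w1.pkl","wb"))
cv2.imwrite("pics/w1.png",capture("wrist")[:,:,::-1]);cv2.imwrite("pics/s1.png",capture("scene")[:,:,::-1])
print(read_state()["ee_pos"])
E
```

```text
[259.00104047 540.72682885 230.4563843 ] 64.40040731899505 [-7.55383097e-04 -1.28650695e-03 -9.99998887e-01] 0.15 85.31406536324255 [ 1.039  0.131  1.489 -0.     1.523 -0.085]
[259.08682793 540.87034015 230.78410407]
```

View pics/w1.png

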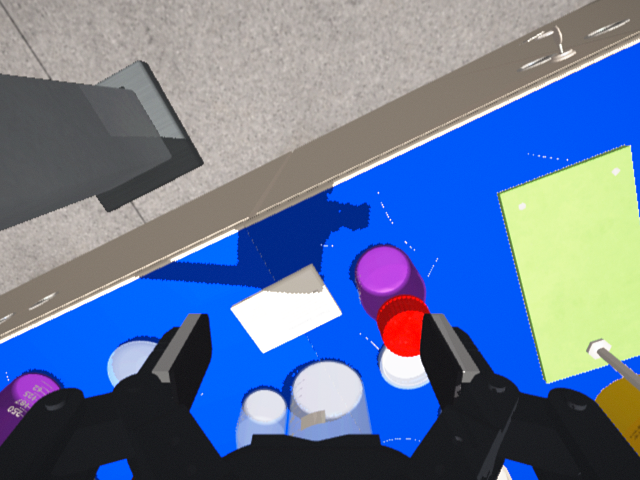

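View pics/s1.png

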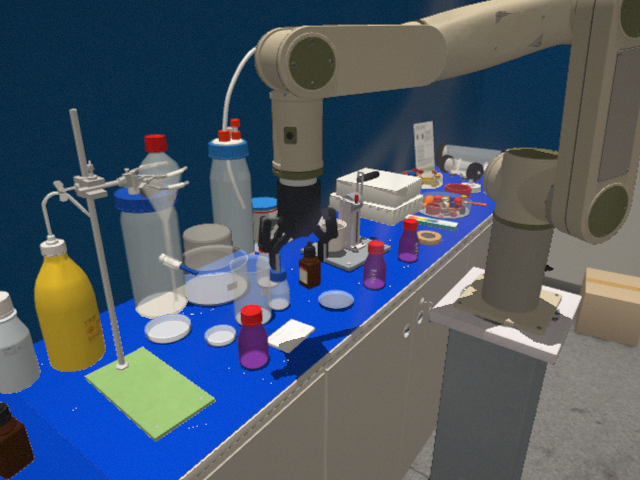

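>>> jog_arm([
  {"x": -2.86,"y": -0.5,"z": -0.82,"ax": 0.0,"ay": 0.0,"az": 4.8,"grip": 6.5},
], squeeze=60)

```text
time_s: 0.33
ee_pos: [279.2, 525.2, 236.9]
orientation: [-0.815, -3.031, 0.005]
force: [0.5, 0.5, -0.6]
opening: 74.9
```

>>> jog_arm([
  {"x": -2.9,"y": -0.26,"z": -0.82,"ax": 0,"ay": 0,"az": 4.8,"grip": 6.5},
  {"x": -2.91,"y": 0,"z": -0.82,"ax": 0,"ay": 0,"az": 4.8,"grip": 6.5},
  {"x": -2.82,"y": -0.18,"z": 0,"ax": 0,"ay": 0,"az": 5,"grip": 6.5},
  {"x": -2.83,"y": 0.07,"z": 0,"ax": 0,"ay": 0,"az": 5,"grip": 6.5},
  {"x": -2.81,"y": 0.31,"z": 0,"ax": 0,"ay": 0,"az": 5,"grip": 6.5},
  {"x": -2.77,"y": 0.56,"z": 0,"ax": 0,"ay": 0,"az": 5,"grip": 6.5},
  {"x": -2.71,"y": 0.8,"z": 0,"ax": 0,"ay": 0,"az": 5,"grip": 6.5},
  {"x": -2.63,"y": 1.03,"z": 0,"ax": 0,"ay": 0,"az": 5,"grip": 6.5},
  {"x": -2.53,"y": 1.26,"z": 0,"ax": 0,"ay": 0,"az": 5,"grip": 6.5},
  {"x": -2.41,"y": 1.48,"z": 0,"ax": 0,"ay": 0,"az": 5,"grip": 6.5},
  {"x": -2.27,"y": 1.68,"z": 0,"ax": 0,"ay": 0,"az": 5,"grip": 6.5},
])

```text
time_s: 1.25
ee_pos: [516.2, 304.7, 254.2]
orientation: [-2.163, -2.277, 0.005]
force: [0.2, 0.4, 0.2]
opening: 65.0
```

```bash
python3 - <<'E'
from h import *
p,R,s=cur();print(p,np.degrees(np.arctan2(R[1,1],R[0,1])),R[:,2],s["time_s"],s["opening"],s["joint_positions"].round(3))
plan([((555,275,255),-5.3,5)],6.5)
E
```

```text
[516.16430155 304.73817546 254.23312532] 2.933203975018083 [-0.00332229 -0.00137718 -0.99999353] 1.25 65.04750866594644 [0.448 0.124 1.454 0.    1.568 0.396]
{"x": -0.63, "y": 0.75, "z": -0.02, "az": 1.6, "grip": 6.5},
{"x": -0.61, "y": 0.76, "z": -0.02, "az": 1.6, "grip": 6.5},
{"x": -0.59, "y": 0.78, "z": -0.02, "az": 1.6, "grip": 6.5},
{"x": -0.57, "y": 0.8, "z": -0.02, "az": 1.6, "grip": 6.5},
{"x": -0.54, "y": 0.81, "z": -0.02, "az": 1.6, "grip": 6.5},
```

```bash
cat >> h.py <<'E'
def redblobs(im,z,cal,amin=30):
    hsv=cv2.cvtColor(im,cv2.COLOR_RGB2HSV)
    m=((hsv[...,0]<8)|(hsv[...,0]>172))&(hsv[...,1]>150)&(hsv[...,2]>110)
    k,l,st,c=cv2.connectedComponentsWithStats(m.astype(np.uint8))
    for i in range(1,k):
        if st[i,4]>amin: print(c[i].round(1),st[i].tolist(),castc(cal,c[i],z).round(1))
def castc(c,uv,z):
    d=c["R"].T@np.linalg.inv(c["camera_matrix"])@np.array([uv[0],uv[1],1.]); o=-c["R"].T@c["t"]
    return o+d*(z-o[2])/d[2]
E
python3 - <<'E'
from h import *
c=get_calibration("wrist"); w=capture("wrist"); 
import pickle; pickle.dump(c,open("w2.pkl","wb"))
cv2.imwrite("pics/w2.png",w[:,:,::-1]); s=capture("scene");cv2.imwrite("pics/s2.png",s[:,:,::-1])
redblobs(w,130,c)
print("scene");redblobs(s,130,get_calibration("scene"))
E
```

```text
[382.4 234.6] [354, 206, 58, 59, 2597] [566.7 304.  130. ]
[100.2 373.3] [78, 365, 48, 29, 244] [333.5 163.5 130. ]
[563.9 393.1] [553, 390, 24, 8, 109] [744.6 163.9 130. ]
scene
[234.9 122.5] [230, 119, 10, 8, 71] [ 2082.5 -1049.8   130. ]
[223.7 135.2] [218, 130, 12, 11, 118] [1800.4 -689.7  130. ]
[235.7 134.8] [231, 131, 10, 8, 65] [1757.  -740.9  130. ]
[154.8 142.7] [145, 134, 22, 18, 337] [1920.1 -319.2  130. ]
[457.3 187.7] [446, 184, 24, 10, 115] [ 346.8 -499.9  130. ]
[435.4 199.6] [429, 196, 12, 9, 45] [ 353.3 -315.8  130. ]
[457.6 200.6] [454, 197, 8, 8, 40] [ 288.7 -352.2  130. ]
[285.6 203.7] [276, 198, 20, 12, 131] [730.5  28.6 130. ]
[410.1 224.2] [404, 219, 14, 12, 145] [317.3 -49.9 130. ]
[265.6 245.7] [259, 239, 15, 14, 168] [549.3 323.  130. ]
[374.6 248.3] [368, 241, 15, 13, 121] [312.6 164.9 130. ]
[250.8 314.9] [241, 305, 21, 21, 389] [344.  588.7 130. ]
```

View pics/w2.png

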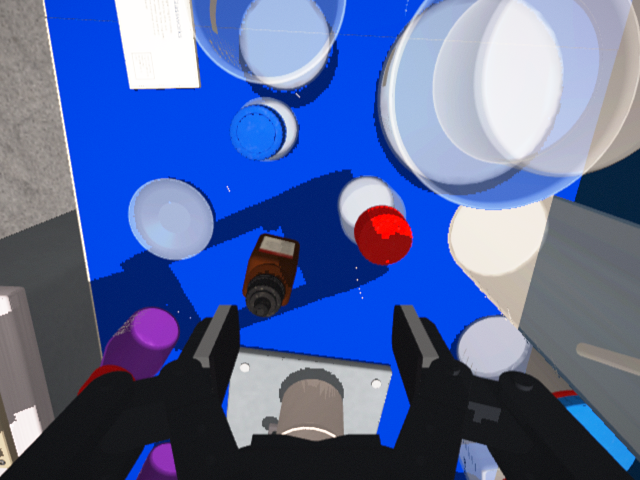

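View pics/s2.png

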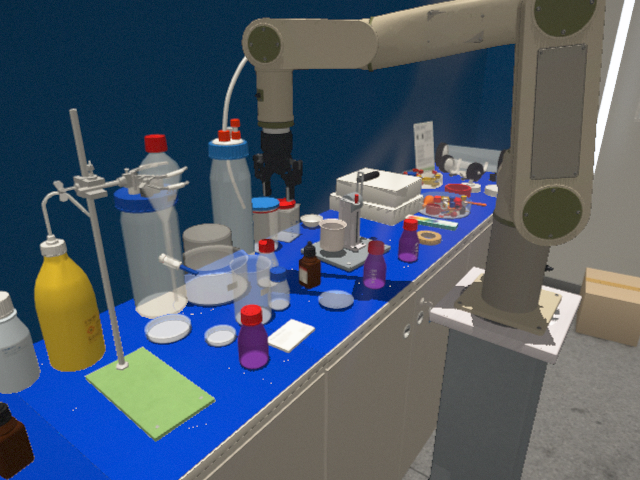

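```bash
python3 - <<'E'
from h import *
import pickle
w=cv2.imread("pics/w2.png"); cv2.imwrite("pics/w2c.png",cv2.resize(w[160:290,310:460],None,fx=5,fy=5,interpolation=cv2.INTER_CUBIC))
# scene: centroid of cap ~ ray at z=118..
for z in (115,118,122): print(ray("scene",(265.6,245.7),z))
for y in (297,300,303): print(y,proj("scene",(565.5,y,130)),proj("scene",(565.5,y,104)),proj("top",(565.5,y,130)),
   (lambda c:(lambda q:q[:2]/q[2])(c["camera_matrix"]@(c["R"]@np.array([565.5,y,130])+c["t"])))(pickle.load(open("w2.pkl","rb"))))
c=pickle.load(open("w2.pkl","rb"));print("wrist cam at",-c["R"].T@c["t"])
E
```

```text
[572.80540595 298.10964085 115.        ]
[568.07398687 303.08962931 118.        ]
[561.7654281  309.72961394 122.        ]
297 [267.68812243 241.09802444] [268.04860518 249.95831866] [286.31001999 195.97646073] [379.93937723 243.14097286]
300 [266.92690754 241.45015846] [267.29404813 250.32356914] [285.04398381 195.96215698] [380.36202394 239.4526892 ]
303 [266.16293439 241.80356845] [266.53677857 250.69013263] [283.77804193 195.94785429] [380.78763106 235.73857101]
wrist cam at [512.12845787 389.98775329 397.00179756]
```

View pics/w2c.png

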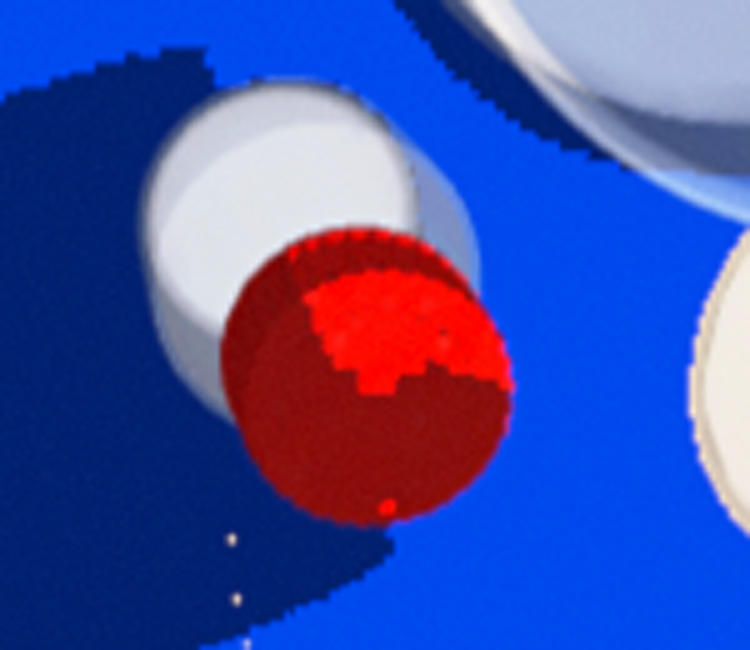

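```bash
python3 - <<'E'
from h import *
plan([((567,299.5,215),-5.3,4),((567,299.5,110),-5.3,5)],6.5)
E
```

```text
{"x": -0.13, "y": 1.22, "z": 0.97, "az": 2, "grip": 6.5},
{"x": -0.09, "y": 1.23, "z": 0.97, "az": 2, "grip": 6.5},
{"x": -0.05, "y": 1.23, "z": 0.97, "az": 2, "grip": 6.5},
{"y": 1.23, "z": 0.97, "az": 2, "grip": 6.5},
{"z": 2.1, "grip": 6.5},
{"z": 2.1, "grip": 6.5},
{"z": 2.1, "grip": 6.5},
{"z": 2.1, "grip": 6.5},
{"z": 2.1, "grip": 6.5},
```

>>> jog_arm([
  {"x": -0.13,"y": 1.22,"z": 0.97,"ax": 0,"ay": 0,"az": 2,"grip": 6.5},
  {"x": -0.09,"y": 1.23,"z": 0.97,"ax": 0,"ay": 0,"az": 2,"grip": 6.5},
  {"x": -0.05,"y": 1.23,"z": 0.97,"ax": 0,"ay": 0,"az": 2,"grip": 6.5},
  {"x": 0,"y": 1.23,"z": 0.97,"ax": 0,"ay": 0,"az": 2,"grip": 6.5},
  {"x": 0,"y": 0,"z": 2.1,"ax": 0,"ay": 0,"az": 0,"grip": 6.5},
  {"x": 0,"y": 0,"z": 2.1,"ax": 0,"ay": 0,"az": 0,"grip": 6.5},
  {"x": 0,"y": 0,"z": 1.5,"ax": 0,"ay": 0,"az": 0,"grip": 6.5},
])

```text
time_s: 1.93
ee_pos: [571.3, 301.4, 160.0]
orientation: [2.323, 2.113, 0.008]
force: [0.2, 0.1, 0.5]
opening: 65.1
```

```bash
python3 - <<'E'
from h import *
p,R,s=cur();print(p,np.degrees(np.arctan2(R[1,1],R[0,1])),R[:,2],s["force"])
c=get_calibration("wrist"); w=capture("wrist"); cv2.imwrite("pics/w3.png",w[:,:,::-1]);redblobs(w,130,c)
plan([((567,299.5,96),-5.3,5)],6.5)
E
```

```text
[571.3085243  301.40568193 159.97263338] -5.421376010701239 [ 0.00497006  0.00243048 -0.9999847 ] [0.15252251 0.08803906 0.45056281]
[312.3 279.2] [273, 236, 80, 87, 5541] [570.  305.4 130. ]
{"x": -0.03, "y": -0.05, "z": 1.2, "grip": 6.5},
{"x": -0.03, "y": -0.05, "z": 1.2, "grip": 6.5},
{"x": -0.03, "y": -0.05, "z": 1.2, "grip": 6.5},
{"x": -0.03, "y": -0.05, "z": 1.2, "grip": 6.5},
{"x": -0.03, "y": -0.05, "z": 1.2, "grip": 6.5},
```

View pics/w3.png

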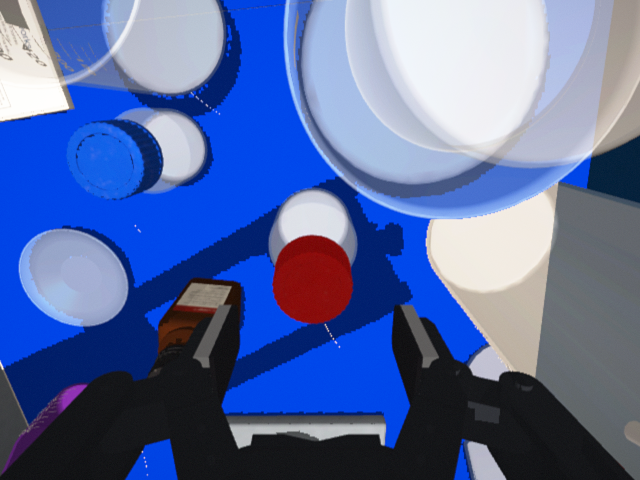

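>>> jog_arm([
  {"x": 0,"y": -0.1,"z": 1.6,"ax": 0,"ay": 0,"az": 0,"grip": 6.5},
  {"x": 0,"y": 0,"z": 1.6,"ax": 0,"ay": 0,"az": 0,"grip": 6.5},
  {"x": 0,"y": 0,"z": 1.6,"ax": 0,"ay": 0,"az": 0,"grip": 6.5},
  {"x": 0,"y": 0,"z": 1.2,"ax": 0,"ay": 0,"az": 0,"grip": 6.5},
  {"x": 0,"y": 0,"z": 0.4,"ax": 0,"ay": 0,"az": 0,"grip": 6.5},
])

```text
time_s: 2.4
ee_pos: [566.7, 303.3, 90.9]
orientation: [-2.317, -2.12, -0.0]
force: [-1.2, -0.2, 0.2]
opening: 65.0
```

>>> jog_arm([
  {"x": 0,"y": 0,"z": -0.45,"ax": 0,"ay": 0,"az": 0,"grip": 5.5},
  {"x": 0,"y": 0,"z": 0,"ax": 0,"ay": 0,"az": 0,"grip": 5.0},
  {"x": 0,"y": 0,"z": 0,"ax": 0,"ay": 0,"az": 0,"grip": 4.0},
  {"x": 0,"y": 0,"z": 0,"ax": 0,"ay": 0,"az": 0,"grip": 3.8},
  {"x": 0,"y": 0,"z": 0,"ax": 0,"ay": 0,"az": 0,"grip": 3.8},
], squeeze=60)

```text
time_s: 2.82
ee_pos: [567.0, 304.2, 97.8]
orientation: [-2.315, -2.122, -0.002]
force: [0.0, 1.1, -3.6]
opening: 41.5
```

```bash
python3 - <<'E'
from h import *
p,R,s=cur();print(p,np.degrees(np.arctan2(R[1,1],R[0,1])),R[:,2],s["force"],s["opening"],s["time_s"])
E
```

```text
[566.97776252 304.21241896  97.78064081] -4.985283207488853 [ 2.96714510e-04  1.47004463e-03 -9.99998875e-01] [ 0.03524733  1.12269446 -3.61898899] 41.46385749877732 2.8167
```

>>> jog_arm([
  {"x": 0,"y": 0,"z": 0,"ax": 0,"ay": 0,"az": 0,"grip": 3.8},
  {"x": 0,"y": 0,"z": -1.0,"ax": 0,"ay": 0,"az": 0,"grip": 3.8},
  {"x": 0,"y": 0,"z": -2.0,"ax": 0,"ay": 0,"az": 0,"grip": 3.8},
  {"x": 0,"y": 0,"z": -2.0,"ax": 0,"ay": 0,"az": 0,"grip": 3.8},
])

```text
time_s: 3.15
ee_pos: [562.9, 302.3, 143.7]
orientation: [-2.313, -2.119, 0.016]
force: [0.2, 0.6, -3.0]
opening: 41.7
```

```bash
python3 - <<'E'
from h import *
p,R,s=cur();print(p,np.degrees(np.arctan2(R[1,1],R[0,1])),R[:,2],s["force"],s["opening"],s["time_s"])
c=get_calibration("wrist"); w=capture("wrist"); cv2.imwrite("pics/w4.png",w[:,:,::-1]);redblobs(w,p[2]+32,c)
cv2.imwrite("pics/s4.png",capture("scene")[:,:,::-1])
E
```

```text
[562.856692   302.29527311 143.72430344] -5.00087236457963 [-0.01071563 -0.00308587 -0.99993782] [ 0.18895902  0.62493884 -2.95401225] 41.67213951325737 3.15
[315.2 354.7] [258, 289, 115, 130, 12021] [563.1 305.8 175.7]
```

View pics/w4.png

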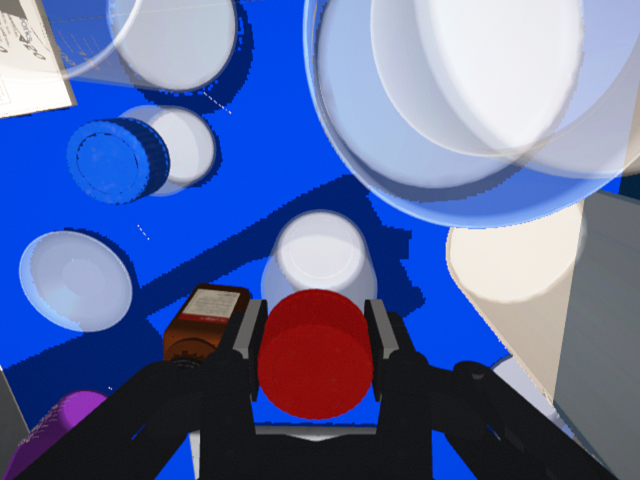

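View pics/s4.png

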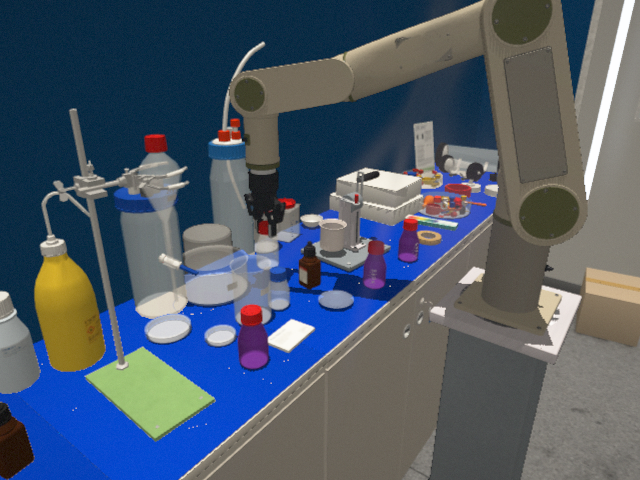

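```bash
python3 - <<'E'
from h import *
plan([((564,300,265),-5.3,5),((516,110,265),-5.3,7)],3.8)
E
```

```text
{"x": -0.08, "y": -0.04, "z": -2.33, "az": 0.1, "grip": 3.8},
{"x": -0.08, "y": -0.04, "z": -2.33, "az": 0.1, "grip": 3.8},
{"x": -0.08, "y": -0.04, "z": -2.33, "az": 0.1, "grip": 3.8},
{"x": -0.08, "y": -0.03, "z": -2.33, "az": 0.1, "grip": 3.8},
{"x": -0.08, "y": -0.03, "z": -2.33, "az": 0.1, "grip": 3.8},
{"x": -2.77, "y": -0.43, "grip": 3.8},
{"x": -2.77, "y": -0.43, "grip": 3.8},
{"x": -2.77, "y": -0.43, "grip": 3.8},
{"x": -2.77, "y": -0.43, "grip": 3.8},
{"x": -2.77, "y": -0.43, "grip": 3.8},
{"x": -2.77, "y": -0.43, "grip": 3.8},
{"x": -2.77, "y": -0.43, "grip": 3.8},
```

>>> jog_arm([
  {"x": -0.08,"y": -0.04,"z": -2.33,"ax": 0,"ay": 0,"az": 0.1,"grip": 3.8},
  {"x": -0.08,"y": -0.04,"z": -2.33,"ax": 0,"ay": 0,"az": 0.1,"grip": 3.8},
  {"x": -0.08,"y": -0.04,"z": -2.33,"ax": 0,"ay": 0,"az": 0.1,"grip": 3.8},
  {"x": -0.08,"y": -0.04,"z": -2.33,"ax": 0,"ay": 0,"az": 0,"grip": 3.8},
  {"x": -0.08,"y": -0.04,"z": -2.33,"ax": 0,"ay": 0,"az": 0,"grip": 3.8},
  {"x": -2.5,"y": -0.4,"z": 0,"ax": 0,"ay": 0,"az": 0,"grip": 3.8},
  {"x": -2.77,"y": -0.43,"z": 0,"ax": 0,"ay": 0,"az": 0,"grip": 3.8},
  {"x": -2.77,"y": -0.43,"z": 0,"ax": 0,"ay": 0,"az": 0,"grip": 3.8},
  {"x": -2.77,"y": -0.43,"z": 0,"ax": 0,"ay": 0,"az": 0,"grip": 3.8},
  {"x": -2.5,"y": -0.3,"z": 0,"ax": 0,"ay": 0,"az": 0,"grip": 3.8},
  {"x": -1.5,"y": -0.1,"z": 0,"ax": 0,"ay": 0,"az": 0,"grip": 3.8},
  {"x": -0.6,"y": 0,"z": 0,"ax": 0,"ay": 0,"az": 0,"grip": 3.8},
])

```text
time_s: 4.25
ee_pos: [525.2, 143.9, 262.2]
orientation: [-2.314, -2.119, 0.009]
force: [-0.2, 0.6, -4.1]
opening: 41.9
```

```bash
cat >> h.py <<'E'
def st():
    p,R,s=cur();print("p",p.round(1),"yaw",np.degrees(np.arctan2(R[1,1],R[0,1])).round(2),"z",R[:,2].round(4),"F",s["force"].round(1),"M",s["moment"].round(2),"op",s["opening"].round(1),"t",s["time_s"],"j",s["joint_positions"].round(2))
E
python3 - <<'E'
from h import *
st()
c=get_calibration("wrist"); w=capture("wrist"); cv2.imwrite("pics/w5.png",w[:,:,::-1]);t=capture("top");cv2.imwrite("pics/t5.png",t[:,:,::-1])
import pickle; pickle.dump(c,open("w5.pkl","wb"))
redblobs(w,read_state()["ee_pos"][2]+32,c)
st()
E
```

```text
Traceback (most recent call last):
  File "h.py", line 34, in st
    p,R,s=cur();print("p",p.round(1),"yaw",np.degrees(np.arctan2(R[1,1],R[0,1])).round(2),"z",R[:,2].round(4),"F",s["force"].round(1),"M",s["moment"].round(2),"op",s["opening"].round(1),"t",s["time_s"],"j",s["joint_positions"].round(2))
                                                                                                                                                                    ^^^^^^^^^^^^^^^^^^
AttributeError: 'float' object has no attribute 'round'
```

```bash
sed -i 's/s\["opening"\].round(1)/round(s["opening"],1)/' h.py
python3 - <<'E'
from h import *
st()
c=get_calibration("wrist"); w=capture("wrist"); cv2.imwrite("pics/w5.png",w[:,:,::-1]);t=capture("top");cv2.imwrite("pics/t5.png",t[:,:,::-1])
import pickle; pickle.dump(c,open("w5.pkl","wb"))
redblobs(w,read_state()["ee_pos"][2]+32,c)
st()
E
```

```text
p [525.2 143.9 262.2] yaw -5.05 z [-6.8e-03 -9.0e-04 -1.0e+00] F [-0.2  0.6 -4.1] M [0.03 0.01 0.  ] op 41.9 t 4.25 j [ 0.17 -0.02  1.59  0.    1.58  0.26]
[560.4 207.3] [542, 164, 68, 99, 380] [605.  194.5 294.2]
[ 84.3 256. ] [50, 228, 69, 57, 2909] [454.2 191.4 294.2]
[315.2 354.8] [258, 289, 115, 130, 12074] [525.3 147.3 294.2]
[583.5 342.1] [536, 303, 96, 80, 5811] [619.2 144.7 294.2]
[257.1 421. ] [253, 412, 9, 22, 125] [500.4 119.2 294.2]
p [525.5 145.  262.2] yaw -5.06 z [-6.9e-03 -3.0e-04 -1.0e+00] F [ 0.3  1.1 -4.3] M [ 0.03 -0.07 -0.06] op 41.5 t 4.35 j [ 0.17 -0.02  1.59  0.    1.58  0.26]
```

View pics/w5.png

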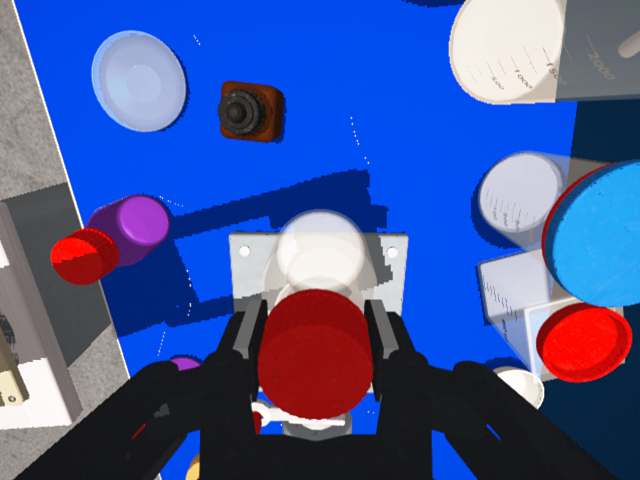

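View pics/t5.png

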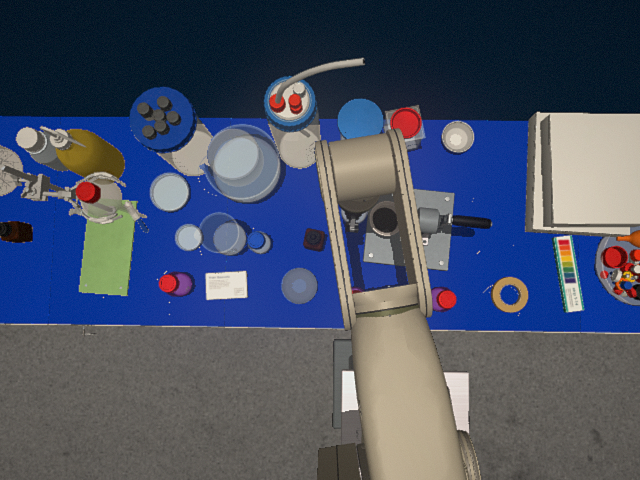

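```bash
python3 - <<'E'
from h import *
import pickle; c=pickle.load(open("w5.pkl","rb"))
print(castc(c,(229,234),19),castc(c,(409,237),19),castc(c,(320,253),165),castc(c,(315,362),294))
# dedicated: cap disc edge bottom row at 419 -> near edge y; left/right x
print(castc(c,(315,419),294))
w=cv2.imread("pics/w5.png"); cv2.imwrite("pics/w5c.png",cv2.resize(w[195:325,250:400],None,fx=5,fy=5,interpolation=cv2.INTER_CUBIC))
E
```

```text
[424.6168905  110.18888788  19.        ] [621.9299536   89.51566853  19.        ] [526.72224088 135.78394975 165.        ] [524.96679124 144.11353267 294.        ]
[522.63504772 118.10234255 294.        ]
```

View pics/w5c.png

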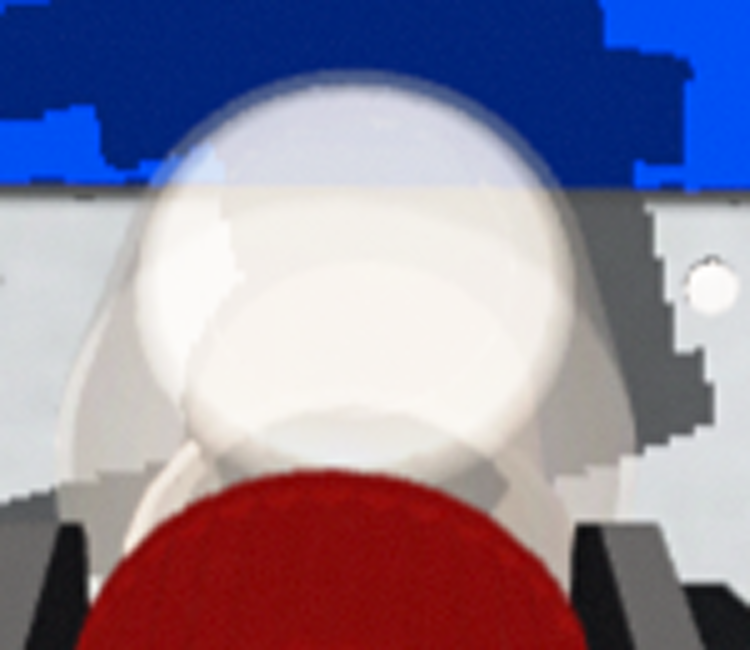

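```bash
python3 - <<'E'
from h import *
import pickle; c=pickle.load(open("w5.pkl","rb"))
for uv in [(321,209),(321,291),(277,250),(365,250)]:
  print(uv,castc(c,uv,165))
s=capture("scene");cv2.imwrite("pics/s5.png",cv2.resize(s[150:330,250:430],None,fx=4,fy=4,interpolation=cv2.INTER_CUBIC)[:,:,::-1]);st()
E
```

```text
(321, 209) [530.06397004 167.14962252 165.        ]
(321, 291) [524.94345081 106.37667437 165.        ]
(277, 250) [497.13422303 140.59300413 165.        ]
(365, 250) [558.02126381 135.31185959 165.        ]
p [525.7 146.  262.4] yaw -5.01 z [-6.7e-03  3.0e-04 -1.0e+00] F [ 0.1  1.  -3.7] M [ 0.01 -0.01 -0.02] op 41.5 t 4.4 j [ 0.18 -0.02  1.59  0.    1.58  0.26]
```

View pics/s5.png

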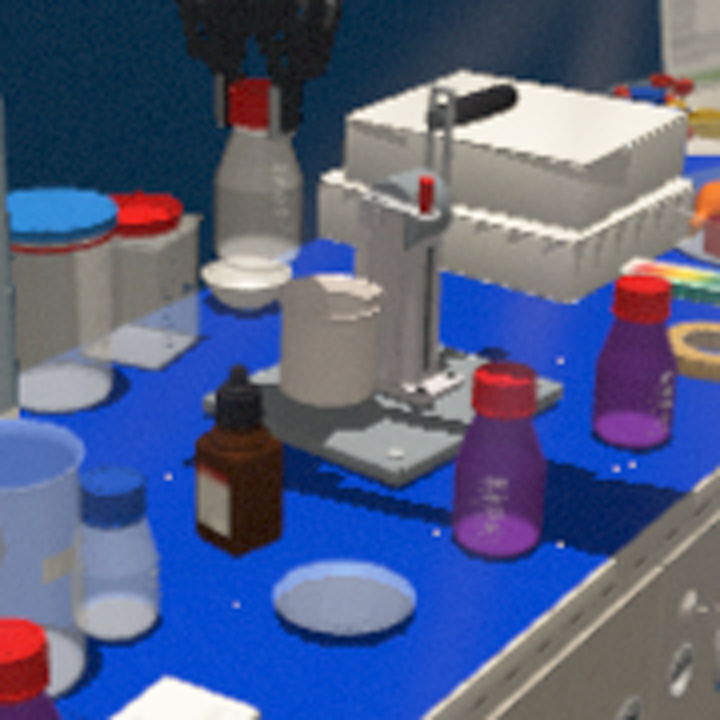

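```bash
python3 - <<'E'
from h import *
for X in [(525,145,281),(525,145,170),(525,139,170)]:
  print((proj("scene",X)-[250,150])*4)
for uv in [(437,92),(515,97)]:
  pass
E
```

```text
[256.18640074 107.22144577]
[256.10633355 259.07085969]
[261.18379451 256.78839734]
```

```bash
python3 - <<'E'
from h import *
plan([((516.5,60,245),-5.3,6)],3.8)
E
```

```text
{"x": -1.44, "y": -0.03, "z": 0.29, "ax": -0.1, "grip": 3.8},
{"x": -1.44, "y": -0.02, "z": 0.29, "ax": -0.1, "grip": 3.8},
{"x": -1.44, "y": -0.02, "z": 0.29, "ax": -0.1, "grip": 3.8},
{"x": -1.44, "y": -0.02, "z": 0.29, "ax": -0.1, "grip": 3.8},
{"x": -1.44, "y": -0.02, "z": 0.29, "ax": -0.1, "grip": 3.8},
{"x": -1.44, "y": -0.02, "z": 0.29, "ax": -0.1, "grip": 3.8},
```

>>> jog_arm([
  {"x": -1.44,"y": -0.03,"z": 0.28,"ax": -0.1,"ay": 0.6,"az": 0,"grip": 3.8},
  {"x": -1.44,"y": -0.03,"z": 0.28,"ax": -0.1,"ay": 0.6,"az": 0,"grip": 3.8},
  {"x": -1.44,"y": -0.03,"z": 0.28,"ax": -0.1,"ay": 0.6,"az": 0,"grip": 3.8},
  {"x": -1.44,"y": -0.03,"z": 0.28,"ax": -0.1,"ay": 0.6,"az": 0,"grip": 3.8},
  {"x": -1.44,"y": -0.03,"z": 0.28,"ax": -0.1,"ay": 0.6,"az": 0,"grip": 3.8},
  {"x": -1.0,"y": -0.03,"z": 0.2,"ax": -0.1,"ay": 0.2,"az": 0,"grip": 3.8},
  {"x": -0.4,"y": 0,"z": 0,"ax": 0,"ay": 0,"az": 0,"grip": 3.8},
])

```text
time_s: 4.98
ee_pos: [518.3, 68.5, 241.8]
orientation: [-2.275, -2.108, -0.076]
force: [-0.1, 1.2, -4.5]
opening: 41.8
```

```bash
python3 - <<'E'
from h import *
st()
c=get_calibration("wrist"); w=capture("wrist"); cv2.imwrite("pics/w6.png",w[:,:,::-1])
import pickle; pickle.dump(c,open("w6.pkl","wb"))
s=capture("scene");cv2.imwrite("pics/s6.png",cv2.resize(s[130:270,270:410],None,fx=5,fy=5,interpolation=cv2.INTER_CUBIC)[:,:,::-1]);st()
E
```

```text
p [518.3  68.5 241.8] yaw -4.38 z [ 0.0088  0.0621 -0.998 ] F [-0.1  1.2 -4.5] M [-0.06  0.01 -0.  ] op 41.8 t 4.9833 j [-0.01 -0.1   1.7   0.06  1.53  0.06]
p [518.5  68.9 242.4] yaw -4.4 z [ 0.0093  0.0621 -0.998 ] F [ 0.4  0.8 -3.4] M [-0.02  0.01  0.02] op 41.4 t 5.0833 j [-0.01 -0.1   1.7   0.06  1.53  0.06]
```

View pics/s6.png

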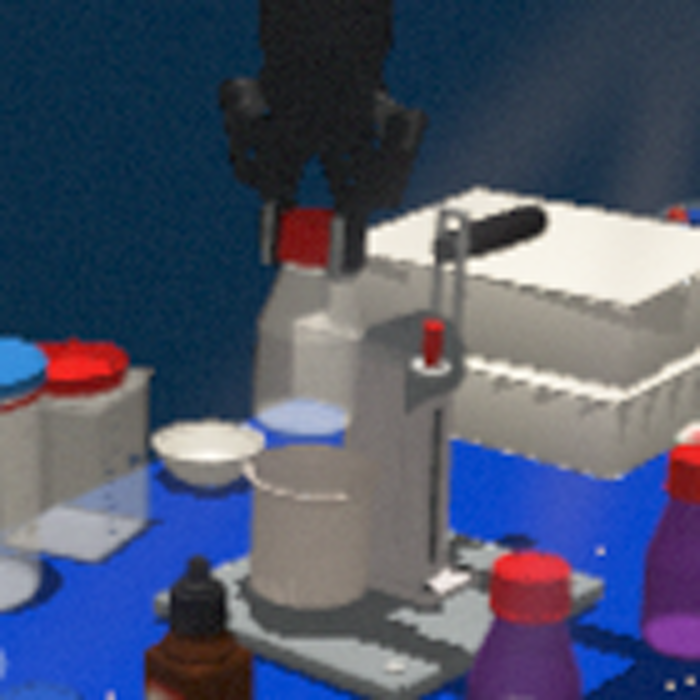

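View pics/w6.png

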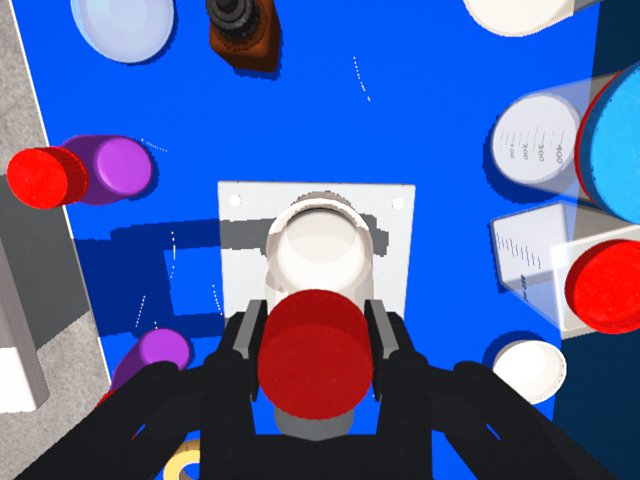

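```bash
python3 - <<'E'
from h import *
import pickle; c=pickle.load(open("w6.pkl","rb"))
w=cv2.imread("pics/w6.png"); cv2.imwrite("pics/w6c.png",cv2.resize(w[175:305,245:395],None,fx=5,fy=5,interpolation=cv2.INTER_CUBIC))
print(ray("scene",(270+308/5,130+472/5),118),ray("scene",(270+303/5,130+417/5),145),ray("scene",(270+308/5,130+237/5),259))
print([castc(c,uv,19).round(1) for uv in ((218,182),(415,185))])
for X in [(516.5,59.5,118),(518.5,69,145),(518.5,69,259)]: print((proj("scene",X)-[270,130])*5)
E
```

```text
[518.37698782  66.21838558 118.        ] [534.03736555  49.90009781 145.        ] [529.08068988  54.63714241 259.        ]
[array([424.7, 108.8,  19. ]), array([620.8,  90.5,  19. ])]
[316.96028671 469.48230167]
[305.81928089 430.9879885 ]
[308.68758518 245.26052946]
```

View pics/w6c.png

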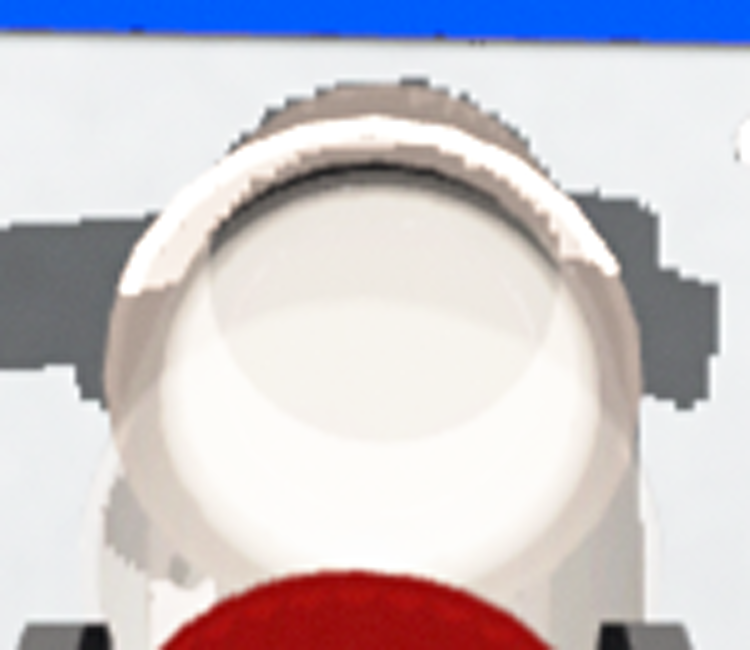

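```bash
python3 - <<'E'
from h import *
import pickle; c=pickle.load(open("w6.pkl","rb"))
f=lambda u,v,z:castc(c,(245+u/5,175+v/5),z).round(1)
print("cup",f(105,370,118),f(640,370,118),f(372,115,118),f(372,370,118))
print("base",f(160,380,145),f(600,380,145),f(380,180,145),f(380,575,145))
E
```

```text
cup [480.2  64.6 118. ] [562.2  58.2 118. ] [524.  100.8 118. ] [521.1  61.4 118. ]
base [491.9  70.5 145. ] [552.8  65.7 145. ] [524.4  96.2 145. ] [520.2  39.  145. ]
```

>>> jog_arm([
  {"x": -0.45,"y": -0.1,"z": 0,"ax": 0,"ay": 0,"az": 0,"grip": 3.8},
  {"x": -0.4,"y": 0,"z": 0,"ax": 0,"ay": 0,"az": 0,"grip": 3.8},
  {"x": -0.1,"y": 0,"z": 0.5,"ax": 0,"ay": 0,"az": 0,"grip": 3.8},
  {"x": -0.06,"y": 0,"z": 1.0,"ax": 0,"ay": 0,"az": 0,"grip": 3.8},
])

```text
time_s: 5.42
ee_pos: [518.9, 61.8, 229.2]
orientation: [-2.274, -2.113, -0.083]
force: [0.0, -0.0, -3.3]
opening: 41.9
```

```bash
python3 - <<'E'
from h import *
st()
c=get_calibration("wrist"); w=capture("wrist"); cv2.imwrite("pics/w7.png",cv2.resize(w[175:305,245:395],None,fx=5,fy=5,interpolation=cv2.INTER_CUBIC)[:,:,::-1])
import pickle; pickle.dump(c,open("w7.pkl","wb"))
E
```

```text
p [518.9  61.8 229.2] yaw -4.23 z [ 0.0143  0.0626 -0.9979] F [ 0.  -0.  -3.3] M [-0.09 -0.    0.04] op 41.9 t 5.4167 j [-0.02 -0.1   1.73  0.06  1.5   0.05]
```

View pics/w7.png

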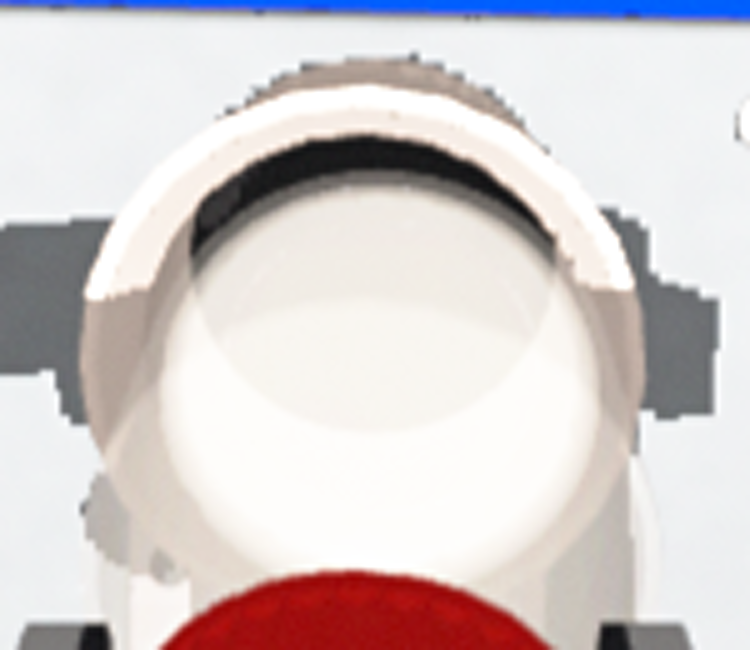

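```bash
python3 - <<'E'
from h import *
import pickle; c=pickle.load(open("w7.pkl","rb"))
f=lambda u,v,z:castc(c,(245+u/5,175+v/5),z).round(1)
print("cup",f(82,365,118),f(645,365,118),f(365,85,118))
print("base",f(160,380,132),f(600,380,132),f(380,175,132),f(380,575,132))
E
```

```text
cup [480.2  62.8 118. ] [562.5  56.4 118. ] [524.5 100.6 118. ]
base [493.   63.8 132. ] [554.   59.1 132. ] [525.5  90.3 132. ] [521.4  32.3 132. ]
```

>>> jog_arm([
  {"x": -0.25,"y": -0.25,"z": 0.4,"ax": 0,"ay": 0,"az": 0,"grip": 3.8},
  {"x": -0.1,"y": -0.05,"z": 1.0,"ax": 0,"ay": 0,"az": 0,"grip": 3.8},
  {"x": -0.08,"y": -0.02,"z": 1.2,"ax": 0,"ay": 0,"az": 0,"grip": 3.8},
  {"x": -0.08,"y": -0.02,"z": 0.8,"ax": 0,"ay": 0,"az": 0,"grip": 3.8},
])

```text
time_s: 5.8
ee_pos: [514.1, 59.6, 188.7]
orientation: [-2.272, -2.112, -0.079]
force: [0.5, -0.4, -4.7]
opening: 41.3
```

```bash
python3 - <<'E'
from h import *
st()
E
```

```text
p [514.1  59.6 188.7] yaw -4.19 z [ 0.0113  0.0627 -0.998 ] F [ 0.5 -0.4 -4.7] M [-0.21 -0.13  0.01] op 41.3 t 5.8 j [-0.03 -0.09  1.79  0.06  1.43  0.04]
```

>>> jog_arm([
  {"x": -0.06,"y": 0.1,"z": 0.9,"ax": 0,"ay": 0,"az": 0,"grip": 3.8},
  {"x": -0.07,"y": 0.05,"z": 0.9,"ax": 0,"ay": 0,"az": 0,"grip": 3.8},
  {"x": -0.06,"y": 0.02,"z": 0.8,"ax": 0,"ay": 0,"az": 0,"grip": 3.8},
])

```text
time_s: 6.05
ee_pos: [515.4, 59.2, 158.7]
orientation: [-2.272, -2.111, -0.078]
force: [1.5, 0.8, -2.9]
opening: 41.8
```

```bash
python3 - <<'E'
from h import *
st()
E
```

```text
p [515.4  59.2 158.7] yaw -4.2 z [ 0.0102  0.0629 -0.998 ] F [ 1.5  0.8 -2.9] M [ 0.1  -0.21 -0.01] op 41.8 t 6.05 j [-0.03 -0.06  1.82  0.06  1.38  0.03]
```

>>> jog_arm([
  {"x": -0.05,"y": 0,"z": 0.6,"ax": 0,"ay": 0,"az": 0,"grip": 3.8},
  {"x": -0.03,"y": 0,"z": 0.4,"ax": 0,"ay": 0,"az": 0,"grip": 3.8},
  {"x": -0.02,"y": 0,"z": 0.3,"ax": 0,"ay": 0,"az": 0,"grip": 3.8},
])

```text
time_s: 6.3
ee_pos: [515.7, 59.5, 143.2]
orientation: [-2.271, -2.111, -0.079]
force: [-0.1, 2.6, 24.5]
opening: 41.8
```

```bash
python3 - <<'E'
from h import *
st()
E
```

```text
p [515.7  59.5 143.2] yaw -4.2 z [ 0.01    0.0639 -0.9979] F [-0.1  2.6 24.5] M [ 0.43 -0.25  0.01] op 41.8 t 6.3 j [-0.03 -0.04  1.83  0.07  1.35  0.03]
```

>>> jog_arm([
  {"x": 0,"y": 0,"z": -0.15,"ax": 0,"ay": 0,"az": 0,"grip": 4.4},
  {"x": 0,"y": 0,"z": 0,"ax": 0,"ay": 0,"az": 0,"grip": 5.2},
  {"x": 0,"y": 0,"z": 0,"ax": 0,"ay": 0,"az": 0,"grip": 6.0},
  {"x": 0,"y": 0,"z": 0,"ax": 0,"ay": 0,"az": 0,"grip": 6.0},
])

```text
time_s: 6.63
ee_pos: [517.4, 59.3, 147.0]
orientation: [-2.273, -2.113, -0.083]
force: [-0.4, -0.5, 0.5]
opening: 60.0
```

```bash
python3 - <<'E'
from h import *
st()
w=capture("wrist"); cv2.imwrite("pics/w8.png",w[:,:,::-1])
E
```

```text
p [517.4  59.3 147. ] yaw -4.2 z [ 0.0139  0.0636 -0.9979] F [-0.4 -0.5  0.5] M [ 0.    0.01 -0.07] op 60.0 t 6.6333 j [-0.03 -0.05  1.83  0.07  1.35  0.03]
```

View pics/w8.png

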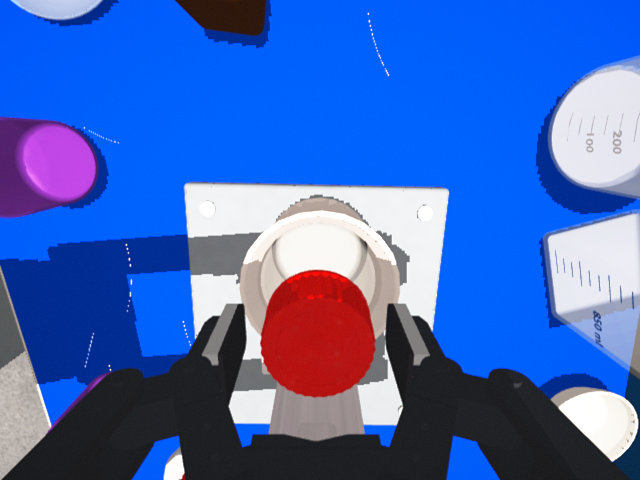

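```bash
python3 - <<'E'
from h import *
plan([((516.5,62,200),-4.2,4),((470,65,270),-5.3,5)],6)
E
```

```text
{"x": 0.15, "y": -0.02, "z": -1.32, "ax": 0.1, "ay": -0.9, "grip": 6},
{"x": 0.13, "y": -0.02, "z": -1.32, "ax": 0.1, "ay": -0.9, "grip": 6},
{"x": 0.11, "y": -0.02, "z": -1.32, "ax": 0.1, "ay": -0.9, "grip": 6},
{"x": 0.09, "y": -0.03, "z": -1.32, "ax": 0.1, "ay": -0.9, "grip": 6},
{"x": -0.01, "y": -0.93, "z": -1.4, "az": 0.2, "grip": 6},
{"x": -0.01, "y": -0.93, "z": -1.4, "az": 0.2, "grip": 6},
{"x": -0.02, "y": -0.93, "z": -1.4, "az": 0.2, "grip": 6},
{"x": -0.02, "y": -0.93, "z": -1.4, "az": 0.2, "grip": 6},
{"x": -0.02, "y": -0.93, "z": -1.4, "az": 0.2, "grip": 6},
```

>>> jog_arm([
  {"x": 0.15,"y": 0,"z": -1.3,"ax": 0.1,"ay": -0.9,"az": 0,"grip": 6},
  {"x": 0.13,"y": 0,"z": -1.6,"ax": 0.1,"ay": -0.9,"az": 0,"grip": 6},
  {"x": 0.1,"y": 0,"z": -2.0,"ax": 0.1,"ay": -0.9,"az": 0,"grip": 6},
  {"x": 0.05,"y": 0,"z": -2.5,"ax": 0.1,"ay": -0.9,"az": 0,"grip": 6},
  {"x": 0,"y": 0,"z": -2.0,"ax": 0,"ay": 0,"az": -3,"grip": 5},
])

```text
time_s: 7.1
ee_pos: [513.3, 60.2, 239.0]
orientation: [-2.244, -2.192, 0.012]
force: [0.0, 0.4, -0.6]
opening: 50.7
```

```bash
python3 - <<'E'
from h import *
st()
plan([((520,20,262),84,13)],2.6)
E
```

```text
p [513.3  60.2 239. ] yaw -1.33 z [-0.0089 -0.0019 -1.    ] F [ 0.   0.4 -0.6] M [ 0.01 -0.03 -0.02] op 50.7 t 7.1 j [ 0.02 -0.09  1.7  -0.    1.54  0.04]
{"x": -0.31, "y": 0.06, "z": -0.18, "az": -6.6, "grip": 2.6},
{"x": -0.31, "y": 0.02, "z": -0.18, "az": -6.6, "grip": 2.6},
{"x": -0.31, "y": -0.01, "z": -0.18, "az": -6.6, "grip": 2.6},
{"x": -0.31, "y": -0.05, "z": -0.18, "az": -6.6, "grip": 2.6},
{"x": -0.3, "y": -0.08, "z": -0.18, "az": -6.6, "grip": 2.6},
{"x": -0.29, "y": -0.12, "z": -0.18, "az": -6.6, "grip": 2.6},
{"x": -0.28, "y": -0.15, "z": -0.18, "az": -6.6, "grip": 2.6},
{"x": -0.26, "y": -0.18, "z": -0.18, "az": -6.6, "grip": 2.6},
{"x": -0.23, "y": -0.21, "z": -0.18, "az": -6.6, "grip": 2.6},
{"x": -0.21, "y": -0.23, "z": -0.18, "az": -6.6, "grip": 2.6},
{"x": -0.18, "y": -0.26, "z": -0.18, "az": -6.6, "grip": 2.6},
{"x": -0.15, "y": -0.28, "z": -0.18, "az": -6.6, "grip": 2.6},
{"x": -0.12, "y": -0.29, "z": -0.18, "az": -6.6, "grip": 2.6},
```

>>> jog_arm([
  {"x": -0.31,"y": 0.06,"z": -0.4,"ax": 0,"ay": 0,"az": -6.6,"grip": 2.6},
  {"x": -0.31,"y": 0.02,"z": -0.4,"ax": 0,"ay": 0,"az": -6.6,"grip": 2.6},
  {"x": -0.31,"y": 0,"z": -0.4,"ax": 0,"ay": 0,"az": -6.6,"grip": 2.6},
  {"x": -0.31,"y": -0.05,"z": -0.4,"ax": 0,"ay": 0,"az": -6.6,"grip": 2.6},
  {"x": -0.3,"y": -0.08,"z": -0.4,"ax": 0,"ay": 0,"az": -6.6,"grip": 2.6},
  {"x": -0.29,"y": -0.12,"z": -0.4,"ax": 0,"ay": 0,"az": -6.6,"grip": 2.6},
  {"x": -0.28,"y": -0.15,"z": 0,"ax": 0,"ay": 0,"az": -6.6,"grip": 2.6},
  {"x": -0.26,"y": -0.18,"z": 0,"ax": 0,"ay": 0,"az": -6.6,"grip": 2.6},
  {"x": -0.23,"y": -0.21,"z": 0,"ax": 0,"ay": 0,"az": -6.6,"grip": 2.6},
  {"x": -0.21,"y": -0.23,"z": 0,"ax": 0,"ay": 0,"az": -6.6,"grip": 2.6},
  {"x": -0.18,"y": -0.26,"z": 0,"ax": 0,"ay": 0,"az": -6.6,"grip": 2.6},
  {"x": -0.15,"y": -0.28,"z": 0,"ax": 0,"ay": 0,"az": -6.6,"grip": 2.6},
  {"x": -0.12,"y": -0.29,"z": 0,"ax": 0,"ay": 0,"az": -5,"grip": 2.6},
  {"x": 0,"y": 0,"z": 0,"ax": 0,"ay": 0,"az": 0,"grip": 2.6},
])

```text
time_s: 8.27
ee_pos: [525.6, 18.7, 276.6]
orientation: [0.073, 3.133, -0.005]
force: [-0.2, 0.2, -0.2]
opening: 25.9
```

```bash
python3 - <<'E'
from h import *
st()
c=get_calibration("wrist"); w=capture("wrist"); cv2.imwrite("pics/w9.png",w[:,:,::-1])
import pickle; pickle.dump(c,open("w9.pkl","wb"))
redblobs(w,212,c,20)
cv2.imwrite("pics/s9.png",cv2.resize(capture("scene")[130:270,270:410],None,fx=5,fy=5,interpolation=cv2.INTER_CUBIC)[:,:,::-1])
E
```

```text
p [525.6  18.7 276.6] yaw 87.33 z [ 0.0079 -0.0031 -1.    ] F [-0.2  0.2 -0.2] M [ 0.   -0.06  0.02] op 25.9 t 8.2667 j [-0.06 -0.09  1.63 -0.    1.59 -1.58]
[303.6 160.2] [294, 149, 20, 23, 345] [466.4  15.3 212. ]
[373.9 220.5] [343, 188, 63, 65, 3164] [502.9  54.3 212. ]
[321.7 418.6] [286, 395, 74, 47, 2653] [649.6  17.7 212. ]
```

View pics/w9.png

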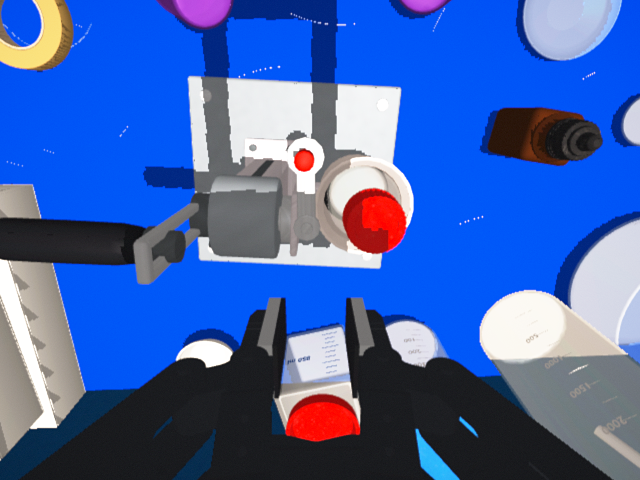

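View pics/s9.png

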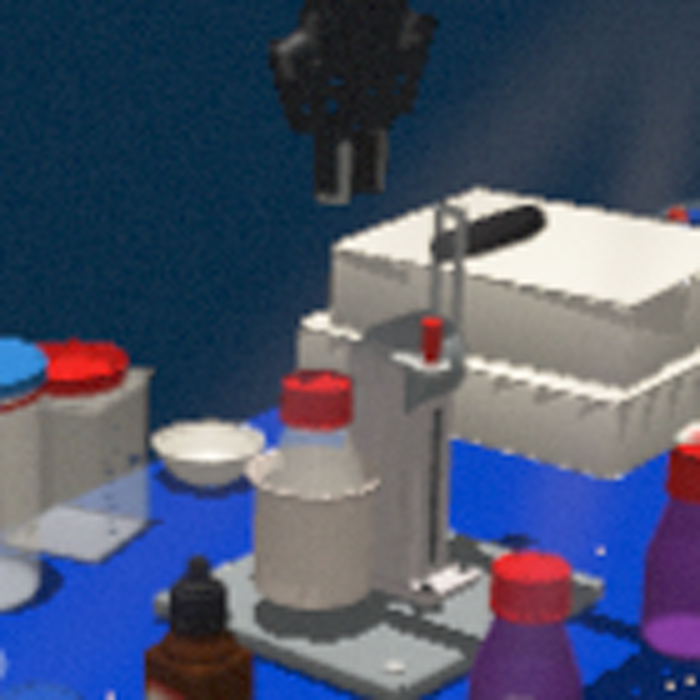

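```bash
python3 - <<'E'
from h import *
plan([((465,15.5,228),86.3,5)],2.6)
E
```

```text
{"x": 1.21, "y": -0.14, "z": 0.96, "ay": 0.1, "az": 0.1, "grip": 2.6},
{"x": 1.21, "y": -0.14, "z": 0.96, "ay": 0.1, "az": 0.1, "grip": 2.6},
{"x": 1.21, "y": -0.14, "z": 0.97, "ay": 0.1, "az": 0.1, "grip": 2.6},
{"x": 1.21, "y": -0.15, "z": 0.97, "ay": 0.1, "az": 0.1, "grip": 2.6},
{"x": 1.21, "y": -0.15, "z": 0.97, "ay": 0.1, "az": 0.1, "grip": 2.6},
```

>>> jog_arm([
  {"x": 1.21,"y": -0.14,"z": 0.96,"ax": 0,"ay": 0.1,"az": 0.1,"grip": 2.6},
  {"x": 1.21,"y": -0.14,"z": 0.96,"ax": 0,"ay": 0.1,"az": 0.1,"grip": 2.6},
  {"x": 1.21,"y": -0.14,"z": 0.96,"ax": 0,"ay": 0.1,"az": 0.1,"grip": 2.6},
  {"x": 1.21,"y": -0.14,"z": 0.96,"ax": 0,"ay": 0.1,"az": 0.1,"grip": 2.6},
  {"x": 1.1,"y": -0.14,"z": 0.9,"ax": 0,"ay": 0.1,"az": 0.1,"grip": 2.6},
  {"x": 0,"y": 0,"z": 0,"ax": 0,"ay": 0,"az": 0,"grip": 2.6},
])

```text
time_s: 8.87
ee_pos: [464.4, 17.0, 228.0]
orientation: [0.131, 3.138, -0.003]
force: [-0.5, -0.1, -0.5]
opening: 26.1
```

```bash
python3 - <<'E'
from h import *
st()
c=get_calibration("wrist"); w=capture("wrist"); cv2.imwrite("pics/w10.png",w[:,:,::-1])
redblobs(w,212,c,20)
print([castc(c,uv,230) for uv in ((282,390),(351,390))])
plan([((465,15.5,192),86.3,4)],2.6)
E
```

```text
p [464.4  17.  228. ] yaw 85.2 z [ 0.0011 -0.0018 -1.    ] F [-0.5 -0.1 -0.5] M [-0.05  0.12 -0.  ] op 26.1 t 8.8667 j [-0.07 -0.24  1.85 -0.    1.53 -1.56]
[136.1  40.8] [93, 0, 87, 83, 5487] [348.6 -41.8 212. ]
[483.1  19.6] [444, 0, 88, 48, 3213] [352.7  90.3 212. ]
[311.5 293.2] [300, 273, 24, 40, 742] [461.7  15.8 212. ]
[400.3 324.4] [364, 293, 63, 72, 2477] [482.5  58.  212. ]
[array([501.78431123,  -1.49409285, 230.        ]), array([504.46990605,  30.82598595, 230.        ])]
{"x": 0.01, "y": -0.04, "z": 0.93, "az": -0.3, "grip": 2.6},
{"x": 0.01, "y": -0.04, "z": 0.93, "az": -0.3, "grip": 2.6},
{"x": 0.01, "y": -0.04, "z": 0.93, "az": -0.3, "grip": 2.6},
{"x": 0.01, "y": -0.04, "z": 0.93, "az": -0.3, "grip": 2.6},
```

View pics/w10.png

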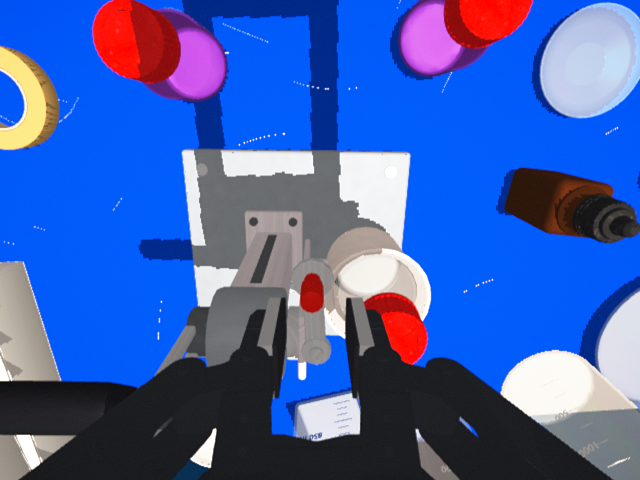

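>>> jog_arm([
  {"x": 0,"y": -0.1,"z": 0.9,"ax": 0,"ay": 0,"az": -0.3,"grip": 2.6},
  {"x": 0,"y": 0,"z": 0.9,"ax": 0,"ay": 0,"az": -0.3,"grip": 2.6},
  {"x": 0,"y": 0,"z": 0.9,"ax": 0,"ay": 0,"az": -0.3,"grip": 2.6},
  {"x": 0,"y": 0,"z": 0.6,"ax": 0,"ay": 0,"az": 0,"grip": 2.2},
  {"x": 0,"y": 0,"z": 0,"ax": 0,"ay": 0,"az": 0,"grip": 2.0},
])

```text
time_s: 9.33
ee_pos: [468.8, 16.0, 195.3]
orientation: [0.109, 3.132, -0.003]
force: [-0.9, 0.1, 0.0]
opening: 20.3
```

```bash
python3 - <<'E'
from h import *
st()
c=get_calibration("wrist"); w=capture("wrist"); cv2.imwrite("pics/w11.png",w[:,:,::-1])
E
```

```text
p [468.8  16.  195.3] yaw 86.0 z [ 0.0077 -0.0021 -1.    ] F [-0.9  0.1  0. ] M [0.02 0.01 0.  ] op 20.3 t 9.3333 j [-0.07 -0.22  1.89 -0.    1.46 -1.58]
```

View pics/w11.png

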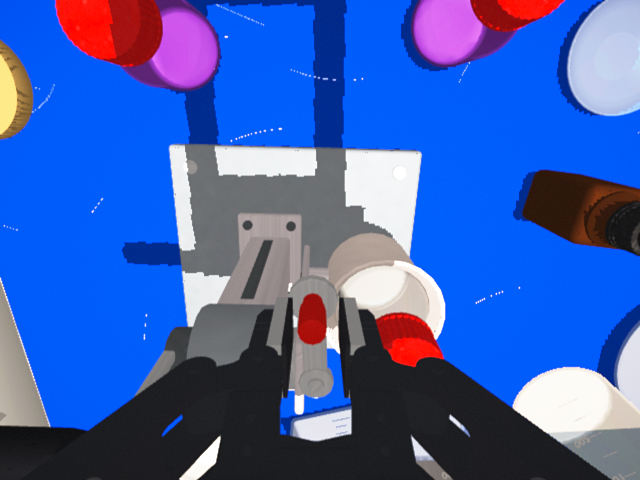

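```bash
cat >> h.py <<'E'
PHI=-0.092
EX=np.array([np.cos(PHI),np.sin(PHI),0]);EY=np.array([-np.sin(PHI),np.cos(PHI),0])
O=np.array([507.4,-29.3,0])
P=O+42*EY
def kn(th,lead,z): return P+46*(-np.sin(th)*EX+np.cos(th)*EY)+lead*(np.cos(th)*EX+np.sin(th)*EY)+[0,0,z]
def kyaw(th): return np.degrees(th+PHI)
E
python3 - <<'E'
from h import *
print(P,kn(1.6,0,0))
w=[(kn(1.6,4,192),kyaw(1.6),2)]
for th in np.arange(1.5,0.55,-0.1): w.append((kn(th,4,192),kyaw(th),1))
plan(w,2.0)
E
```

```text
[511.25855149  12.52238133   0.        ] [465.3492194   15.40911425   0.        ]
{"x": 0.17, "y": 0.16, "z": 0.19, "ay": 0.2, "az": -0.2, "grip": 2.0},
{"x": 0.17, "y": 0.16, "z": 0.19, "ay": 0.2, "az": -0.2, "grip": 2.0},
{"x": -0.06, "y": 0.46, "az": 5.7, "grip": 2.0},
{"x": -0.06, "y": 0.46, "az": 5.7, "grip": 2.0},
{"x": -0.06, "y": 0.46, "az": 5.7, "grip": 2.0},
{"x": -0.06, "y": 0.46, "az": 5.7, "grip": 2.0},
{"x": -0.06, "y": 0.46, "az": 5.7, "grip": 2.0},
{"x": -0.06, "y": 0.46, "az": 5.7, "grip": 2.0},
{"x": -0.06, "y": 0.46, "az": 5.7, "grip": 2.0},
{"x": -0.06, "y": 0.46, "az": 5.7, "grip": 2.0},
{"x": -0.06, "y": 0.46, "az": 5.7, "grip": 2.0},
{"x": -0.06, "y": 0.46, "az": 5.7, "grip": 2.0},
```

>>> jog_arm([
  {"x": 0.17,"y": 0.16,"z": 0.15,"ax": 0,"ay": 0.2,"az": -0.2,"grip": 2.0},
  {"x": 0.17,"y": 0.16,"z": 0.15,"ax": 0,"ay": 0.2,"az": -0.2,"grip": 2.0},
  {"x": -0.06,"y": 0.46,"z": 0,"ax": 0,"ay": 0,"az": 5.7,"grip": 2.0},
  {"x": -0.06,"y": 0.46,"z": 0,"ax": 0,"ay": 0,"az": 5.7,"grip": 2.0},
  {"x": -0.06,"y": 0.46,"z": 0,"ax": 0,"ay": 0,"az": 5.7,"grip": 2.0},
  {"x": -0.06,"y": 0.46,"z": 0,"ax": 0,"ay": 0,"az": 5.7,"grip": 2.0},
])

```text
time_s: 9.88
ee_pos: [471.8, 35.1, 193.0]
orientation: [0.738, 3.053, -0.01]
force: [-2.1, -2.9, -0.1]
opening: 20.2
```

```bash
python3 - <<'E'
from h import *
st()
for th in (1.3,1.2,1.1): print(th,kn(th,4,192),kyaw(th))
w=capture("wrist"); cv2.imwrite("pics/w12.png",w[:,:,::-1])
E
```

```text
p [471.8  35.1 193. ] yaw 62.83 z [-5.0e-04 -6.2e-03 -1.0e+00] F [-2.1 -2.9 -0.1] M [-0.44  0.2   0.02] op 20.2 t 9.8833 j [-0.03 -0.2   1.88 -0.01  1.46 -1.13]
1.3 [469.67233896  32.58695029 192.        ] 69.21330165180345
1.2 [471.88321128  36.63840471 192.        ] 63.483723700495204
1.1 [474.48750898  40.44889978 192.        ] 57.75414574918698
```

View pics/w12.png

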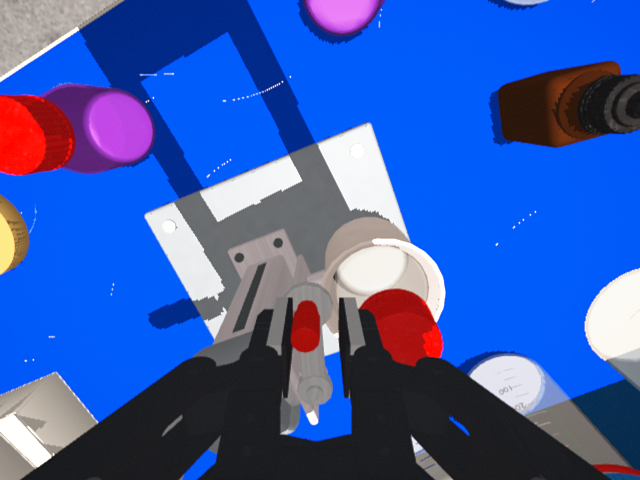

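```bash
python3 - <<'E'
from h import *
plan([(kn(th,4,192),kyaw(th),1) for th in np.arange(1.1,0.35,-0.1)],2.0)
E
```

```text
{"x": 0.01, "y": 0.53, "z": 0.1, "ax": -0.3, "ay": 0.2, "az": 4.6, "grip": 2.0},
{"x": -0.06, "y": 0.46, "az": 5.7, "grip": 2.0},
{"x": -0.06, "y": 0.46, "az": 5.7, "grip": 2.0},
{"x": -0.06, "y": 0.46, "az": 5.7, "grip": 2.0},
{"x": -0.06, "y": 0.46, "az": 5.7, "grip": 2.0},
{"x": -0.06, "y": 0.46, "az": 5.7, "grip": 2.0},
{"x": -0.06, "y": 0.46, "az": 5.7, "grip": 2.0},
{"x": -0.06, "y": 0.46, "az": 5.7, "grip": 2.0},
```

>>> jog_arm([
  {"x": 0,"y": 0.53,"z": 0.05,"ax": -0.3,"ay": 0.2,"az": 4.6,"grip": 2.0},
  {"x": -0.06,"y": 0.46,"z": 0,"ax": 0,"ay": 0,"az": 5.7,"grip": 2.0},
  {"x": -0.06,"y": 0.46,"z": 0,"ax": 0,"ay": 0,"az": 5.7,"grip": 2.0},
  {"x": -0.06,"y": 0.46,"z": 0,"ax": 0,"ay": 0,"az": 5.7,"grip": 2.0},
  {"x": -0.06,"y": 0.46,"z": 0,"ax": 0,"ay": 0,"az": 5.7,"grip": 2.0},
  {"x": -0.06,"y": 0.46,"z": 0,"ax": 0,"ay": 0,"az": 5.7,"grip": 2.0},
])

```text
time_s: 10.43
ee_pos: [491.2, 53.8, 193.7]
orientation: [-1.596, -2.703, 0.008]
force: [-3.3, -1.4, 2.1]
opening: 19.8
```

```bash
python3 - <<'E'
from h import *
st()
for th in (.6,.5,.4): print(th,kn(th,4,192),kyaw(th))
w=capture("wrist"); cv2.imwrite("pics/w13.png",w[:,:,::-1])
plan([(kn(th,4,192),kyaw(th),1) for th in np.arange(.4,-0.05,-0.1)],2.0)
E
```

```text
p [491.2  53.8 193.7] yaw 28.87 z [-0.0043 -0.0031 -1.    ] F [-3.3 -1.4  2.1] M [-0.28  0.39  0.  ] op 19.8 t 10.4333 j [ 0.01 -0.13  1.82 -0.    1.46 -0.5 ]
0.6 [492.37761195  54.6591838  192.        ] 29.10625599264582
0.5 [496.67859896  56.333624   192.        ] 23.376678041337588
0.4 [501.12526404  57.57031675 192.        ] 17.647100090029358
{"x": -0.14, "y": 0.98, "z": 0.18, "ax": -0.3, "ay": 0.1, "az": 10.8, "grip": 2.0},
{"x": -0.06, "y": 0.46, "az": 5.7, "grip": 2.0},
{"x": -0.06, "y": 0.46, "az": 5.7, "grip": 2.0},
{"x": -0.06, "y": 0.46, "az": 5.7, "grip": 2.0},
{"x": -0.06, "y": 0.46, "az": 5.7, "grip": 2.0},
```

View pics/w13.png

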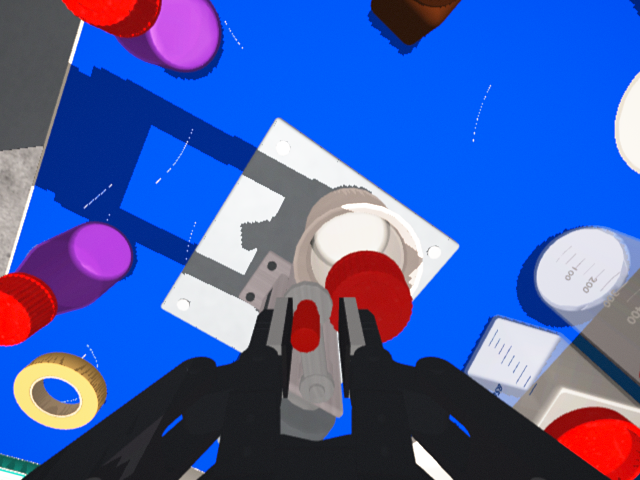

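>>> jog_arm([
  {"x": -0.06,"y": 0.5,"z": 0,"ax": -0.2,"ay": 0.1,"az": 5.4,"grip": 2.0},
  {"x": -0.06,"y": 0.48,"z": 0,"ax": 0,"ay": 0,"az": 5.7,"grip": 2.0},
  {"x": -0.06,"y": 0.48,"z": 0,"ax": 0,"ay": 0,"az": 5.7,"grip": 2.0},
  {"x": -0.06,"y": 0.48,"z": 0,"ax": 0,"ay": 0,"az": 5.7,"grip": 2.0},
  {"x": -0.06,"y": 0.48,"z": 0,"ax": 0,"ay": 0,"az": 5.7,"grip": 2.0},
])

```text
time_s: 10.9
ee_pos: [513.6, 59.3, 194.5]
orientation: [-2.206, -2.23, 0.005]
force: [-3.6, 0.2, 2.2]
opening: 20.1
```

```bash
python3 - <<'E'
from h import *
st()
for th in (.2,.1,0): print(th,kn(th,4,192),kyaw(th))
w=capture("wrist"); cv2.imwrite("pics/w14.png",w[:,:,::-1])
cv2.imwrite("pics/s14.png",cv2.resize(capture("scene")[130:270,270:410],None,fx=5,fy=5,interpolation=cv2.INTER_CUBIC)[:,:,::-1])
E
```

```text
p [513.6  59.3 194.5] yaw 0.62 z [-0.0059  0.001  -1.    ] F [-3.6  0.2  2.2] M [0.02 0.57 0.02] op 20.1 t 10.9 j [ 0.01 -0.07  1.76  0.    1.46  0.  ]
0.2 [510.27689832  58.68553067 192.        ] 6.187944187412891
0.1 [514.89042742  58.552909   192.        ] 0.458366236104659
0 [519.46766801  57.96036551 192.        ] -5.271211715203574
```

View pics/w14.png

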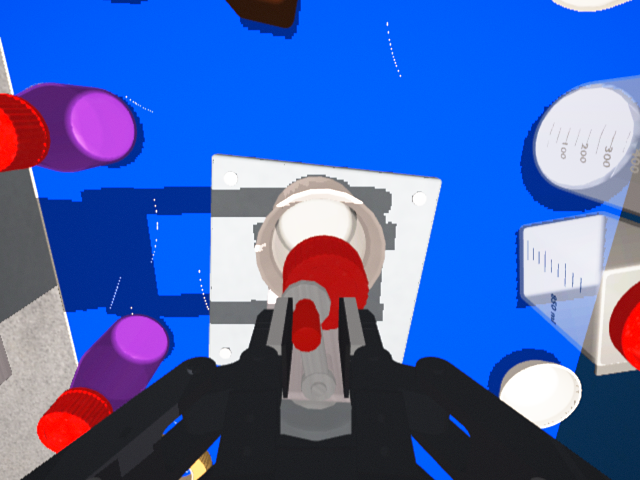

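View pics/s14.png

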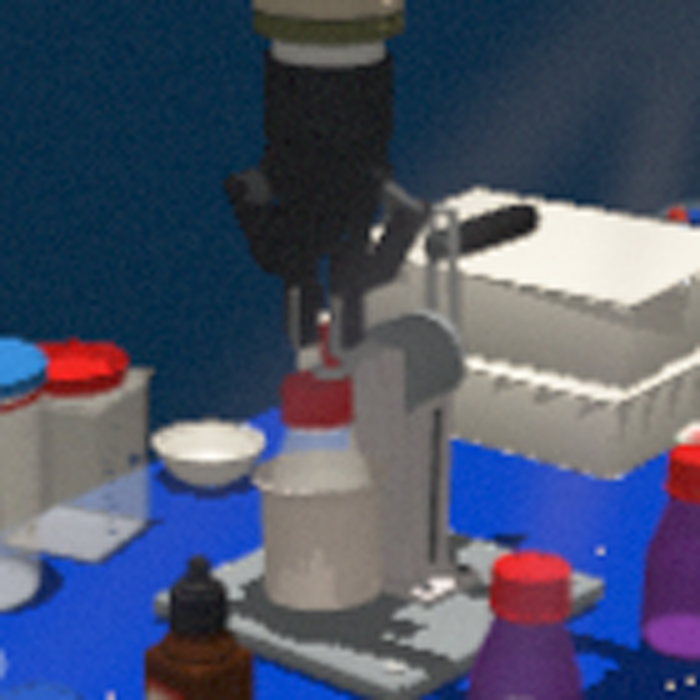

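>>> jog_arm([
  {"x": -0.05,"y": 0.4,"z": 0.05,"ax": 0,"ay": 0,"az": 3,"grip": 2.0},
  {"x": -0.05,"y": 0.4,"z": 0.05,"ax": 0,"ay": 0,"az": 2.5,"grip": 2.0},
  {"x": 0,"y": 0.4,"z": 0,"ax": 0,"ay": 0,"az": 0.5,"grip": 2.0},
  {"x": 0,"y": 0.4,"z": 0,"ax": 0,"ay": 0,"az": 0,"grip": 2.0},
])

```text
time_s: 11.33
ee_pos: [528.0, 59.0, 193.5]
orientation: [-2.291, -2.137, 0.006]
force: [-8.9, 1.5, 2.7]
opening: 20.4
```

```bash
python3 - <<'E'
from h import *
st()
w=capture("wrist"); cv2.imwrite("pics/w15.png",w[:,:,::-1])
cv2.imwrite("pics/s15.png",cv2.resize(capture("scene")[130:270,270:410],None,fx=5,fy=5,interpolation=cv2.INTER_CUBIC)[:,:,::-1])
E
```

```text
p [528.   59.  193.5] yaw -3.96 z [-0.0088  0.0036 -1.    ] F [-8.9  1.5  2.7] M [0.28 1.57 0.01] op 20.4 t 11.3333 j [ 0.01 -0.03  1.72  0.    1.46  0.08]
```

View pics/w15.png

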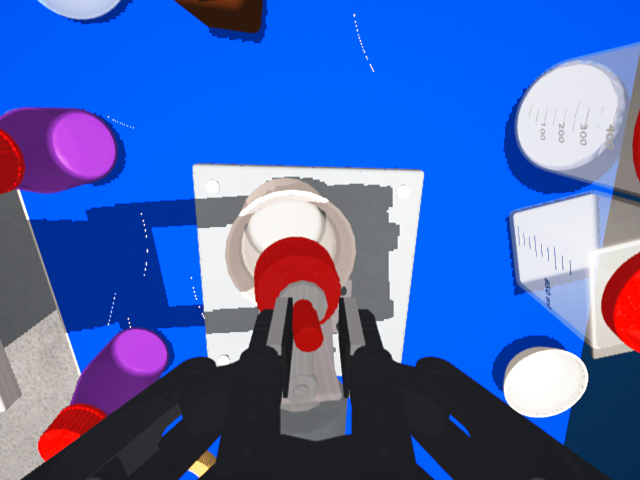

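View pics/s15.png

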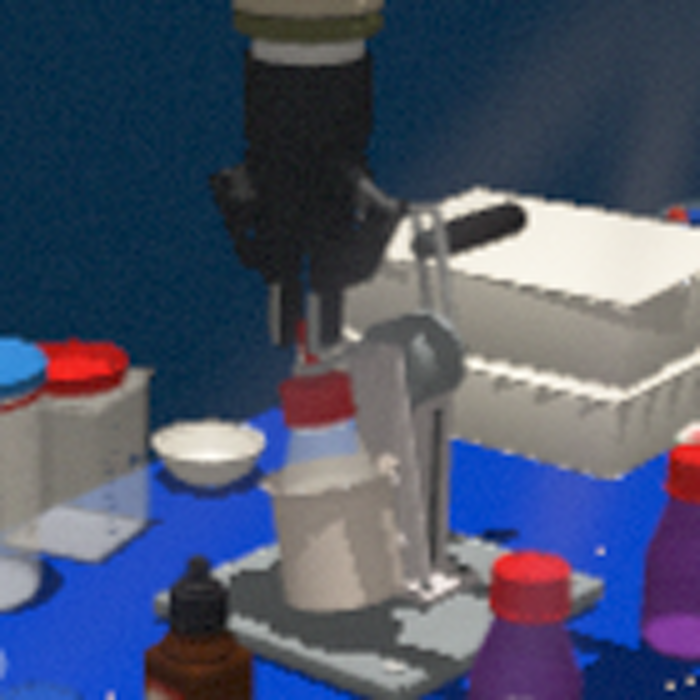

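>>> jog_arm([
  {"x": 0,"y": -0.2,"z": 0,"ax": 0,"ay": 0,"az": 0,"grip": 2.0},
  {"x": 0,"y": -0.25,"z": 0,"ax": 0,"ay": 0,"az": 0,"grip": 2.0},
  {"x": 0,"y": -0.25,"z": 0,"ax": 0,"ay": 0,"az": 0,"grip": 2.0},
  {"x": 0,"y": -0.2,"z": 0,"ax": 0,"ay": 0,"az": 0.4,"grip": 2.4},
])

```text
time_s: 11.77
ee_pos: [520.4, 58.6, 193.9]
orientation: [-2.294, -2.139, 0.003]
force: [0.0, -0.5, -0.7]
opening: 24.3
```

```bash
python3 - <<'E'
from h import *
st()
E
```

```text
p [520.4  58.6 193.9] yaw -4.0 z [-0.0043  0.0021 -1.    ] F [ 0.  -0.5 -0.7] M [-0.02  0.   -0.05] op 24.3 t 11.7667 j [ 0.01 -0.05  1.74  0.    1.45  0.08]
```

>>> jog_arm([
  {"x": 0,"y": -0.35,"z": 0,"ax": 0,"ay": 0,"az": 0,"grip": 3.0},
  {"x": 0,"y": -0.1,"z": 0,"ax": 0,"ay": 0,"az": 0,"grip": 3.6},
  {"x": 0,"y": 0,"z": -1.0,"ax": 0,"ay": 0,"az": 0,"grip": 4.0},
  {"x": 0,"y": 0,"z": -2.5,"ax": 0,"ay": 0,"az": 0,"grip": 4.0},
  {"x": 0,"y": 0,"z": -3.5,"ax": 0,"ay": 0,"az": 0,"grip": 4.0},
  {"x": 0,"y": 0,"z": -3.5,"ax": 0,"ay": 0,"az": 0,"grip": 4.0},
])

```text
time_s: 12.27
ee_pos: [510.1, 58.6, 294.4]
orientation: [-2.286, -2.133, 0.021]
force: [0.8, -1.1, 0.5]
opening: 40.1
```

```bash
python3 - <<'E'
from h import *
st()
c=get_calibration("wrist");w=capture("wrist"); cv2.imwrite("pics/w16.png",w[:,:,::-1])
redblobs(w,212,c,20)
s=capture("scene");cv2.imwrite("pics/s16f.png",s[:,:,::-1]);cv2.imwrite("pics/s16.png",cv2.resize(s[130:270,270:410],None,fx=5,fy=5,interpolation=cv2.INTER_CUBIC)[:,:,::-1])
E
```

```text
p [510.1  58.6 294.4] yaw -3.96 z [-0.0202  0.0016 -0.9998] F [ 0.8 -1.1  0.5] M [-0.02 -0.03  0.01] op 40.1 t 12.2667 j [ 0.01 -0.1   1.61  0.    1.65  0.08]
[563.7 111.7] [556, 62, 33, 100, 245] [655.  133.9 212. ]
[100. 143.] [67, 117, 67, 54, 2822] [384.1 135.1 212. ]
[328.5 222.6] [301, 194, 57, 62, 2153] [517.7  76.8 212. ]
[593.9 244.3] [546, 204, 94, 83, 6120] [685.8  51.6 212. ]
[155.4 349. ] [131, 329, 51, 44, 1408] [386.6 -10.7 212. ]
```

View pics/w16.png

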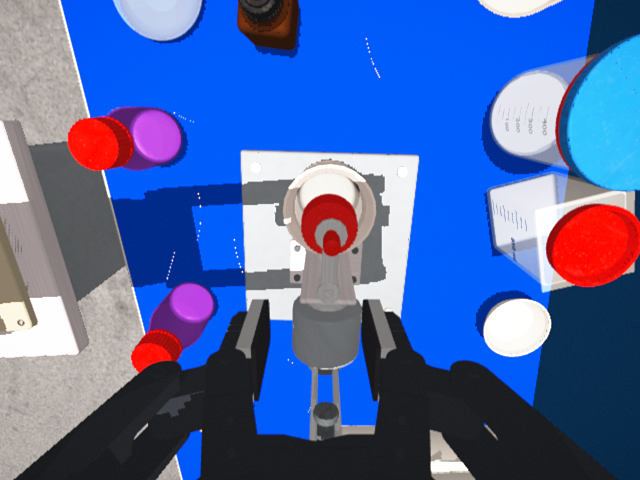

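View pics/s16.png

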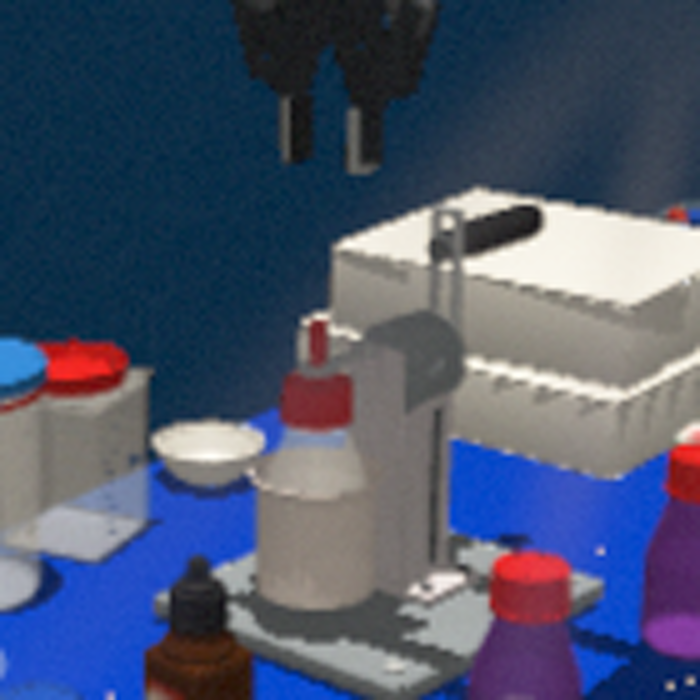

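```bash
python3 - <<'E'
from h import *
w=cv2.imread("pics/w16.png"); cv2.imwrite("pics/w16c.png",cv2.resize(w[185:315,265:395],None,fx=6,fy=6,interpolation=cv2.INTER_CUBIC))
E
```

```text
(no output)
```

View pics/w16c.png

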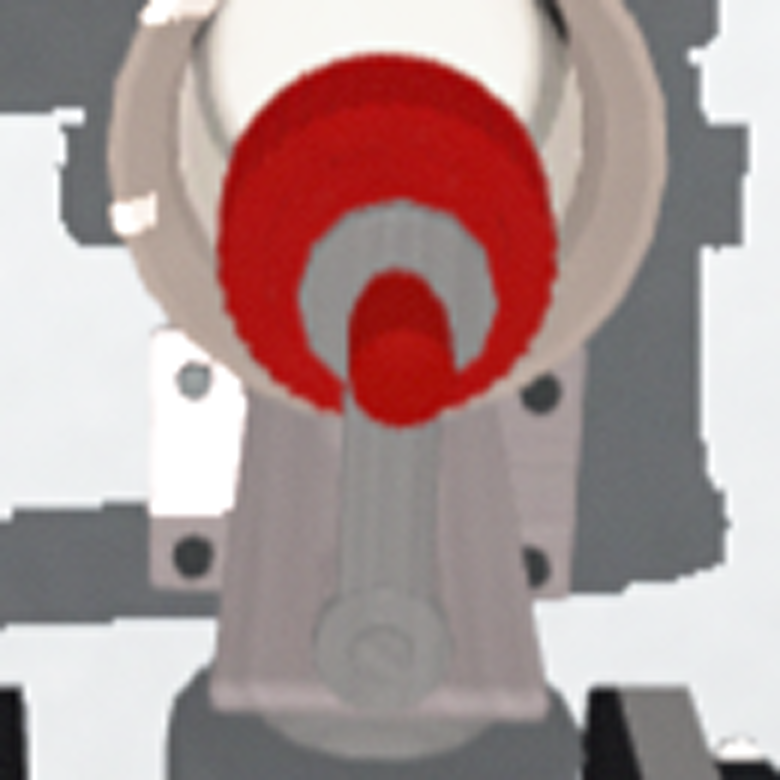

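```bash
python3 - <<'E'
from h import *
c=get_calibration("wrist")
f=lambda u,v,z:castc(c,(265+u/6,185+v/6),z)
a=f(384,645,186);b=f(399,300,185);print(a,b,np.linalg.norm(a-b),"theta",-(np.arctan2((b-a)@EX,(b-a)@EY)))
cc=f(388,245,177);print(cc)
st()
for m in (1,):
  plan([((505,-20,300),-5.3,4),((493,-160,300),-5.3,8)],5)
E
```

```text
[519.83732894  10.51458651 186.        ] [524.41835339  57.11120934 185.        ] 46.831944697526254 theta -0.005997454464778624
[523.56751011  61.83081957 177.        ]
p [513.7  58.6 301.4] yaw -3.96 z [-0.007   0.0017 -1.    ] F [1.1 0.5 1.2] M [-0.   -0.03  0.01] op 39.8 t 12.3667 j [ 0.01 -0.11  1.6   0.    1.65  0.08]
{"x": -1.98, "y": -0.08, "z": 0.03, "ax": -0.1, "az": 0.3, "grip": 5},
{"x": -1.98, "y": -0.07, "z": 0.03, "ax": -0.1, "az": 0.3, "grip": 5},
{"x": -1.98, "y": -0.06, "z": 0.03, "ax": -0.1, "az": 0.3, "grip": 5},
{"x": -1.98, "y": -0.05, "z": 0.03, "ax": -0.1, "az": 0.3, "grip": 5},
{"x": -1.76, "y": 0.01, "grip": 5},
{"x": -1.76, "y": 0.01, "grip": 5},
{"x": -1.76, "y": 0.01, "grip": 5},
{"x": -1.76, "y": 0.01, "grip": 5},
{"x": -1.76, "y": 0.01, "grip": 5},
{"x": -1.76, "y": 0.01, "grip": 5},
{"x": -1.76, "y": 0.01, "grip": 5},
{"x": -1.76, "y": 0.01, "grip": 5},
```

```bash
python3 - <<'E'
from h import *
s=cv2.imread("pics/s16f.png"); cv2.imwrite("pics/s16g.png",cv2.resize(s[160:220,340:400],None,fx=12,fy=12,interpolation=cv2.INTER_CUBIC))
T=lambda x,y,z:O+x*EX+y*EY+[0,0,z]
q=lambda X:((proj("scene",X)-[340,160])*12).round(0)
print("tip",q(T(0,-41,259)))
for r in (45,50,55,60,65,70): print(r,"near",q(T(0,-44,165+r)),"far",q(T(0,-127,165+r)),"top/bot mid",q(T(0,-90,165+r+12)),q(T(0,-90,165+r-12)))
E
```

```text
tip [259. 123.]
45 near [258. 304.] far [442. 241.] top/bot mid [364. 225.] [360. 312.]
50 near [259. 285.] far [443. 223.] top/bot mid [365. 206.] [361. 294.]
55 near [260. 267.] far [444. 205.] top/bot mid [366. 188.] [362. 276.]
60 near [260. 248.] far [445. 187.] top/bot mid [367. 170.] [362. 257.]
65 near [261. 230.] far [446. 169.] top/bot mid [368. 151.] [363. 239.]
70 near [262. 211.] far [447. 151.] top/bot mid [368. 133.] [364. 221.]
```

View pics/s16g.png

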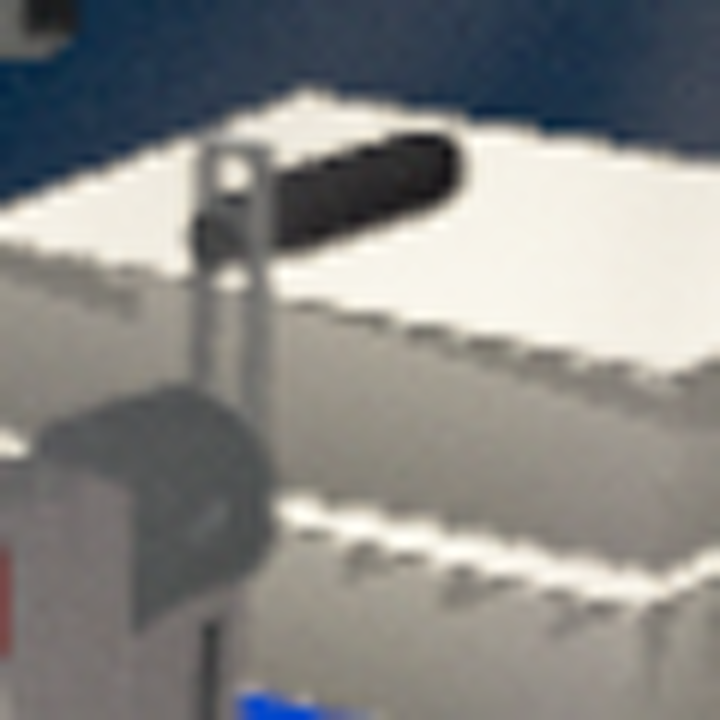

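>>> jog_arm([
  {"x": -2.2,"y": -0.05,"z": 0,"ax": 0,"ay": 0,"az": 0.3,"grip": 2},
  {"x": -2.4,"y": -0.05,"z": 0,"ax": 0,"ay": 0,"az": 0.3,"grip": 0},
  {"x": -2.4,"y": -0.05,"z": 0,"ax": 0,"ay": 0,"az": 0.3,"grip": 0},
  {"x": -2.4,"y": 0,"z": 0,"ax": 0,"ay": 0,"az": 0.3,"grip": 0},
  {"x": -2.4,"y": 0,"z": 0,"ax": 0,"ay": 0,"az": 0,"grip": 0},
  {"x": -2.4,"y": 0,"z": 0,"ax": 0,"ay": 0,"az": 0,"grip": 0},
  {"x": -2.4,"y": 0,"z": 0,"ax": 0,"ay": 0,"az": 0,"grip": 0},
  {"x": -1.2,"y": 0,"z": 0,"ax": 0,"ay": 0,"az": 0,"grip": 0},
])

```text
time_s: 13.03
ee_pos: [499.3, -122.8, 310.1]
orientation: [2.308, 2.125, 0.008]
force: [1.0, 0.7, -0.1]
opening: -0.0
```

```bash
python3 - <<'E'
from h import *
st()
w=capture("wrist"); cv2.imwrite("pics/w17.png",w[:,:,::-1])
print(O-95*EY)
plan([(O-95*EY+[0,0,262],-5.3,5)],0)
E
```

```text
p [ 499.3 -122.8  310.1] yaw -4.74 z [ 6.5e-03  7.0e-04 -1.0e+00] F [ 1.   0.7 -0.1] M [ 0.01  0.02 -0.02] op -0.0 t 13.0333 j [-0.34 -0.13  1.61  0.    1.66 -0.26]
[ 498.67232401 -123.89824349    0.        ]
{"y": -0.02, "z": 0.96, "ax": 0.1, "az": 0.1},
{"y": -0.02, "z": 0.96, "ax": 0.1, "az": 0.1},
{"y": -0.02, "z": 0.96, "ax": 0.1, "az": 0.1},
{"y": -0.01, "z": 0.96, "ax": 0.1, "az": 0.1},
{"y": -0.01, "z": 0.96, "ax": 0.1, "az": 0.1},
```

View pics/w17.png

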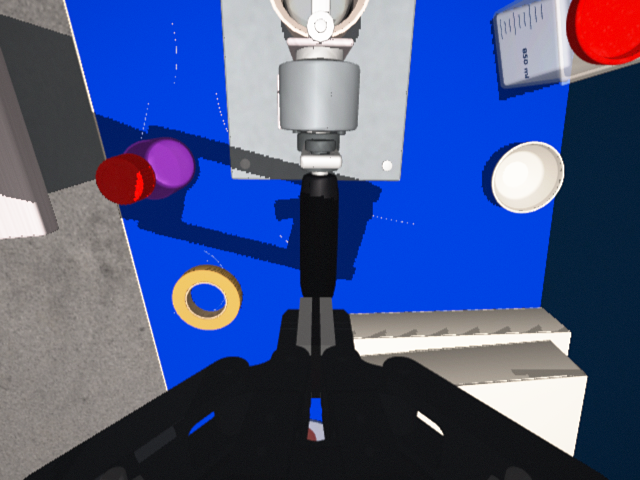

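```bash
python3 - <<'E'
from h import *
c=get_calibration("wrist")
for uv in ((320,175),(318,297),(301,240),(337,240)): 
  for z in (234,):
    X=castc(c,uv,z); print(uv,X.round(1),"tumb",((X-O)@EX).round(1),((X-O)@EY).round(1))
E
```

```text
(320, 175) [506.4 -74.7 234. ] tumb 3.2 -45.3
(318, 297) [ 498.5 -155.1  234. ] tumb 2.7 -126.1
(301, 240) [ 491.2 -114.3  234. ] tumb -8.3 -86.1
(337, 240) [ 513.7 -116.2  234. ] tumb 14.3 -86.0
```

>>> jog_arm([
  {"x": 0,"y": 0,"z": 1.2,"ax": 0.1,"ay": 0,"az": 0.1,"grip": 0},
  {"x": 0,"y": 0,"z": 1.5,"ax": 0.1,"ay": 0,"az": 0.1,"grip": 0},
  {"x": 0,"y": 0,"z": 1.2,"ax": 0.1,"ay": 0,"az": 0.1,"grip": 0},
  {"x": 0,"y": 0,"z": 0.6,"ax": 0,"ay": 0,"az": 0.1,"grip": 0},
  {"x": 0,"y": 0,"z": 0.2,"ax": 0,"ay": 0,"az": 0.1,"grip": 0},
])

```text
time_s: 13.5
ee_pos: [500.0, -123.6, 261.0]
orientation: [2.322, 2.112, 0.005]
force: [-1.1, 0.1, -0.1]
opening: -0.3
```

```bash
python3 - <<'E'
from h import *
st()
E
```

```text
p [ 500.  -123.6  261. ] yaw -5.44 z [ 3.9e-03  1.0e-04 -1.0e+00] F [-1.1  0.1 -0.1] M [ 0.    0.02 -0.02] op -0.3 t 13.5 j [-0.34 -0.12  1.68  0.    1.57 -0.25]
```

>>> jog_arm([
  {"x": 0,"y": -0.1,"z": 0.35,"ax": 0,"ay": 0,"az": 0,"grip": 0},
  {"x": 0,"y": 0,"z": 0.3,"ax": 0,"ay": 0,"az": 0,"grip": 0},
  {"x": 0,"y": 0,"z": 0.3,"ax": 0,"ay": 0,"az": 0,"grip": 0},
])

```text
time_s: 13.75
ee_pos: [498.9, -121.9, 250.3]
orientation: [2.321, 2.115, 0.004]
force: [0.2, -0.1, -0.4]
opening: -0.0
```

>>> jog_arm([
  {"x": 0,"y": 0,"z": 0.25,"ax": 0,"ay": 0,"az": 0,"grip": 0},
])

```text
time_s: 13.83
ee_pos: [499.0, -121.7, 247.7]
orientation: [2.32, 2.115, 0.005]
force: [0.6, 0.0, -0.7]
opening: -0.2
```

>>> jog_arm([
  {"x": 0,"y": 0,"z": 0.2,"ax": 0,"ay": 0,"az": 0,"grip": 0},
])

```text
time_s: 13.92
ee_pos: [499.1, -121.6, 245.7]
orientation: [2.32, 2.115, 0.005]
force: [-1.0, 0.4, 0.4]
opening: 0.1
```

>>> jog_arm([
  {"x": 0,"y": 0,"z": 0.15,"ax": 0,"ay": 0,"az": 0,"grip": 0},
])

```text
time_s: 14.0
ee_pos: [499.3, -121.5, 244.2]
orientation: [2.319, 2.115, 0.005]
force: [0.2, 0.2, 0.5]
opening: -0.0
```

>>> jog_arm([
  {"x": 0,"y": 0,"z": 0.15,"ax": 0,"ay": 0,"az": 0,"grip": 0},
])

```text
time_s: 14.08
ee_pos: [499.5, -121.7, 243.0]
orientation: [2.319, 2.115, 0.006]
force: [0.2, -0.0, 7.4]
opening: 0.1
```

>>> jog_arm([
  {"x": 0,"y": 0,"z": 0.15,"ax": 0,"ay": 0,"az": 0,"grip": 0},
])

```text
time_s: 14.17
ee_pos: [500.4, -121.8, 242.8]
orientation: [2.317, 2.113, 0.008]
force: [0.9, 2.2, 9.2]
opening: -0.3
```

>>> jog_arm([
  {"x": 0,"y": 0,"z": -0.6,"ax": 0,"ay": 0,"az": 0,"grip": 3},
  {"x": -0.25,"y": -0.1,"z": -0.4,"ax": 0,"ay": 0,"az": 0,"grip": 5},
  {"x": -0.25,"y": -0.1,"z": 0,"ax": 0,"ay": 0,"az": 0,"grip": 5},
  {"x": 0,"y": 0,"z": 0,"ax": 0,"ay": 0,"az": 0,"grip": 5},
])

```text
time_s: 14.5
ee_pos: [498.3, -127.3, 254.9]
orientation: [2.316, 2.112, 0.01]
force: [0.6, 0.1, 0.2]
opening: 48.4
```

```bash
python3 - <<'E'
from h import *
st()
c=get_calibration("wrist"); w=capture("wrist"); cv2.imwrite("pics/w18.png",w[:,:,::-1])
print(O-98*EY)
plan([(O-98*EY+[0,0,211],-5.3,5)],5)
E
```

```text
p [ 498.3 -127.3  254.9] yaw -5.26 z [ 0.0095 -0.0013 -1.    ] F [0.6 0.1 0.2] M [ 0.04  0.03 -0.01] op 48.4 t 14.5 j [-0.35 -0.12  1.7   0.    1.56 -0.26]
[ 498.39671319 -126.88555644    0.        ]
{"x": 0.01, "y": -0.01, "z": 0.88, "ax": 0.1, "grip": 5},
{"x": 0.01, "y": -0.01, "z": 0.88, "ax": 0.1, "grip": 5},
{"x": 0.01, "y": -0.01, "z": 0.88, "ax": 0.1, "grip": 5},
{"x": 0.01, "z": 0.88, "ax": 0.1, "grip": 5},
{"x": 0.01, "z": 0.88, "ax": 0.1, "grip": 5},
```

View pics/w18.png

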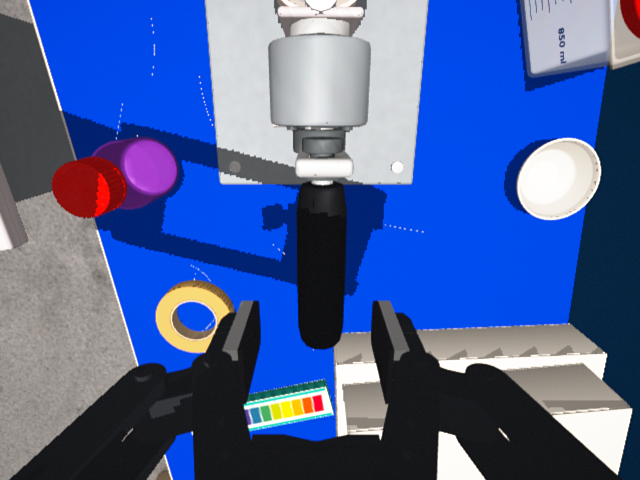

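>>> jog_arm([
  {"x": 0,"y": 0,"z": 0.9,"ax": 0.1,"ay": 0,"az": 0,"grip": 5},
  {"x": 0,"y": 0,"z": 0.9,"ax": 0.1,"ay": 0,"az": 0,"grip": 5},
  {"x": 0,"y": 0,"z": 0.9,"ax": 0.1,"ay": 0,"az": 0,"grip": 5},
  {"x": 0,"y": 0,"z": 0.9,"ax": 0.1,"ay": 0,"az": 0,"grip": 4.5},
  {"x": 0,"y": 0,"z": 0.5,"ax": 0,"ay": 0,"az": 0,"grip": 4.0},
  {"x": 0,"y": 0,"z": 0,"ax": 0,"ay": 0,"az": 0,"grip": 3.2},
], squeeze=35)

```text
time_s: 15.05
ee_pos: [497.3, -126.9, 207.0]
orientation: [-2.32, -2.115, 0.001]
force: [-0.5, 0.5, -0.4]
opening: 32.1
```

```bash
python3 - <<'E'
from h import *
st()
E
```

```text
p [ 497.3 -126.9  207. ] yaw -5.29 z [-1.6e-03  8.0e-04 -1.0e+00] F [-0.5  0.5 -0.4] M [ 0.01 -0.01  0.03] op 32.1 t 15.05 j [-0.35 -0.09  1.76  0.    1.48 -0.26]
```

>>> jog_arm([
  {"x": 0,"y": 0,"z": -0.35,"ax": 0,"ay": 0,"az": 0,"grip": 2.8},
  {"x": 0,"y": 0,"z": 0,"ax": 0,"ay": 0,"az": 0,"grip": 2.4},
  {"x": 0,"y": 0,"z": 0,"ax": 0,"ay": 0,"az": 0,"grip": 2.0},
  {"x": 0,"y": 0,"z": 0,"ax": 0,"ay": 0,"az": 0,"grip": 1.8},
  {"x": 0,"y": 0,"z": 0,"ax": 0,"ay": 0,"az": 0,"grip": 1.8},
])

```text
time_s: 15.47
ee_pos: [496.7, -126.7, 209.6]
orientation: [-2.319, -2.114, 0.003]
force: [0.4, -0.7, -3.5]
opening: 22.7
```

```bash
python3 - <<'E'
from h import *
st()
E
```

```text
p [ 496.7 -126.7  209.6] yaw -5.29 z [-0.0037  0.0014 -1.    ] F [ 0.4 -0.7 -3.5] M [-0.13 -0.08 -0.05] op 22.7 t 15.4667 j [-0.35 -0.09  1.75  0.    1.48 -0.26]
```

```bash
cat > cr.py <<'E'
from h import *
import sys,json,os
C0=np.array([496.7,-126.7,209.6]); 
def load(): return json.load(open("log.json")) if os.path.exists("log.json") else []
def run(n,dphi,ff=0.9,r=66.,cc=(0,0),scale=1.0,off=0.0,cfg=True):
    p,R,s=cur(); L=load()
    Cc=C0-np.array([0,0,r])+cc[0]*EX+np.array([0,0,cc[1]])
    d=p-Cc; u=d@EX; v=d[2]; y=(p-C0)@EY
    ph=np.arctan2(u,v); rad=np.hypot(u,v)
    if L: ph+=2*np.pi*np.round((L[-1]["ph"]+0.3-ph)/(2*np.pi))
    F=s["force"]; tx=np.array([np.cos(ph),-np.sin(ph)]); rx=np.array([np.sin(ph),np.cos(ph)])
    f=np.array([F@EX,F[2]])
    if not L or L[-1]["t"]!=s["time_s"]:
        L.append(dict(t=s["time_s"],ph=float(ph),u=float((p-C0)@EX),v=float(p[2]-C0[2]),y=float(y),ft=float(f@tx),fr=float(f@rx))); json.dump(L,open("log.json","w"))
    w=(L[-1]["ph"]-L[-2]["ph"])/(L[-1]["t"]-L[-2]["t"]) if len(L)>1 else 0
    print(f"t {s['time_s']:.2f} phi {ph:.3f} ({ph/2/np.pi:.3f}) rad {rad:.1f} y {y:.1f} Ft {f@tx:.1f} Fr {f@rx:.1f} Fy {F@EY:.1f} omega {w:.2f} op {s['opening']:.1f} z {R[:,2].round(3)} yaw {np.degrees(np.arctan2(R[1,1],R[0,1])):.1f}")
    if len(L)>5:
        A=np.array([[a["u"],a["v"],1] for a in L]); b=np.array([a["u"]**2+a["v"]**2 for a in L])
        q=np.linalg.lstsq(A,b,rcond=None)[0]; print("fit centre u,v",(q[:2]/2).round(2),"r",np.sqrt(q[2]+(q[:2]/2)@(q[:2]/2)).round(2), "vs used",cc[0],-r+cc[1])
    wv=np.degrees(Ro.from_matrix(R.T@Rdown(-5.3)).as_rotvec()); out=[]
    pos=np.array([u,v]); 
    ds=dphi if isinstance(dphi,list) else [dphi]*n
    for i,dp in enumerate(ds):
        ph+=dp; tgt=r*np.array([np.sin(ph),np.cos(ph)])
        pm=ph-dp/2; extra=(ff*np.sin(pm)+off+ (scale-1)*r*dp)*np.array([np.cos(pm),-np.sin(pm)])
        dd=tgt-pos+extra; pos=tgt
        D=dd[0]*EX+np.array([0,0,dd[1]])+(-y*EY*0.5 if i==0 else 0)
        t=R.T@D/10
        a=wv*0.5/len(ds)
        out.append('{"x": %.2f, "y": %.2f, "z": %.2f, "ax": %.1f, "ay": %.1f, "az": %.1f, "grip": 1.8}'%(*t,*a))
    print("["+", ".join(out)+"]"); print("end phi",ph)
E
python3 -c "
from cr import *
run(5,[.03,.06,.09,.105,.105])"
```

```text
t 15.47 phi 0.001 (0.000) rad 66.0 y -0.0 Ft 0.5 Fr -3.5 Fy -0.6 omega 0.00 op 22.7 z [-0.004  0.001 -1.   ] yaw -5.3
[{"x": 0.00, "y": 0.20, "z": 0.01, "ax": -0.0, "ay": -0.0, "az": 0.0, "grip": 1.8}, {"x": 0.00, "y": 0.40, "z": 0.02, "ax": -0.0, "ay": -0.0, "az": 0.0, "grip": 1.8}, {"x": 0.00, "y": 0.60, "z": 0.08, "ax": -0.0, "ay": -0.0, "az": 0.0, "grip": 1.8}, {"x": 0.00, "y": 0.69, "z": 0.16, "ax": -0.0, "ay": -0.0, "az": 0.0, "grip": 1.8}, {"x": -0.00, "y": 0.68, "z": 0.24, "ax": -0.0, "ay": -0.0, "az": 0.0, "grip": 1.8}]
end phi 0.3906529645932667
```

>>> jog_arm([
  {"x": 0,"y": 0.2,"z": 0.01,"ax": 0,"ay": 0,"az": 0,"grip": 1.8},
  {"x": 0,"y": 0.4,"z": 0.02,"ax": 0,"ay": 0,"az": 0,"grip": 1.8},
  {"x": 0,"y": 0.6,"z": 0.08,"ax": 0,"ay": 0,"az": 0,"grip": 1.8},
  {"x": 0,"y": 0.69,"z": 0.16,"ax": 0,"ay": 0,"az": 0,"grip": 1.8},
])

```text
time_s: 15.8
ee_pos: [516.1, -128.6, 207.9]
orientation: [-2.32, -2.114, 0.003]
force: [-2.0, -0.6, -0.4]
opening: 22.4
```

```bash
python3 -c "
from cr import *
run(4,.105)"
```

```text
t 15.80 phi 0.295 (0.047) rad 67.2 y -0.1 Ft -1.7 Fr -1.0 Fy -0.8 omega 0.88 op 22.4 z [-0.004  0.001 -1.   ] yaw -5.3
[{"x": 0.01, "y": 0.65, "z": 0.35, "ax": -0.0, "ay": -0.0, "az": -0.0, "grip": 1.8}, {"x": 0.00, "y": 0.66, "z": 0.32, "ax": -0.0, "ay": -0.0, "az": -0.0, "grip": 1.8}, {"x": 0.00, "y": 0.63, "z": 0.39, "ax": -0.0, "ay": -0.0, "az": -0.0, "grip": 1.8}, {"x": 0.00, "y": 0.59, "z": 0.46, "ax": -0.0, "ay": -0.0, "az": -0.0, "grip": 1.8}]
end phi 0.7150259511545163
```

>>> jog_arm([
  {"x": 0.01,"y": 0.65,"z": 0.3,"ax": 0,"ay": 0,"az": 0,"grip": 1.8},
  {"x": 0,"y": 0.66,"z": 0.32,"ax": 0,"ay": 0,"az": 0,"grip": 1.8},
  {"x": 0,"y": 0.63,"z": 0.39,"ax": 0,"ay": 0,"az": 0,"grip": 1.8},
  {"x": 0,"y": 0.59,"z": 0.46,"ax": 0,"ay": 0,"az": 0,"grip": 1.8},
])

```text
time_s: 16.13
ee_pos: [544.7, -131.3, 193.1]
orientation: [-2.32, -2.115, 0.003]
force: [-4.5, 0.9, 1.9]
opening: 22.7
```

```bash
python3 -c "
from cr import *
run(4,.105)"
```

```text
t 16.13 phi 0.773 (0.123) rad 69.1 y -0.2 Ft -4.6 Fr -1.8 Fy 0.5 omega 1.43 op 22.7 z [-0.003  0.    -1.   ] yaw -5.3
[{"x": 0.01, "y": 0.30, "z": 0.78, "ax": -0.0, "ay": -0.0, "az": 0.0, "grip": 1.8}, {"x": 0.00, "y": 0.46, "z": 0.61, "ax": -0.0, "ay": -0.0, "az": 0.0, "grip": 1.8}, {"x": 0.00, "y": 0.40, "z": 0.66, "ax": -0.0, "ay": -0.0, "az": 0.0, "grip": 1.8}, {"x": 0.00, "y": 0.33, "z": 0.70, "ax": -0.0, "ay": -0.0, "az": 0.0, "grip": 1.8}]
end phi 1.192543413260145
```

```bash
python3 -c "
from cr import *
run(4,.105,cc=(3.5,0))"
```

```text
t 16.13 phi 0.735 (0.117) rad 66.7 y -0.2 Ft -4.7 Fr -1.6 Fy 0.5 omega 1.43 op 22.7 z [-0.003  0.    -1.   ] yaw -5.3
[{"x": 0.01, "y": 0.49, "z": 0.59, "ax": -0.0, "ay": -0.0, "az": 0.0, "grip": 1.8}, {"x": 0.00, "y": 0.48, "z": 0.59, "ax": -0.0, "ay": -0.0, "az": 0.0, "grip": 1.8}, {"x": 0.00, "y": 0.42, "z": 0.64, "ax": -0.0, "ay": -0.0, "az": 0.0, "grip": 1.8}, {"x": 0.00, "y": 0.35, "z": 0.69, "ax": -0.0, "ay": -0.0, "az": 0.0, "grip": 1.8}]
end phi 1.1549670178585396
```

>>> jog_arm([
  {"x": 0.01,"y": 0.46,"z": 0.56,"ax": 0,"ay": 0,"az": 0,"grip": 1.8},
  {"x": 0,"y": 0.45,"z": 0.56,"ax": 0,"ay": 0,"az": 0,"grip": 1.8},
  {"x": 0,"y": 0.39,"z": 0.6,"ax": 0,"ay": 0,"az": 0,"grip": 1.8},
  {"x": 0,"y": 0.32,"z": 0.64,"ax": 0,"ay": 0,"az": 0,"grip": 1.8},
])

```text
time_s: 16.47
ee_pos: [563.0, -133.1, 167.4]
orientation: [-2.319, -2.115, 0.004]
force: [-6.2, 0.1, 5.3]
opening: 22.2
```

```bash
python3 -c "
from cr import *
run(4,.1,cc=(3.5,0))"
```

```text
t 16.47 phi 1.210 (0.193) rad 67.4 y -0.3 Ft -7.1 Fr -3.9 Fy -0.5 omega 1.31 op 22.2 z [-0.004  0.    -1.   ] yaw -5.3
[{"x": 0.01, "y": 0.10, "z": 0.76, "ax": -0.0, "ay": 0.0, "az": 0.0, "grip": 1.8}, {"x": 0.00, "y": 0.16, "z": 0.73, "ax": -0.0, "ay": 0.0, "az": 0.0, "grip": 1.8}, {"x": 0.00, "y": 0.09, "z": 0.74, "ax": -0.0, "ay": 0.0, "az": 0.0, "grip": 1.8}, {"x": 0.00, "y": 0.01, "z": 0.75, "ax": -0.0, "ay": 0.0, "az": 0.0, "grip": 1.8}]
end phi 1.6101311825978093
```

>>> jog_arm([
  {"x": 0.01,"y": 0.12,"z": 0.69,"ax": 0,"ay": 0,"az": 0,"grip": 1.8},
  {"x": 0,"y": 0.14,"z": 0.67,"ax": 0,"ay": 0,"az": 0,"grip": 1.8},
  {"x": 0,"y": 0.08,"z": 0.68,"ax": 0,"ay": 0,"az": 0,"grip": 1.8},
  {"x": 0,"y": 0.01,"z": 0.68,"ax": 0,"ay": 0,"az": 0,"grip": 1.8},
])

```text
time_s: 16.8
ee_pos: [567.9, -133.6, 138.6]
orientation: [-2.319, -2.115, 0.005]
force: [-7.3, 0.5, 6.7]
opening: 22.7
```

```bash
python3 -c "
from cr import *
run(4,.094,cc=(3.5,0))"
```

```text
t 16.80 phi 1.644 (0.262) rad 68.2 y -0.3 Ft -6.2 Fr -7.8 Fy -0.2 omega 1.30 op 22.7 z [-0.004 -0.    -1.   ] yaw -5.3
[{"x": 0.02, "y": -0.30, "z": 0.69, "ax": -0.0, "ay": 0.0, "az": 0.0, "grip": 1.8}, {"x": 0.00, "y": -0.15, "z": 0.69, "ax": -0.0, "ay": 0.0, "az": 0.0, "grip": 1.8}, {"x": 0.00, "y": -0.21, "z": 0.67, "ax": -0.0, "ay": 0.0, "az": 0.0, "grip": 1.8}, {"x": 0.00, "y": -0.27, "z": 0.65, "ax": -0.0, "ay": 0.0, "az": 0.0, "grip": 1.8}]
end phi 2.020195813685366
```

>>> jog_arm([
  {"x": 0.02,"y": -0.25,"z": 0.68,"ax": 0,"ay": 0,"az": 0,"grip": 1.8},
  {"x": 0,"y": -0.18,"z": 0.68,"ax": 0,"ay": 0,"az": 0,"grip": 1.8},
  {"x": 0,"y": -0.22,"z": 0.66,"ax": 0,"ay": 0,"az": 0,"grip": 1.8},
  {"x": 0,"y": -0.28,"z": 0.63,"ax": 0,"ay": 0,"az": 0,"grip": 1.8},
])

```text
time_s: 17.13
ee_pos: [561.3, -133.0, 112.4]
orientation: [2.32, 2.116, -0.001]
force: [-7.9, 2.1, 11.8]
opening: 22.5
```

```bash
python3 -c "
from cr import *
run(4,.094,cc=(3.5,0))"
```

```text
t 17.13 phi 2.040 (0.325) rad 68.9 y -0.3 Ft -6.8 Fr -12.5 Fy 1.3 omega 1.19 op 22.5 z [ 0.001 -0.001 -1.   ] yaw -5.3
fit centre u,v [  3.67 -67.77] r 67.91 vs used 3.5 -66.0
[{"x": 0.02, "y": -0.60, "z": 0.48, "ax": 0.0, "ay": 0.0, "az": 0.0, "grip": 1.8}, {"x": 0.00, "y": -0.40, "z": 0.57, "ax": 0.0, "ay": 0.0, "az": 0.0, "grip": 1.8}, {"x": 0.00, "y": -0.45, "z": 0.52, "ax": 0.0, "ay": 0.0, "az": 0.0, "grip": 1.8}, {"x": 0.00, "y": -0.49, "z": 0.48, "ax": 0.0, "ay": 0.0, "az": 0.0, "grip": 1.8}]
end phi 2.416498913680935
```

>>> jog_arm([
  {"x": 0.02,"y": -0.6,"z": 0.4,"ax": 0,"ay": 0,"az": 0,"grip": 1.8},
  {"x": 0,"y": -0.45,"z": 0.48,"ax": 0,"ay": 0,"az": 0,"grip": 1.8},
  {"x": 0,"y": -0.49,"z": 0.45,"ax": 0,"ay": 0,"az": 0,"grip": 1.8},
])

```text
time_s: 17.38
ee_pos: [553.1, -132.2, 100.5]
orientation: [2.312, 2.107, 0.015]
force: [3.0, 0.9, 4.7]
opening: 22.6
```

```bash
python3 -c "
from cr import *
run(4,.094,cc=(3.5,0))"
```

```text
t 17.38 phi 2.251 (0.358) rad 68.5 y -0.3 Ft -5.5 Fr -0.7 Fy 1.1 omega 0.84 op 22.6 z [ 0.017 -0.004 -1.   ] yaw -5.3
fit centre u,v [  4.09 -67.35] r 67.43 vs used 3.5 -66.0
[{"x": 0.02, "y": -0.65, "z": 0.35, "ax": 0.1, "ay": 0.0, "az": -0.0, "grip": 1.8}, {"x": 0.00, "y": -0.51, "z": 0.46, "ax": 0.1, "ay": 0.0, "az": -0.0, "grip": 1.8}, {"x": 0.00, "y": -0.54, "z": 0.40, "ax": 0.1, "ay": 0.0, "az": -0.0, "grip": 1.8}, {"x": 0.00, "y": -0.57, "z": 0.35, "ax": 0.1, "ay": 0.0, "az": -0.0, "grip": 1.8}]
end phi 2.6274817689245116
```

```bash
python3 -c "
from cr import *
run(4,.1,r=67.,cc=(4,0))"
```

```text
t 17.38 phi 2.245 (0.357) rad 67.4 y -0.3 Ft -5.5 Fr -0.7 Fy 1.1 omega 0.84 op 22.6 z [ 0.017 -0.004 -1.   ] yaw -5.3
fit centre u,v [  4.09 -67.35] r 67.43 vs used 4 -67.0
[{"x": 0.02, "y": -0.53, "z": 0.52, "ax": 0.1, "ay": 0.0, "az": -0.0, "grip": 1.8}, {"x": 0.00, "y": -0.54, "z": 0.49, "ax": 0.1, "ay": 0.0, "az": -0.0, "grip": 1.8}, {"x": 0.00, "y": -0.58, "z": 0.43, "ax": 0.1, "ay": 0.0, "az": -0.0, "grip": 1.8}, {"x": 0.00, "y": -0.62, "z": 0.36, "ax": 0.1, "ay": 0.0, "az": -0.0, "grip": 1.8}]
end phi 2.644623508678813
```

>>> jog_arm([
  {"x": 0.02,"y": -0.56,"z": 0.46,"ax": 0.1,"ay": 0,"az": 0,"grip": 1.8},
  {"x": 0,"y": -0.56,"z": 0.46,"ax": 0.1,"ay": 0,"az": 0,"grip": 1.8},
  {"x": 0,"y": -0.6,"z": 0.4,"ax": 0.1,"ay": 0,"az": 0,"grip": 1.8},
])

```text
time_s: 17.63
ee_pos: [540.2, -131.0, 88.3]
orientation: [2.309, 2.104, 0.02]
force: [3.7, -0.2, 3.4]
opening: 22.5
```

```bash
python3 -c "
from cr import *
run(4,.1,r=67.,cc=(4,0))"
```

```text
t 17.63 phi 2.510 (0.399) rad 67.3 y -0.3 Ft -5.0 Fr -0.6 Fy 0.2 omega 1.03 op 22.5 z [ 0.021 -0.005 -1.   ] yaw -5.3
fit centre u,v [  4.35 -67.15] r 67.18 vs used 4 -67.0
[{"x": 0.01, "y": -0.63, "z": 0.36, "ax": 0.2, "ay": 0.0, "az": -0.0, "grip": 1.8}, {"x": 0.00, "y": -0.64, "z": 0.32, "ax": 0.2, "ay": 0.0, "az": -0.0, "grip": 1.8}, {"x": 0.00, "y": -0.66, "z": 0.25, "ax": 0.2, "ay": 0.0, "az": -0.0, "grip": 1.8}, {"x": 0.00, "y": -0.67, "z": 0.18, "ax": 0.2, "ay": 0.0, "az": -0.0, "grip": 1.8}]
end phi 2.9099792097301354
```

>>> jog_arm([
  {"x": 0.01,"y": -0.66,"z": 0.36,"ax": 0.2,"ay": 0,"az": 0,"grip": 1.8},
  {"x": 0,"y": -0.68,"z": 0.32,"ax": 0.2,"ay": 0,"az": 0,"grip": 1.8},
  {"x": 0,"y": -0.7,"z": 0.25,"ax": 0.2,"ay": 0,"az": 0,"grip": 1.8},
  {"x": 0,"y": -0.7,"z": 0.18,"ax": 0.2,"ay": 0,"az": 0,"grip": 1.8},
])

```text
time_s: 17.97
ee_pos: [510.6, -128.2, 75.5]
orientation: [2.317, 2.112, 0.003]
force: [-0.9, 0.4, 13.2]
opening: 22.2
```

```bash
python3 -c "
from cr import *
run(4,.1,r=67.,cc=(4.2,0))"
```

```text
t 17.97 phi 2.996 (0.477) rad 67.8 y -0.2 Ft -1.0 Fr -13.2 Fy 0.3 omega 1.46 op 22.2 z [ 0.006 -0.004 -1.   ] yaw -5.3
fit centre u,v [  4.11 -67.28] r 67.37 vs used 4.2 -67.0
[{"x": 0.01, "y": -0.69, "z": -0.02, "ax": 0.0, "ay": 0.0, "az": -0.0, "grip": 1.8}, {"x": -0.00, "y": -0.67, "z": -0.01, "ax": 0.0, "ay": 0.0, "az": -0.0, "grip": 1.8}, {"x": -0.00, "y": -0.66, "z": -0.07, "ax": 0.0, "ay": 0.0, "az": -0.0, "grip": 1.8}, {"x": -0.00, "y": -0.64, "z": -0.14, "ax": 0.0, "ay": 0.0, "az": -0.0, "grip": 1.8}]
end phi 3.39648089272481
```

```bash
python3 -c "
from cr import *
run(4,.096,r=66.3,cc=(4.2,-0.3))"
```

```text
t 17.97 phi 2.997 (0.477) rad 68.2 y -0.2 Ft -1.0 Fr -13.2 Fy 0.3 omega 1.46 op 22.2 z [ 0.006 -0.004 -1.   ] yaw -5.3
fit centre u,v [  4.11 -67.28] r 67.37 vs used 4.2 -66.6
[{"x": 0.01, "y": -0.67, "z": -0.13, "ax": 0.0, "ay": 0.0, "az": -0.0, "grip": 1.8}, {"x": -0.00, "y": -0.64, "z": -0.00, "ax": 0.0, "ay": 0.0, "az": -0.0, "grip": 1.8}, {"x": -0.00, "y": -0.62, "z": -0.06, "ax": 0.0, "ay": 0.0, "az": -0.0, "grip": 1.8}, {"x": -0.00, "y": -0.61, "z": -0.12, "ax": 0.0, "ay": 0.0, "az": -0.0, "grip": 1.8}]
end phi 3.381328943691637
```

>>> jog_arm([
  {"x": 0.01,"y": -0.6,"z": -0.13,"ax": 0,"ay": 0,"az": 0,"grip": 1.8},
  {"x": 0,"y": -0.6,"z": -0.02,"ax": 0,"ay": 0,"az": 0,"grip": 1.8},
  {"x": 0,"y": -0.6,"z": -0.07,"ax": 0,"ay": 0,"az": 0,"grip": 1.8},
  {"x": 0,"y": -0.6,"z": -0.13,"ax": 0,"ay": 0,"az": 0,"grip": 1.8},
])

```text
time_s: 18.3
ee_pos: [482.3, -125.5, 77.8]
orientation: [2.32, 2.114, -0.001]
force: [1.5, 1.1, 9.0]
opening: 22.3
```

```bash
python3 -c "
from cr import *
run(4,.1,r=66.5,cc=(4.2,-0.3))"
```

```text
t 18.30 phi 3.422 (0.545) rad 67.6 y -0.1 Ft 1.2 Fr -9.0 Fy 1.2 omega 1.28 op 22.3 z [ 0.002 -0.003 -1.   ] yaw -5.3
fit centre u,v [  4.2  -67.25] r 67.3 vs used 4.2 -66.8
[{"x": 0.00, "y": -0.57, "z": -0.32, "ax": 0.0, "ay": 0.0, "az": -0.0, "grip": 1.8}, {"x": -0.00, "y": -0.57, "z": -0.26, "ax": 0.0, "ay": 0.0, "az": -0.0, "grip": 1.8}, {"x": -0.00, "y": -0.53, "z": -0.31, "ax": 0.0, "ay": 0.0, "az": -0.0, "grip": 1.8}, {"x": -0.00, "y": -0.49, "z": -0.36, "ax": 0.0, "ay": 0.0, "az": -0.0, "grip": 1.8}]
end phi 3.821528665062502
```

>>> jog_arm([
  {"x": 0,"y": -0.56,"z": -0.32,"ax": 0,"ay": 0,"az": 0,"grip": 1.8},
  {"x": 0,"y": -0.55,"z": -0.26,"ax": 0,"ay": 0,"az": 0,"grip": 1.8},
  {"x": 0,"y": -0.51,"z": -0.31,"ax": 0,"ay": 0,"az": 0,"grip": 1.8},
  {"x": 0,"y": -0.47,"z": -0.36,"ax": 0,"ay": 0,"az": 0,"grip": 1.8},
])

```text
time_s: 18.63
ee_pos: [458.2, -123.1, 90.8]
orientation: [2.32, 2.114, -0.002]
force: [0.9, -0.5, 6.4]
opening: 22.2
```

```bash
python3 -c "
from cr import *
run(4,.1,r=66.5,cc=(4.2,-0.3))"
```

```text
t 18.63 phi 3.831 (0.610) rad 67.4 y 0.0 Ft 3.4 Fr -5.5 Fy -0.4 omega 1.23 op 22.2 z [ 0.001 -0.003 -1.   ] yaw -5.3
fit centre u,v [  4.3  -67.23] r 67.24 vs used 4.2 -66.8
[{"x": -0.00, "y": -0.39, "z": -0.47, "ax": 0.0, "ay": 0.0, "az": -0.0, "grip": 1.8}, {"x": -0.00, "y": -0.40, "z": -0.45, "ax": 0.0, "ay": 0.0, "az": -0.0, "grip": 1.8}, {"x": -0.00, "y": -0.35, "z": -0.48, "ax": 0.0, "ay": 0.0, "az": -0.0, "grip": 1.8}, {"x": -0.00, "y": -0.30, "z": -0.51, "ax": 0.0, "ay": 0.0, "az": -0.0, "grip": 1.8}]
end phi 4.231307694322909
```

>>> jog_arm([
  {"x": 0,"y": -0.39,"z": -0.47,"ax": 0,"ay": 0,"az": 0,"grip": 1.8},
  {"x": 0,"y": -0.4,"z": -0.46,"ax": 0,"ay": 0,"az": 0,"grip": 1.8},
  {"x": 0,"y": -0.35,"z": -0.49,"ax": 0,"ay": 0,"az": 0,"grip": 1.8},
  {"x": 0,"y": -0.3,"z": -0.52,"ax": 0,"ay": 0,"az": 0,"grip": 1.8},
])

```text
time_s: 18.97
ee_pos: [441.5, -121.5, 111.7]
orientation: [2.321, 2.114, -0.002]
force: [1.8, 0.2, 6.1]
opening: 22.7
```

```bash
python3 -c "
from cr import *
run(4,.1,r=66.5,cc=(4.2,-0.3))"
```

```text
t 18.97 phi 4.232 (0.674) rad 67.2 y 0.1 Ft 4.6 Fr -4.4 Fy 0.3 omega 1.20 op 22.7 z [ 0.001 -0.003 -1.   ] yaw -5.3
fit centre u,v [  4.33 -67.23] r 67.22 vs used 4.2 -66.8
[{"x": -0.01, "y": -0.18, "z": -0.56, "ax": 0.0, "ay": 0.0, "az": -0.0, "grip": 1.8}, {"x": -0.00, "y": -0.19, "z": -0.55, "ax": 0.0, "ay": 0.0, "az": -0.0, "grip": 1.8}, {"x": -0.00, "y": -0.13, "z": -0.56, "ax": 0.0, "ay": 0.0, "az": -0.0, "grip": 1.8}, {"x": -0.00, "y": -0.07, "z": -0.57, "ax": 0.0, "ay": 0.0, "az": -0.0, "grip": 1.8}]
end phi 4.632136827890521
```

>>> jog_arm([
  {"x": 0,"y": -0.19,"z": -0.58,"ax": 0,"ay": 0,"az": 0,"grip": 1.8},
  {"x": 0,"y": -0.19,"z": -0.58,"ax": 0,"ay": 0,"az": 0,"grip": 1.8},
  {"x": 0,"y": -0.13,"z": -0.59,"ax": 0,"ay": 0,"az": 0,"grip": 1.8},
  {"x": 0,"y": -0.07,"z": -0.6,"ax": 0,"ay": 0,"az": 0,"grip": 1.8},
])

```text
time_s: 19.3
ee_pos: [434.4, -120.8, 137.6]
orientation: [2.32, 2.112, -0.0]
force: [2.4, -0.7, 5.4]
opening: 22.2
```

```bash
python3 -c "
from cr import *
run(4,.1,r=66.7,cc=(4.2,-0.3))"
```

```text
t 19.30 phi 4.637 (0.738) rad 67.0 y 0.1 Ft 5.2 Fr -2.9 Fy -0.4 omega 1.22 op 22.2 z [ 0.003 -0.003 -1.   ] yaw -5.4
fit centre u,v [  4.35 -67.24] r 67.21 vs used 4.2 -67.0
[{"x": -0.01, "y": 0.02, "z": -0.58, "ax": 0.0, "ay": 0.0, "az": -0.0, "grip": 1.8}, {"x": -0.00, "y": 0.04, "z": -0.58, "ax": 0.0, "ay": 0.0, "az": -0.0, "grip": 1.8}, {"x": -0.00, "y": 0.10, "z": -0.57, "ax": 0.0, "ay": 0.0, "az": -0.0, "grip": 1.8}, {"x": -0.00, "y": 0.16, "z": -0.56, "ax": 0.0, "ay": 0.0, "az": -0.0, "grip": 1.8}]
end phi 5.037166856927685
```

>>> jog_arm([
  {"x": 0,"y": 0.02,"z": -0.61,"ax": 0,"ay": 0,"az": 0,"grip": 1.8},
  {"x": 0,"y": 0.04,"z": -0.61,"ax": 0,"ay": 0,"az": 0,"grip": 1.8},
  {"x": 0,"y": 0.1,"z": -0.6,"ax": 0,"ay": 0,"az": 0,"grip": 1.8},
  {"x": 0,"y": 0.16,"z": -0.58,"ax": 0,"ay": 0,"az": 0,"grip": 1.8},
])

```text
time_s: 19.63
ee_pos: [437.9, -121.2, 164.7]
orientation: [2.317, 2.109, 0.005]
force: [4.4, 0.3, 3.1]
opening: 22.5
```

```bash
python3 -c "
from cr import *
run(4,.103,r=66.8,cc=(4.2,-0.3))"
```

```text
t 19.63 phi 5.050 (0.804) rad 67.0 y 0.1 Ft 4.4 Fr -3.1 Fy 0.7 omega 1.24 op 22.5 z [ 0.008 -0.004 -1.   ] yaw -5.4
fit centre u,v [  4.35 -67.23] r 67.21 vs used 4.2 -67.1
[{"x": -0.01, "y": 0.26, "z": -0.55, "ax": 0.1, "ay": 0.0, "az": -0.0, "grip": 1.8}, {"x": -0.00, "y": 0.29, "z": -0.53, "ax": 0.1, "ay": 0.0, "az": -0.0, "grip": 1.8}, {"x": -0.00, "y": 0.35, "z": -0.51, "ax": 0.1, "ay": 0.0, "az": -0.0, "grip": 1.8}, {"x": -0.00, "y": 0.40, "z": -0.47, "ax": 0.1, "ay": 0.0, "az": -0.0, "grip": 1.8}]
end phi 5.461843066013932
```

>>> jog_arm([
  {"x": 0,"y": 0.26,"z": -0.56,"ax": 0.1,"ay": 0,"az": 0,"grip": 1.8},
  {"x": 0,"y": 0.3,"z": -0.54,"ax": 0.1,"ay": 0,"az": 0,"grip": 1.8},
  {"x": 0,"y": 0.36,"z": -0.51,"ax": 0.1,"ay": 0,"az": 0,"grip": 1.8},
  {"x": 0,"y": 0.41,"z": -0.47,"ax": 0.1,"ay": 0,"az": 0,"grip": 1.8},
])

```text
time_s: 19.97
ee_pos: [451.8, -122.5, 187.8]
orientation: [2.321, 2.112, -0.003]
force: [1.8, -1.0, 2.6]
opening: 22.1
```

```bash
python3 -c "
from cr import *
run(4,.103,r=66.8,cc=(4.2,-0.3))"
```

```text
t 19.97 phi 5.456 (0.868) rad 67.0 y 0.0 Ft 3.2 Fr 0.4 Fy -0.8 omega 1.22 op 22.1 z [ 0.001 -0.004 -1.   ] yaw -5.4
fit centre u,v [  4.35 -67.24] r 67.21 vs used 4.2 -67.1
[{"x": -0.00, "y": 0.46, "z": -0.43, "ax": 0.0, "ay": 0.0, "az": -0.0, "grip": 1.8}, {"x": -0.00, "y": 0.49, "z": -0.39, "ax": 0.0, "ay": 0.0, "az": -0.0, "grip": 1.8}, {"x": -0.00, "y": 0.54, "z": -0.34, "ax": 0.0, "ay": 0.0, "az": -0.0, "grip": 1.8}, {"x": 0.00, "y": 0.58, "z": -0.29, "ax": 0.0, "ay": 0.0, "az": -0.0, "grip": 1.8}]
end phi 5.867968385406313
```

>>> jog_arm([
  {"x": 0,"y": 0.46,"z": -0.43,"ax": 0,"ay": 0,"az": 0,"grip": 1.8},
  {"x": 0,"y": 0.5,"z": -0.39,"ax": 0,"ay": 0,"az": 0,"grip": 1.8},
  {"x": 0,"y": 0.55,"z": -0.34,"ax": 0,"ay": 0,"az": 0,"grip": 1.8},
  {"x": 0,"y": 0.59,"z": -0.29,"ax": 0,"ay": 0,"az": 0,"grip": 1.8},
])

```text
time_s: 20.3
ee_pos: [473.5, -124.6, 203.3]
orientation: [2.323, 2.115, -0.008]
force: [-1.2, -0.8, 5.3]
opening: 22.4
```

```bash
python3 -c "
from cr import *
run(4,.1,r=67,cc=(4.3,-0.2))"
```

```text
t 20.30 phi 5.858 (0.932) rad 66.9 y -0.0 Ft 1.2 Fr 5.3 Fy -0.9 omega 1.21 op 22.4 z [-0.003 -0.003 -1.   ] yaw -5.4
fit centre u,v [  4.37 -67.27] r 67.19 vs used 4.3 -67.2
[{"x": 0.00, "y": 0.59, "z": -0.25, "ax": -0.0, "ay": 0.0, "az": -0.0, "grip": 1.8}, {"x": 0.00, "y": 0.62, "z": -0.18, "ax": -0.0, "ay": 0.0, "az": -0.0, "grip": 1.8}, {"x": 0.00, "y": 0.64, "z": -0.12, "ax": -0.0, "ay": 0.0, "az": -0.0, "grip": 1.8}, {"x": 0.00, "y": 0.66, "z": -0.05, "ax": -0.0, "ay": 0.0, "az": -0.0, "grip": 1.8}]
end phi 6.258069022310987
```

>>> jog_arm([
  {"x": 0,"y": 0.61,"z": -0.24,"ax": 0,"ay": 0,"az": 0,"grip": 1.8},
  {"x": 0,"y": 0.64,"z": -0.18,"ax": 0,"ay": 0,"az": 0,"grip": 1.8},
  {"x": 0,"y": 0.66,"z": -0.12,"ax": 0,"ay": 0,"az": 0,"grip": 1.8},
  {"x": 0,"y": 0.68,"z": -0.05,"ax": 0,"ay": 0,"az": 0,"grip": 1.8},
])

```text
time_s: 20.63
ee_pos: [500.8, -127.2, 209.3]
orientation: [-2.321, -2.113, 0.011]
force: [-1.4, -0.2, 4.2]
opening: 22.3
```

```bash
python3 -c "
from cr import *
run(4,.1,r=67,cc=(4.3,-0.2))"
```

```text
t 20.63 phi 6.281 (1.000) rad 66.9 y -0.1 Ft -1.4 Fr 4.2 Fy -0.4 omega 1.27 op 22.3 z [-0.007 -0.003 -1.   ] yaw -5.4
fit centre u,v [  4.37 -67.3 ] r 67.18 vs used 4.3 -67.2
[{"x": 0.01, "y": 0.67, "z": 0.02, "ax": -0.0, "ay": 0.0, "az": -0.0, "grip": 1.8}, {"x": 0.00, "y": 0.68, "z": 0.10, "ax": -0.0, "ay": 0.0, "az": -0.0, "grip": 1.8}, {"x": 0.00, "y": 0.67, "z": 0.17, "ax": -0.0, "ay": 0.0, "az": -0.0, "grip": 1.8}, {"x": 0.00, "y": 0.66, "z": 0.23, "ax": -0.0, "ay": 0.0, "az": -0.0, "grip": 1.8}]
end phi 6.681146049758682
```

One turn done in about 5 s; continuing at the same pace.

>>> jog_arm([
  {"x": 0.01,"y": 0.67,"z": 0.04,"ax": 0,"ay": 0,"az": 0,"grip": 1.8},
  {"x": 0,"y": 0.67,"z": 0.1,"ax": 0,"ay": 0,"az": 0,"grip": 1.8},
  {"x": 0,"y": 0.66,"z": 0.17,"ax": 0,"ay": 0,"az": 0,"grip": 1.8},
  {"x": 0,"y": 0.65,"z": 0.23,"ax": 0,"ay": 0,"az": 0,"grip": 1.8},
])

```text
time_s: 20.97
ee_pos: [529.5, -130.0, 202.9]
orientation: [-2.32, -2.112, 0.014]
force: [-2.2, -1.5, 3.7]
opening: 22.4
```

```bash
python3 -c "
from cr import *
run(4,.097,r=67,cc=(4.3,-0.2))"
```

```text
t 20.97 phi 6.725 (1.070) rad 66.9 y -0.2 Ft -3.4 Fr 2.4 Fy -1.6 omega 1.33 op 22.4 z [-0.009 -0.003 -1.   ] yaw -5.4
fit centre u,v [  4.36 -67.31] r 67.17 vs used 4.3 -67.2
[{"x": 0.01, "y": 0.62, "z": 0.31, "ax": -0.1, "ay": 0.0, "az": -0.0, "grip": 1.8}, {"x": 0.00, "y": 0.59, "z": 0.38, "ax": -0.1, "ay": 0.0, "az": -0.0, "grip": 1.8}, {"x": 0.00, "y": 0.55, "z": 0.44, "ax": -0.1, "ay": 0.0, "az": -0.0, "grip": 1.8}, {"x": 0.00, "y": 0.51, "z": 0.50, "ax": -0.1, "ay": 0.0, "az": -0.0, "grip": 1.8}]
end phi 7.11297248135047
```

>>> jog_arm([
  {"x": 0.01,"y": 0.6,"z": 0.31,"ax": -0.1,"ay": 0,"az": 0,"grip": 1.8},
  {"x": 0,"y": 0.57,"z": 0.37,"ax": -0.1,"ay": 0,"az": 0,"grip": 1.8},
  {"x": 0,"y": 0.53,"z": 0.43,"ax": -0.1,"ay": 0,"az": 0,"grip": 1.8},
  {"x": 0,"y": 0.49,"z": 0.48,"ax": -0.1,"ay": 0,"az": 0,"grip": 1.8},
])

```text
time_s: 21.3
ee_pos: [552.9, -132.2, 184.5]
orientation: [-2.323, -2.115, 0.009]
force: [-3.3, -1.4, 3.9]
opening: 22.6
```

```bash
python3 -c "
from cr import *
run(4,.093,r=66.9,cc=(4.3,-0.2))"
```

```text
t 21.30 phi 7.177 (1.142) rad 67.0 y -0.3 Ft -5.0 Fr 0.0 Fy -1.7 omega 1.36 op 22.6 z [-0.005 -0.003 -1.   ] yaw -5.4
fit centre u,v [  4.35 -67.32] r 67.16 vs used 4.3 -67.10000000000001
[{"x": 0.02, "y": 0.41, "z": 0.56, "ax": -0.0, "ay": 0.0, "az": -0.0, "grip": 1.8}, {"x": 0.00, "y": 0.36, "z": 0.60, "ax": -0.0, "ay": 0.0, "az": -0.0, "grip": 1.8}, {"x": 0.00, "y": 0.31, "z": 0.63, "ax": -0.0, "ay": 0.0, "az": -0.0, "grip": 1.8}, {"x": 0.00, "y": 0.25, "z": 0.66, "ax": -0.0, "ay": 0.0, "az": -0.0, "grip": 1.8}]
end phi 7.5488374184198
```

>>> jog_arm([
  {"x": 0.02,"y": 0.39,"z": 0.53,"ax": 0,"ay": 0,"az": 0,"grip": 1.8},
  {"x": 0,"y": 0.34,"z": 0.57,"ax": 0,"ay": 0,"az": 0,"grip": 1.8},
  {"x": 0,"y": 0.29,"z": 0.6,"ax": 0,"ay": 0,"az": 0,"grip": 1.8},
  {"x": 0,"y": 0.23,"z": 0.62,"ax": 0,"ay": 0,"az": 0,"grip": 1.8},
])

```text
time_s: 21.63
ee_pos: [565.8, -133.4, 158.2]
orientation: [-2.321, -2.113, 0.012]
force: [-5.0, -0.8, 6.0]
opening: 22.2
```

```bash
python3 -c "
from cr import *
run(4,.09,r=66.8,cc=(4.3,-0.2))"
```

```text
t 21.63 phi 7.618 (1.212) rad 67.0 y -0.4 Ft -6.9 Fr -3.4 Fy -1.2 omega 1.32 op 22.2 z [-0.007 -0.003 -1.   ] yaw -5.4
fit centre u,v [  4.33 -67.32] r 67.16 vs used 4.3 -67.0
[{"x": 0.02, "y": 0.12, "z": 0.68, "ax": -0.0, "ay": 0.0, "az": -0.0, "grip": 1.8}, {"x": 0.00, "y": 0.07, "z": 0.69, "ax": -0.0, "ay": 0.0, "az": -0.0, "grip": 1.8}, {"x": 0.00, "y": 0.01, "z": 0.69, "ax": -0.0, "ay": 0.0, "az": -0.0, "grip": 1.8}, {"x": 0.00, "y": -0.05, "z": 0.69, "ax": -0.0, "ay": 0.0, "az": -0.0, "grip": 1.8}]
end phi 7.978326348340838
```

>>> jog_arm([
  {"x": 0.02,"y": 0.1,"z": 0.66,"ax": 0,"ay": 0,"az": 0,"grip": 1.8},
  {"x": 0,"y": 0.05,"z": 0.67,"ax": 0,"ay": 0,"az": 0,"grip": 1.8},
  {"x": 0,"y": -0.01,"z": 0.67,"ax": 0,"ay": 0,"az": 0,"grip": 1.8},
  {"x": 0,"y": -0.08,"z": 0.67,"ax": 0,"ay": 0,"az": 0,"grip": 1.8},
])

```text
time_s: 21.97
ee_pos: [566.5, -133.5, 129.1]
orientation: [-2.321, -2.112, 0.013]
force: [-5.6, 0.1, 8.3]
opening: 22.8
```

```bash
python3 -c "
from cr import *
run(4,.092,r=66.6,cc=(4.3,-0.2))"
```

```text
t 21.97 phi 8.059 (1.283) rad 67.2 y -0.4 Ft -7.0 Fr -7.1 Fy -0.4 omega 1.32 op 22.8 z [-0.009 -0.003 -1.   ] yaw -5.4
fit centre u,v [  4.33 -67.32] r 67.15 vs used 4.3 -66.8
[{"x": 0.02, "y": -0.23, "z": 0.67, "ax": -0.1, "ay": 0.0, "az": -0.0, "grip": 1.8}, {"x": 0.00, "y": -0.23, "z": 0.66, "ax": -0.1, "ay": 0.0, "az": -0.0, "grip": 1.8}, {"x": 0.00, "y": -0.29, "z": 0.63, "ax": -0.1, "ay": 0.0, "az": -0.0, "grip": 1.8}, {"x": 0.00, "y": -0.34, "z": 0.60, "ax": -0.1, "ay": 0.0, "az": -0.0, "grip": 1.8}]
end phi 8.426836025588367
```

>>> jog_arm([
  {"x": 0.02,"y": -0.26,"z": 0.64,"ax": -0.1,"ay": 0,"az": 0,"grip": 1.8},
  {"x": 0,"y": -0.27,"z": 0.63,"ax": -0.1,"ay": 0,"az": 0,"grip": 1.8},
  {"x": 0,"y": -0.32,"z": 0.61,"ax": -0.1,"ay": 0,"az": 0,"grip": 1.8},
  {"x": 0,"y": -0.37,"z": 0.58,"ax": -0.1,"ay": 0,"az": 0,"grip": 1.8},
])

```text
time_s: 22.3
ee_pos: [556.1, -132.5, 103.8]
orientation: [2.32, 2.111, -0.002]
force: [-6.6, 0.3, 11.4]
opening: 22.3
```

```bash
python3 -c "
from cr import *
run(4,.094,r=66.6,cc=(4.3,-0.2))"
```

```text
t 22.30 phi 8.468 (1.348) rad 67.8 y -0.4 Ft -5.5 Fr -12.0 Fy -0.3 omega 1.23 op 22.3 z [ 0.002 -0.005 -1.   ] yaw -5.4
fit centre u,v [  4.34 -67.34] r 67.17 vs used 4.3 -66.8
[{"x": 0.02, "y": -0.52, "z": 0.48, "ax": 0.0, "ay": 0.0, "az": -0.0, "grip": 1.8}, {"x": 0.00, "y": -0.48, "z": 0.50, "ax": 0.0, "ay": 0.0, "az": -0.0, "grip": 1.8}, {"x": 0.00, "y": -0.52, "z": 0.45, "ax": 0.0, "ay": 0.0, "az": -0.0, "grip": 1.8}, {"x": 0.00, "y": -0.55, "z": 0.40, "ax": 0.0, "ay": 0.0, "az": -0.0, "grip": 1.8}]
end phi 8.844030987671426
```

>>> jog_arm([
  {"x": 0.02,"y": -0.58,"z": 0.46,"ax": 0,"ay": 0,"az": 0,"grip": 1.8},
  {"x": 0,"y": -0.58,"z": 0.47,"ax": 0,"ay": 0,"az": 0,"grip": 1.8},
])

```text
time_s: 22.47
ee_pos: [546.9, -131.7, 94.3]
orientation: [2.317, 2.108, 0.003]
force: [6.1, -1.4, 2.6]
opening: 22.8
```

```bash
python3 -c "
from cr import *
run(4,.1,r=66.8,cc=(4.3,-0.2))"
```

```text
t 22.47 phi 8.663 (1.379) rad 66.8 y -0.4 Ft -6.3 Fr 2.4 Fy -0.8 omega 1.17 op 22.8 z [ 0.008 -0.006 -1.   ] yaw -5.4
fit centre u,v [  4.32 -67.29] r 67.14 vs used 4.3 -67.0
[{"x": 0.02, "y": -0.56, "z": 0.47, "ax": 0.1, "ay": 0.0, "az": -0.0, "grip": 1.8}, {"x": 0.00, "y": -0.59, "z": 0.41, "ax": 0.1, "ay": 0.0, "az": -0.0, "grip": 1.8}, {"x": 0.00, "y": -0.62, "z": 0.34, "ax": 0.1, "ay": 0.0, "az": -0.0, "grip": 1.8}, {"x": -0.00, "y": -0.65, "z": 0.28, "ax": 0.1, "ay": 0.0, "az": -0.0, "grip": 1.8}]
end phi 9.062637235063795
```

>>> jog_arm([
  {"x": 0.02,"y": -0.6,"z": 0.46,"ax": 0.1,"ay": 0,"az": 0,"grip": 1.8},
  {"x": 0,"y": -0.63,"z": 0.39,"ax": 0.1,"ay": 0,"az": 0,"grip": 1.8},
  {"x": 0,"y": -0.65,"z": 0.31,"ax": 0.1,"ay": 0,"az": 0,"grip": 1.8},
])

```text
time_s: 22.72
ee_pos: [530.2, -130.1, 82.1]
orientation: [2.316, 2.107, 0.004]
force: [2.1, -0.8, 4.9]
opening: 22.6
```

```bash
python3 -c "
from cr import *
run(4,.098,r=66.8,cc=(4.3,-0.2))"
```

```text
t 22.72 phi 8.973 (1.428) rad 67.2 y -0.3 Ft -4.1 Fr -3.5 Fy -0.6 omega 1.24 op 22.6 z [ 0.009 -0.006 -1.   ] yaw -5.4
fit centre u,v [  4.32 -67.28] r 67.13 vs used 4.3 -67.0
[{"x": 0.01, "y": -0.66, "z": 0.23, "ax": 0.1, "ay": 0.0, "az": -0.0, "grip": 1.8}, {"x": -0.00, "y": -0.65, "z": 0.20, "ax": 0.1, "ay": 0.0, "az": -0.0, "grip": 1.8}, {"x": -0.00, "y": -0.66, "z": 0.13, "ax": 0.1, "ay": 0.0, "az": -0.0, "grip": 1.8}, {"x": -0.00, "y": -0.66, "z": 0.07, "ax": 0.1, "ay": 0.0, "az": -0.0, "grip": 1.8}]
end phi 9.36473932262648
```

>>> jog_arm([
  {"x": 0.01,"y": -0.65,"z": 0.21,"ax": 0.1,"ay": 0,"az": 0,"grip": 1.8},
  {"x": 0,"y": -0.65,"z": 0.17,"ax": 0.1,"ay": 0,"az": 0,"grip": 1.8},
  {"x": 0,"y": -0.65,"z": 0.1,"ax": 0.1,"ay": 0,"az": 0,"grip": 1.8},
  {"x": 0,"y": -0.65,"z": 0.03,"ax": 0.1,"ay": 0,"az": 0,"grip": 1.8},
])

```text
time_s: 23.05
ee_pos: [502.6, -127.4, 75.4]
orientation: [2.32, 2.11, -0.004]
force: [1.4, -1.8, 4.9]
opening: 22.4
```

```bash
python3 -c "
from cr import *
run(4,.097,r=66.6,cc=(4.3,-0.2))"
```

```text
t 23.05 phi 9.400 (1.496) rad 67.4 y -0.2 Ft -1.7 Fr -4.8 Fy -1.7 omega 1.28 op 22.4 z [ 0.002 -0.006 -1.   ] yaw -5.4
fit centre u,v [  4.32 -67.27] r 67.13 vs used 4.3 -66.8
[{"x": 0.01, "y": -0.65, "z": -0.10, "ax": 0.0, "ay": 0.0, "az": -0.0, "grip": 1.8}, {"x": -0.00, "y": -0.63, "z": -0.08, "ax": 0.0, "ay": 0.0, "az": -0.0, "grip": 1.8}, {"x": -0.00, "y": -0.61, "z": -0.14, "ax": 0.0, "ay": 0.0, "az": -0.0, "grip": 1.8}, {"x": -0.00, "y": -0.59, "z": -0.19, "ax": 0.0, "ay": 0.0, "az": -0.0, "grip": 1.8}]
end phi 9.787715869577216
```

>>> jog_arm([
  {"x": 0.01,"y": -0.64,"z": -0.1,"ax": 0,"ay": 0,"az": 0,"grip": 1.8},
  {"x": 0,"y": -0.62,"z": -0.08,"ax": 0,"ay": 0,"az": 0,"grip": 1.8},
  {"x": 0,"y": -0.6,"z": -0.14,"ax": 0,"ay": 0,"az": 0,"grip": 1.8},
  {"x": 0,"y": -0.59,"z": -0.19,"ax": 0,"ay": 0,"az": 0,"grip": 1.8},
])

```text
time_s: 23.38
ee_pos: [475.0, -124.8, 80.5]
orientation: [2.321, 2.111, -0.005]
force: [0.4, -1.5, 5.2]
opening: 22.6
```

```bash
python3 -c "
from cr import *
run(4,.098,r=66.6,cc=(4.3,-0.2))"
```

```text
t 23.38 phi 9.822 (1.563) rad 67.6 y -0.1 Ft 1.5 Fr -5.0 Fy -1.5 omega 1.27 op 22.6 z [ 0.001 -0.006 -1.   ] yaw -5.4
fit centre u,v [  4.32 -67.27] r 67.13 vs used 4.3 -66.8
[{"x": 0.00, "y": -0.52, "z": -0.35, "ax": 0.0, "ay": 0.0, "az": -0.0, "grip": 1.8}, {"x": -0.00, "y": -0.52, "z": -0.31, "ax": 0.0, "ay": 0.0, "az": -0.0, "grip": 1.8}, {"x": -0.00, "y": -0.48, "z": -0.36, "ax": 0.0, "ay": 0.0, "az": -0.0, "grip": 1.8}, {"x": -0.00, "y": -0.44, "z": -0.40, "ax": 0.0, "ay": 0.0, "az": -0.0, "grip": 1.8}]
end phi 10.213534001411714
```

>>> jog_arm([
  {"x": 0,"y": -0.53,"z": -0.35,"ax": 0,"ay": 0,"az": 0,"grip": 1.8},
  {"x": 0,"y": -0.52,"z": -0.31,"ax": 0,"ay": 0,"az": 0,"grip": 1.8},
  {"x": 0,"y": -0.48,"z": -0.36,"ax": 0,"ay": 0,"az": 0,"grip": 1.8},
  {"x": 0,"y": -0.44,"z": -0.41,"ax": 0,"ay": 0,"az": 0,"grip": 1.8},
])

```text
time_s: 23.72
ee_pos: [452.5, -122.6, 96.2]
orientation: [2.321, 2.111, -0.006]
force: [0.2, -2.0, 5.8]
opening: 22.3
```

```bash
python3 -c "
from cr import *
run(4,.102,r=66.6,cc=(4.3,-0.2))"
```

```text
t 23.72 phi 10.232 (1.628) rad 67.4 y 0.0 Ft 3.9 Fr -4.3 Fy -2.0 omega 1.23 op 22.3 z [ 0.001 -0.006 -1.   ] yaw -5.4
fit centre u,v [  4.33 -67.27] r 67.12 vs used 4.3 -66.8
[{"x": -0.00, "y": -0.34, "z": -0.52, "ax": 0.0, "ay": 0.0, "az": -0.0, "grip": 1.8}, {"x": -0.00, "y": -0.35, "z": -0.50, "ax": 0.0, "ay": 0.0, "az": -0.0, "grip": 1.8}, {"x": -0.00, "y": -0.29, "z": -0.52, "ax": 0.0, "ay": 0.0, "az": -0.0, "grip": 1.8}, {"x": -0.00, "y": -0.24, "z": -0.55, "ax": 0.0, "ay": 0.0, "az": -0.0, "grip": 1.8}]
end phi 10.639888173476168
```

>>> jog_arm([
  {"x": 0,"y": -0.34,"z": -0.52,"ax": 0,"ay": 0,"az": 0,"grip": 1.8},
  {"x": 0,"y": -0.35,"z": -0.5,"ax": 0,"ay": 0,"az": 0,"grip": 1.8},
  {"x": 0,"y": -0.29,"z": -0.53,"ax": 0,"ay": 0,"az": 0,"grip": 1.8},
  {"x": 0,"y": -0.24,"z": -0.56,"ax": 0,"ay": 0,"az": 0,"grip": 1.8},
])

```text
time_s: 24.05
ee_pos: [438.2, -121.2, 119.5]
orientation: [2.321, 2.11, -0.006]
force: [-0.3, -1.8, 4.4]
opening: 22.5
```

```bash
python3 -c "
from cr import *
run(4,.104,r=66.6,cc=(4.3,-0.2))"
```

```text
t 24.05 phi 10.642 (1.694) rad 67.2 y 0.1 Ft 4.2 Fr -1.4 Fy -1.8 omega 1.23 op 22.5 z [ 0.001 -0.006 -1.   ] yaw -5.4
fit centre u,v [  4.33 -67.26] r 67.12 vs used 4.3 -66.8
[{"x": -0.01, "y": -0.12, "z": -0.60, "ax": 0.0, "ay": 0.0, "az": -0.0, "grip": 1.8}, {"x": -0.00, "y": -0.12, "z": -0.59, "ax": 0.0, "ay": 0.0, "az": -0.0, "grip": 1.8}, {"x": -0.00, "y": -0.06, "z": -0.60, "ax": 0.0, "ay": 0.0, "az": -0.0, "grip": 1.8}, {"x": -0.00, "y": 0.01, "z": -0.60, "ax": 0.0, "ay": 0.0, "az": -0.0, "grip": 1.8}]
end phi 11.05792681708322
```

>>> jog_arm([
  {"x": 0,"y": -0.12,"z": -0.6,"ax": 0,"ay": 0,"az": 0,"grip": 1.8},
  {"x": 0,"y": -0.12,"z": -0.59,"ax": 0,"ay": 0,"az": 0,"grip": 1.8},
  {"x": 0,"y": -0.06,"z": -0.6,"ax": 0,"ay": 0,"az": 0,"grip": 1.8},
  {"x": 0,"y": 0.01,"z": -0.6,"ax": 0,"ay": 0,"az": 0,"grip": 1.8},
])

```text
time_s: 24.38
ee_pos: [434.4, -120.9, 146.7]
orientation: [2.32, 2.109, -0.005]
force: [0.0, -1.3, 5.0]
opening: 22.5
```

```bash
python3 -c "
from cr import *
run(4,.104,r=66.8,cc=(4.3,-0.2))"
```

```text
t 24.38 phi 11.056 (1.760) rad 67.0 y 0.0 Ft 5.0 Fr 0.1 Fy -1.3 omega 1.24 op 22.5 z [ 0.002 -0.007 -1.   ] yaw -5.4
fit centre u,v [  4.34 -67.27] r 67.12 vs used 4.3 -67.0
[{"x": -0.01, "y": 0.09, "z": -0.60, "ax": 0.0, "ay": 0.0, "az": -0.0, "grip": 1.8}, {"x": -0.00, "y": 0.13, "z": -0.59, "ax": 0.0, "ay": 0.0, "az": -0.0, "grip": 1.8}, {"x": -0.00, "y": 0.19, "z": -0.58, "ax": 0.0, "ay": 0.0, "az": -0.0, "grip": 1.8}, {"x": -0.00, "y": 0.25, "z": -0.56, "ax": 0.0, "ay": 0.0, "az": -0.0, "grip": 1.8}]
end phi 11.472115635272388
```

>>> jog_arm([
  {"x": 0,"y": 0.09,"z": -0.6,"ax": 0,"ay": 0,"az": 0,"grip": 1.8},
  {"x": 0,"y": 0.13,"z": -0.59,"ax": 0,"ay": 0,"az": 0,"grip": 1.8},
  {"x": 0,"y": 0.19,"z": -0.58,"ax": 0,"ay": 0,"az": 0,"grip": 1.8},
  {"x": 0,"y": 0.25,"z": -0.56,"ax": 0,"ay": 0,"az": 0,"grip": 1.8},
])

```text
time_s: 24.72
ee_pos: [442.1, -121.7, 174.1]
orientation: [2.317, 2.106, -0.001]
force: [3.4, -1.7, 4.1]
opening: 22.5
```

```bash
python3 -c "
from cr import *
run(4,.104,r=66.8,cc=(4.3,-0.2))"
```

```text
t 24.72 phi 11.485 (1.828) rad 67.0 y -0.0 Ft 5.3 Fr -1.2 Fy -1.4 omega 1.29 op 22.5 z [ 0.007 -0.008 -1.   ] yaw -5.5
fit centre u,v [  4.33 -67.26] r 67.12 vs used 4.3 -67.0
[{"x": -0.00, "y": 0.34, "z": -0.51, "ax": 0.1, "ay": 0.1, "az": -0.0, "grip": 1.8}, {"x": -0.00, "y": 0.38, "z": -0.49, "ax": 0.1, "ay": 0.1, "az": -0.0, "grip": 1.8}, {"x": -0.00, "y": 0.43, "z": -0.46, "ax": 0.1, "ay": 0.1, "az": -0.0, "grip": 1.8}, {"x": -0.00, "y": 0.48, "z": -0.41, "ax": 0.1, "ay": 0.1, "az": -0.0, "grip": 1.8}]
end phi 11.901456474330868
```

>>> jog_arm([
  {"x": 0,"y": 0.34,"z": -0.51,"ax": 0.1,"ay": 0.1,"az": 0,"grip": 1.8},
  {"x": 0,"y": 0.38,"z": -0.48,"ax": 0.1,"ay": 0.1,"az": 0,"grip": 1.8},
  {"x": 0,"y": 0.42,"z": -0.45,"ax": 0.1,"ay": 0.1,"az": 0,"grip": 1.8},
  {"x": 0,"y": 0.47,"z": -0.4,"ax": 0.1,"ay": 0.1,"az": 0,"grip": 1.8},
])

```text
time_s: 25.05
ee_pos: [460.3, -123.2, 195.7]
orientation: [2.322, 2.111, 0.003]
force: [2.5, -2.1, 1.9]
opening: 22.4
```

```bash
python3 -c "
from cr import *
run(4,.1,r=66.9,cc=(4.3,-0.2))"
```

```text
t 25.05 phi 11.912 (1.896) rad 67.1 y 0.1 Ft 3.3 Fr -0.1 Fy -1.8 omega 1.28 op 22.4 z [ 0.003 -0.001 -1.   ] yaw -5.4
fit centre u,v [  4.33 -67.25] r 67.13 vs used 4.3 -67.10000000000001
[{"x": -0.00, "y": 0.52, "z": -0.33, "ax": 0.0, "ay": 0.0, "az": -0.0, "grip": 1.8}, {"x": 0.00, "y": 0.55, "z": -0.30, "ax": 0.0, "ay": 0.0, "az": -0.0, "grip": 1.8}, {"x": 0.00, "y": 0.58, "z": -0.25, "ax": 0.0, "ay": 0.0, "az": -0.0, "grip": 1.8}, {"x": 0.00, "y": 0.61, "z": -0.19, "ax": 0.0, "ay": 0.0, "az": -0.0, "grip": 1.8}]
end phi 12.311616376513129
```

>>> jog_arm([
  {"x": 0,"y": 0.52,"z": -0.33,"ax": 0,"ay": 0,"az": 0,"grip": 1.8},
  {"x": 0,"y": 0.54,"z": -0.3,"ax": 0,"ay": 0,"az": 0,"grip": 1.8},
  {"x": 0,"y": 0.57,"z": -0.25,"ax": 0,"ay": 0,"az": 0,"grip": 1.8},
  {"x": 0,"y": 0.54,"z": -0.17,"ax": 0,"ay": 0,"az": 0,"grip": 1.8},
])

```text
time_s: 25.38
ee_pos: [483.6, -125.4, 207.0]
orientation: [2.324, 2.113, 0.001]
force: [-0.4, -1.2, 3.9]
opening: 22.9
```

```bash
python3 -c "
from cr import *
run(4,[.08,.06,.04,.03],r=66.9,cc=(4.3,-0.2))"
```

```text
t 25.38 phi 12.302 (1.958) rad 66.8 y 0.0 Ft 0.8 Fr 3.9 Fy -1.2 omega 1.17 op 22.9 z [ 0.001  0.    -1.   ] yaw -5.4
fit centre u,v [  4.33 -67.26] r 67.12 vs used 4.3 -67.10000000000001
[{"x": -0.00, "y": 0.50, "z": -0.12, "ax": 0.0, "ay": -0.0, "az": -0.0, "grip": 1.8}, {"x": 0.00, "y": 0.38, "z": -0.06, "ax": 0.0, "ay": -0.0, "az": -0.0, "grip": 1.8}, {"x": 0.00, "y": 0.26, "z": -0.03, "ax": 0.0, "ay": -0.0, "az": -0.0, "grip": 1.8}, {"x": 0.00, "y": 0.19, "z": -0.01, "ax": 0.0, "ay": -0.0, "az": -0.0, "grip": 1.8}]
end phi 12.511571454952035
```

>>> jog_arm([
  {"x": 0,"y": 0.5,"z": -0.12,"ax": 0,"ay": 0,"az": 0,"grip": 1.8},
  {"x": 0,"y": 0.4,"z": -0.06,"ax": 0,"ay": 0,"az": 0,"grip": 1.8},
  {"x": 0,"y": 0.3,"z": -0.03,"ax": 0,"ay": 0,"az": 0,"grip": 1.8},
])

```text
time_s: 25.63
ee_pos: [497.0, -126.7, 209.2]
orientation: [-2.324, -2.113, 0.0]
force: [-1.0, -2.3, 5.3]
opening: 22.6
```

```bash
python3 -c "
from cr import *
run(4,[.04,.03,.02],r=66.9,cc=(4.3,-0.2))"
```

```text
t 25.63 phi 12.506 (1.990) rad 66.8 y -0.0 Ft -0.5 Fr 5.4 Fy -2.3 omega 0.82 op 22.6 z [-0.001  0.    -1.   ] yaw -5.4
fit centre u,v [  4.33 -67.27] r 67.12 vs used 4.3 -67.10000000000001
[{"x": 0.00, "y": 0.26, "z": -0.02, "ax": -0.0, "ay": -0.0, "az": -0.0, "grip": 1.8}, {"x": 0.00, "y": 0.20, "z": -0.00, "ax": -0.0, "ay": -0.0, "az": -0.0, "grip": 1.8}, {"x": 0.00, "y": 0.14, "z": 0.00, "ax": -0.0, "ay": -0.0, "az": -0.0, "grip": 1.8}]
end phi 12.596261624282949
```

>>> jog_arm([
  {"x": 0,"y": 0.2,"z": -0.02,"ax": 0,"ay": 0,"az": 0,"grip": 1.8},
  {"x": 0,"y": 0.15,"z": 0,"ax": 0,"ay": 0,"az": 0,"grip": 1.8},
  {"x": 0,"y": 0.08,"z": 0,"ax": 0,"ay": 0,"az": 0,"grip": 1.8},
])

```text
time_s: 25.88
ee_pos: [502.2, -127.2, 209.2]
orientation: [-2.323, -2.113, 0.002]
force: [-0.7, -1.1, 5.4]
opening: 22.5
```

```bash
python3 -c "
from cr import *
run(4,[.02,.01],r=66.9,cc=(4.3,-0.2))
st()"
```

```text
t 25.88 phi 12.584 (2.003) rad 66.7 y -0.0 Ft -0.7 Fr 5.4 Fy -1.2 omega 0.31 op 22.5 z [-0.002  0.    -1.   ] yaw -5.4
fit centre u,v [  4.33 -67.28] r 67.11 vs used 4.3 -67.10000000000001
[{"x": 0.00, "y": 0.14, "z": -0.01, "ax": -0.0, "ay": -0.0, "az": -0.0, "grip": 1.8}, {"x": 0.00, "y": 0.07, "z": 0.00, "ax": -0.0, "ay": -0.0, "az": -0.0, "grip": 1.8}]
end phi 12.614441689026084
p [ 502.2 -127.2  209.2] yaw -5.43 z [-1.6e-03  3.0e-04 -1.0e+00] F [-0.7 -1.1  5.4] M [-0.22  0.17  0.07] op 22.5 t 25.8833 j [-0.35 -0.08  1.74 -0.    1.48 -0.25]
```

>>> jog_arm([
  {"x": 0,"y": 0,"z": 0,"ax": 0,"ay": 0,"az": 0,"grip": 1.8},
  {"x": 0,"y": 0,"z": 0,"ax": 0,"ay": 0,"az": 0,"grip": 1.8},
  {"x": 0,"y": 0,"z": 0,"ax": 0,"ay": 0,"az": 0,"grip": 2.4},
  {"x": 0,"y": 0,"z": 0,"ax": 0,"ay": 0,"az": 0,"grip": 2.8},
  {"x": 0,"y": 0,"z": 0,"ax": 0,"ay": 0,"az": 0,"grip": 3.4},
  {"x": 0,"y": 0,"z": 0,"ax": 0,"ay": 0,"az": 0,"grip": 4.2},
  {"x": 0,"y": 0,"z": 0,"ax": 0,"ay": 0,"az": 0,"grip": 5.0},
])

```text
time_s: 26.47
ee_pos: [501.0, -125.6, 205.5]
orientation: [-2.317, -2.108, 0.006]
force: [0.7, -0.5, -0.3]
opening: 49.6
```

```bash
python3 - <<'E'
from h import *
st()
w=capture("wrist"); cv2.imwrite("pics/w20.png",w[:,:,::-1])
s=capture("scene");cv2.imwrite("pics/s20.png",cv2.resize(s[130:270,270:410],None,fx=5,fy=5,interpolation=cv2.INTER_CUBIC)[:,:,::-1])
E
```

```text
p [ 501.  -125.6  205.5] yaw -5.4 z [-0.0086  0.0043 -1.    ] F [ 0.7 -0.5 -0.3] M [ 0.04 -0.    0.01] op 49.6 t 26.4667 j [-0.35 -0.07  1.74  0.    1.48 -0.25]
```

View pics/w20.png

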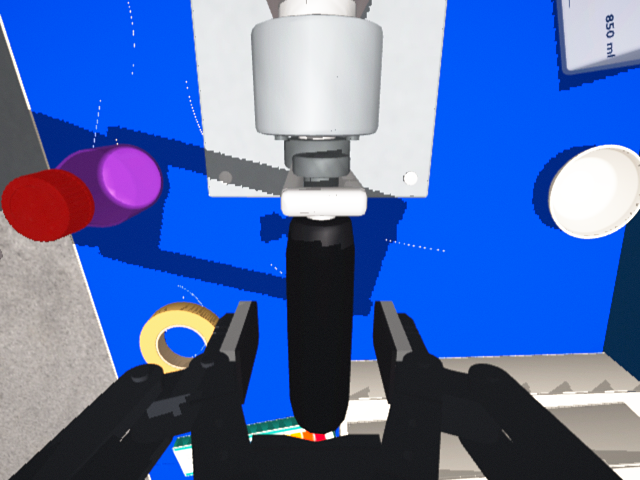

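View pics/s20.png

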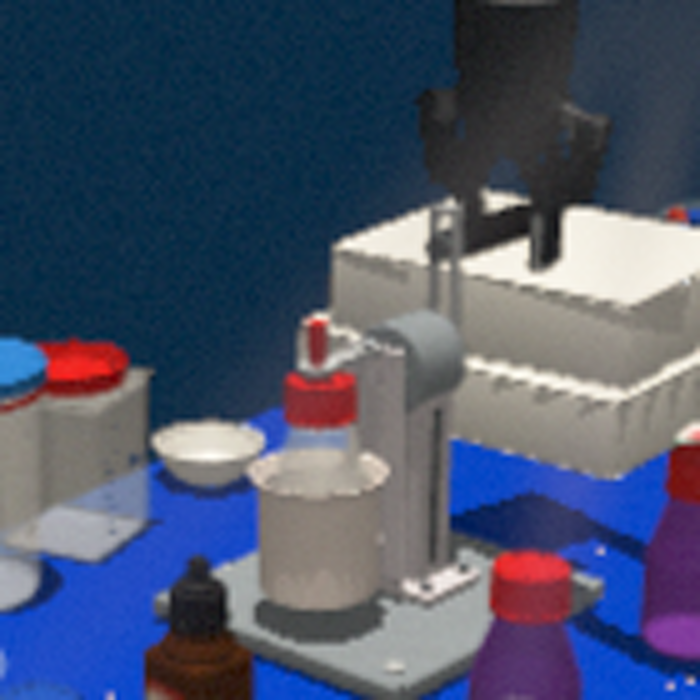

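>>> jog_arm([
  {"x": 0,"y": 0,"z": -1.0,"ax": 0,"ay": 0,"az": 0,"grip": 5.5},
  {"x": 0,"y": 0,"z": -2.0,"ax": 0,"ay": 0,"az": 0,"grip": 5.5},
  {"x": 0,"y": 0,"z": -2.5,"ax": 0,"ay": 0,"az": 0,"grip": 5.5},
  {"x": 0,"y": 0,"z": -2.5,"ax": 0,"ay": 0,"az": 0,"grip": 5.5},
  {"x": -1.0,"y": 0,"z": -2.5,"ax": 0,"ay": 0,"az": 0,"grip": 5.5},
  {"x": -2.5,"y": 0,"z": 0,"ax": 0,"ay": 0,"az": 0,"grip": 5.5},
  {"x": -2.5,"y": 0,"z": 0,"ax": 0,"ay": 0,"az": 0,"grip": 5.5},
  {"x": -2.5,"y": 0,"z": 0,"ax": 0,"ay": 0,"az": 0,"grip": 5.5},
  {"x": -2.5,"y": 0,"z": 0,"ax": 0,"ay": 0,"az": 0,"grip": 5.5},
  {"x": -1.5,"y": 0,"z": 0,"ax": 0,"ay": 0,"az": 0,"grip": 5.5},
  {"x": 0,"y": 0,"z": 0,"ax": 0,"ay": 0,"az": 0,"grip": 5.5},
])

```text
time_s: 27.48
ee_pos: [489.8, -254.4, 324.6]
orientation: [-2.317, -2.118, 0.003]
force: [0.5, 0.1, -0.7]
opening: 55.1
```

```bash
python3 - <<'E'
from h import *
st()
t=capture("top");cv2.imwrite("pics/t21.png",t[:,:,::-1])
cv2.imwrite("pics/t21c.png",cv2.resize(t[170:275,350:500],None,fx=5,fy=5,interpolation=cv2.INTER_CUBIC)[:,:,::-1])
s=capture("scene");cv2.imwrite("pics/s21.png",cv2.resize(s[130:270,270:410],None,fx=5,fy=5,interpolation=cv2.INTER_CUBIC)[:,:,::-1])
E
```

```text
p [ 489.8 -254.4  324.6] yaw -5.15 z [-3.3e-03  5.0e-04 -1.0e+00] F [ 0.5  0.1 -0.7] M [ 0.    0.   -0.02] op 55.1 t 27.4833 j [-0.57 -0.02  1.47 -0.    1.69 -0.48]
```

View pics/t21c.png

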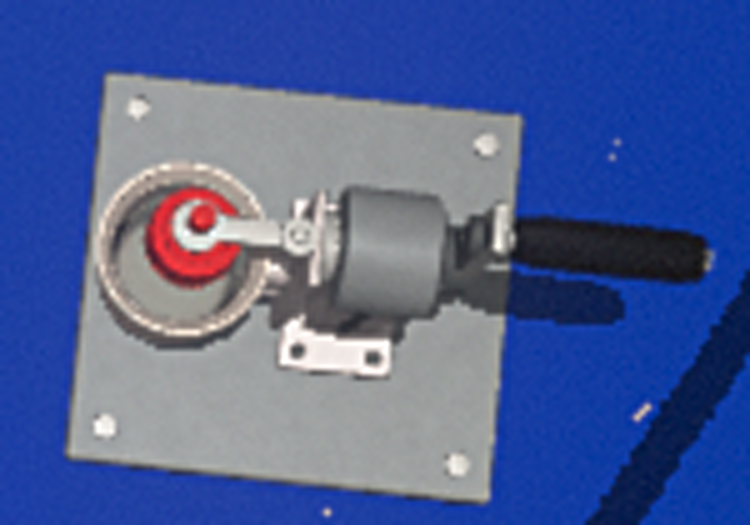

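View pics/s21.png

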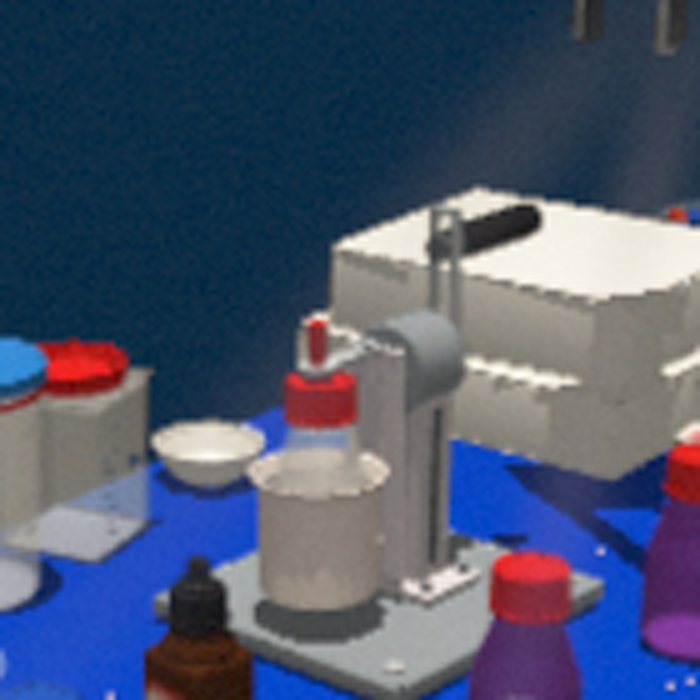

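View pics/t21.png

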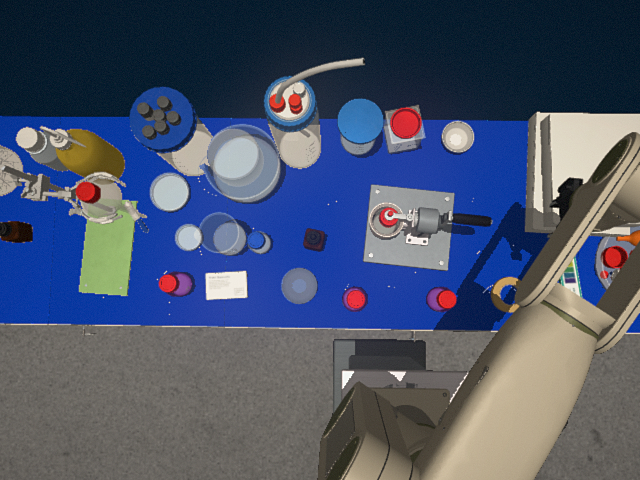

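```bash
python3 -c "
from plant import *
print(hand_in())"
```

```text
the job is handed in; nothing more can be done
None
```

The red-capped bottle has been mixed and the job is handed in at about 27.6 s of the 72 s allowed. It stands upright in the tumbler's cup under the closed keeper.

- **Bottle and keeper:** I placed the clear red-capped bottle in the cup and left the purple look-alikes alone. I swung the keeper over the cap until it met its stop, where the push rose from 3.6 N to 8.9 N. The wrist picture then put the keeper's angle at about −0.006 rad.
- **Cranking:** I found the grip by touch about 66 mm from the shaft, then cranked two turns with the top going away from the robot. By the arm's own position the final angle was 12.58 rad. The two turns took 10.4 s in all.
- **Last checks:**
  - The plate corners sit at the same pixels as at the start, so the tumbler did not move.
  - The keeper arm is square over the cap and the rotor hangs upright.
  - The other bottles stand where they were, and the gripper touches nothing.

**What was less than perfect:**
- The pace averaged 0.8 to 1.5 rad/s over the stretches I measured, with one slow spell in the first turn just past the crank's far side. Every reading showed forward motion; I had none of the rotor itself.
- Around the lower part of each turn the arm pulled on the grip with up to about 13 N, mostly vertical and below the tumbler's sliding force.
- The rotor was about 0.06 rad short of upright when I gripped the crank, so the first turn started from there.
- The cameras disagreed by 2 to 5 mm, so I used contact and force for the final fits.

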